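Fetch the tape measure from behind the stain bottles

ROBOT

A 6-joint arm with a two-finger parallel gripper is mounted at the origin on a cart in front of the work surface, level with it; the furniture and walls round the work are solid. World frame = base frame: x ahead of the robot, y to its left, z up, the work surface at z = 0. Lengths are in mm, angles in rad, forces in N, time in s.
With the tool pointing down it reaches from about 350 to 775 mm from the base axis. Payload 7.3 kg.
Tool frame: the origin (TCP) lies between the finger pads; the fingertips stand tcp_to_tips ahead of it and the grasp point (between the pads) lies 5 mm behind it (tcp_to_tips is the distance from the TCP to the fingertips, in mm); z points along the fingers, x is the direction in which the jaws open and shut, and the axes are right-handed (so a half turn about z gives the same grasp; the last joint's range is limited). The gripper opens to 92 mm and grips with 3 to 60 N. Pads are 19 mm wide; open, the fingers measure 130 mm over their backs; the gripper's body (75 mm by 190 mm) begins 47 mm behind the grasp point.
Start: joints at [0.981, 0.342, 1.524, -0, 1.275, -0.146], TCP at [225.412, 474.17, 203.541] pointing down, gripper open.
Joint ranges: [-2.53, 2.53], [-0.77, 2.02], [0.04, 2.7], [-1, 4.14], [0.28, 2.66], [-3.11, 3.11]. Speed limits (rad/s): [2.57, 2.57, 3.14, 3.14, 3.14, 3.14].

INTERFACE

Orientations are given as [roll, pitch, yaw] about the fixed x, y, z axes, in that order (R = Rz(yaw) Ry(pitch) Rx(roll)).
In Python, from plant import * gives the robot as it stands.
- The arm moves only by the tool drive_tool, never from a script. Its argument "deltas" is a list of rows, each an object of numbers: "hand": the gripper's target within -1 to 1 (shut at 1, half-way at 0, fully open at -1); "tx", "ty", "tz": the shift along the tool's x, y, z each as a share of 4 cm, from -1 to 1; "wx", "wy", "wz": the turn, a rotation vector about the tool's x, y, z each as a share of 5 degrees, from -1 to 1. In form: [{"hand": .., "tx": .., "ty": .., "tz": .., "wx": .., "wy": .., "wz": ..}, ...]. A call has 1 to 20 rows; each row shifts and turns the commanded pose from where the row before left it, along the tool's axes as they then stand; what a row does not reach is not made up. A row lasts 1/12 s, in which the tool goes at most 41.7 mm and 7.16 degrees, less where a joint would pass 70% of its speed; a pose out of reach is approached as far as the arm can. A call with a number of a shift or a turn outside -1 to 1 is refused whole. A call with a gripper value outside its range is refused whole. The fingers move at their own pace and stop on an object; the grip force is fixed at half the most. Time passes only in rows, so rows that do not move let the fingers close. It gives the time, the measured TCP pose, the force and the opening at its end, in the units of the state.
- get_obs(): the state, without advancing time (a new reading comes with each control period).
- capture(name): name is "scene" or "top" or "wrist"; returns the picture (384x512x3 uint8, red, green, blue); there is no depth.
- camera_model(name): a dict with "fx", "fy", "cx", "cy" (pixels), "D" ([k1, k2, p1, p2, k3] as OpenCV has them; the pictures are not rectified), "rvec" (rotation vector, rad) and "tvec" (3), from world to camera coordinates, as OpenCV has them. Camera axes: x right, y down, z forward; pixel columns grow to the right and rows downward; lengths in mm; the calibration is good to about 2 mm. A picture is of the moment at which its call begins: read the wrist's pose just before it. camera_model takes no time and is no camera call; for the wrist camera it gives the pose at the moment of the call.
- close_job(): hands the job in, once; it reports no verdict.
The state is a dict: "time": time; "joint_positions": joint angles; "dq": joint speeds; "tau": joint torques, N m; "tool_pos": TCP position; "tcp_rot": TCP orientation; "contact_force": force on the tool from outside, world axes, zero at the start; "moment": the same for the moment, N m; "grip_width": finger opening in mm.
Only numpy, scipy, OpenCV 4.12 (cv2) and the standard library are available. Lean on these libraries where they do the work, as an engineer would, in place of code of your own. Each camera call takes 0.05 s, during which the arm holds its last target.

TASK

The tape measure has ended up at the back of the stain tray, behind the spray can and the small dropper bottle: stand the can and the bottle upright on the black rubber mat, let go of them, and only then lift the tape measure out and lay it flat, on its underside as it lies now, in the empty pocket of the sewing tray. After that, put the can and the bottle back upright in the stain tray, each on the very pad it came from. Do not knock the can or the bottle over, and leave the two wooden clothes pegs where they lie.

Things in the scene. Friction and masses are not known exactly. Their poses are not given: they have to be found in the camera images.
- can_center (a point): The spray can, upright aerosol with a dark cap, 52 mm across, 161 mm tall, about 0.2 kg. The point is on its axis half-way up (80 mm above its foot); z is up. Take it from above in its upper part, about 120 mm above its foot (48 mm wide there), so that the gripper's body clears its top. Starts on one of the two pads of the stain tray (which one varies).
- dropper_center (a point): The dropper bottle, small round brown bottle with a black cap and rubber bulb, 33 mm across, 102 mm tall, 70 g. The point is on its axis half-way up (51 mm above its foot); z is up. Its glass body is 32 mm wide and reaches up to 70 mm above the foot; grip it 55 to 60 mm above the foot from above. Starts on the other pad of the stain tray.
- tape_center (a point): The tape measure, a solid yellow case, 60 mm (its x, 64 with the hook) by 55 mm (its y) by 53 mm tall, 0.11 kg. The point is at its centre, 26 mm above its underside; z is up. Grip it from above across its y (55 mm). Starts at the back of the stain tray, about 8 mm before the back board.
- stain_tray: Fixed white laminate tray, 150 mm (x, depth) by 200 mm (y, width), floor 4 mm thick, rim 10 mm high, and along its +x edge a back board 50 mm high and 10 mm thick. Origin under its centre, on the worktop; x points to the back board. Two round cork pads (66 mm across, flush with the floor) at x = -30 mm, y = +56 and -56 mm; the tape measure stands at about x = +25, y = 0.
- mat: Fixed black ribbed rubber mat, 120 mm (x) by 180 mm (y), 4 mm thick. Origin under its centre, on the worktop; the can and the bottle stand well 45 mm either side of the centre along its y.
- pocket (a point): Centre of the floor of the empty square pocket of the sewing tray, a small fixed white laminate tray (145 by 90 mm) with three spools of thread fixed behind the pocket. The pocket is 80 by 80 mm inside, its floor 4 mm above the worktop, its rim 10 mm above the worktop (6 mm deep). x points to the spools (43 mm tall), whose axes stand 78 mm from this point; the pocket's sides run along x and y.
- left_peg: A loose wooden clothes peg, 72 mm (its y) by 15 by 12 mm, lying on the worktop; origin under its centre. To be left alone.
- right_peg: Another such loose wooden peg. To be left alone.
- tap_lever (a point): Obstacle, fixed: the tip of the tap lever of the tall soap dispenser that stands behind the middle of the worktop. The lever is 18 mm wide and lies 190 to 206 mm above the worktop; nothing of the dispenser reaches nearer to the robot than this point. It is 154 mm wide and 333 mm tall; the space 60 mm nearer the robot is free. Pass in front of it.
Not all that is in view belongs to the job. What is meant by the part that bears dropper_center is not green, orange or red, and is the smaller of those in its own colour.

How it is judged (in metres and radians):
On the way, in this order (a step that is already met when the one before it is completed fails the run):
1. the can and the dropper bottle both stand upright on the mat, released, while the tape measure has not been moved yet (x of can_center in the frame of mat between -0.06 and 0.06 m and y of can_center in the frame of mat between -0.09 and 0.09 m and z of can_center in the frame of mat between 0.078 and 0.092 m and angle between each of can_center, dropper_center's own z axis and vertical below 0.15 rad and contact force between the fingers and can below 0.3 N and x of dropper_center in the frame of mat between -0.06 and 0.06 m and y of dropper_center in the frame of mat between -0.09 and 0.09 m and z of dropper_center in the frame of mat between 0.049 and 0.063 m and contact force between the fingers and dropper below 0.3 N and distance of tape_center from where it was at the start of the episode below 0.03 m), for 0.2 s.
2. the tape measure lies flat and released in the empty pocket of the sewing tray, the can and the bottle still standing on the mat (horizontal distance between tape_center and pocket below 0.018 m and z of tape_center in the frame of pocket between 0.018 and 0.033 m and angle between each of tape_center, can_center, dropper_center's own z axis and vertical below 0.15 rad and contact force between the fingers and tape below 0.3 N and x of can_center in the frame of mat between -0.06 and 0.06 m and y of can_center in the frame of mat between -0.09 and 0.09 m and z of can_center in the frame of mat between 0.078 and 0.092 m and contact force between the fingers and can below 0.3 N and x of dropper_center in the frame of mat between -0.06 and 0.06 m and y of dropper_center in the frame of mat between -0.09 and 0.09 m and z of dropper_center in the frame of mat between 0.049 and 0.063 m and contact force between the fingers and dropper below 0.3 N), for 0.2 s.
At the end, for the whole second after the job is handed in: The tape measure lies flat in the pocket (centre within 18 mm of the pocket's centre, resting on its floor), the can and the dropper bottle stand upright each within 15 mm of where it stood at the start, and all three are released and at rest (horizontal distance between tape_center and pocket below 0.018 m and z of tape_center in the frame of pocket between 0.018 and 0.033 m and angle between tape_center's own z axis and vertical below 0.15 rad and contact force between the fingers and tape below 0.3 N and distance of each of can_center, dropper_center from where it was at the start of the episode below 0.015 m and angle between each of can_center, dropper_center's own z axis and vertical below 0.12 rad and linear speed of each of can, dropper, tape below 0.02 m/s); the robot touches nothing.
It fails at once if the can or the dropper bottle is knocked over (tilted by more than 50 degrees) (angle between any of can_center, dropper_center's own z axis and vertical above 0.87 rad).
It fails at once if a clothes peg is shifted by more than 30 mm (distance of any of left_peg, right_peg from where it was at the start of the episode above 0.03 m).
It also fails if it takes over 134 s, if anything falls off the work surface, if the arm or the gripper's body presses on something with over 40 N, if the wrist force passes 120 N, or if a joint passes its speed limit or range.

## Working session

There is one attempt and no reset: what is moved stays moved. The work goes in short steps, Python scripts to look and compute and a tool call to move; the robot and the scene stay as the last step left them, time stands still between calls to the robot, and variables do not carry over. Pictures are saved under pics/ and viewed, and the job is handed in when it is done.

Besides the shell and the picture viewer there is one more tool, called after "Call:" by a JSON object that holds its "fn" and its "kwargs", one argument or row to a line. drive_tool: Moves the arm, as the interface text tells. Its arguments: {"type":"object","properties":{"deltas":{"type":"array","items":{"type":"object","properties":{"hand":{"type":"number"},"tx":{"type":"number"},"ty":{"type":"number"},"tz":{"type":"number"},"wx":{"type":"number"},"wy":{"type":"number"},"wz":{"type":"number"}}}}},"required":["deltas"]}

```bash
ls; mkdir -p pics
python3 - <<'E'
from plant import *
import cv2
o=get_obs()
for k,v in o.items(): print(k,v)
for n in ["scene","top","wrist"]:
    m=camera_model(n); print(n,m)
    im=capture(n); cv2.imwrite(f"pics/{n}0.png",im[:,:,::-1])
E
```

```text
pics
time 0.0
joint_positions [ 9.81004215e-01  3.42715959e-01  1.52498821e+00  4.32503015e-05
  1.27537617e+00 -1.45979888e-01]
dq [-1.82348572e-04  1.16191373e-05  6.09779483e-04  9.57108645e-04
 -1.37487127e-03  2.10062677e-03]
tau [-4.01893567e-04 -4.31257474e+01 -2.44214487e+01  7.16383453e-02
  5.61140198e-02 -9.95096025e-05]
tool_pos [225.14923699 473.80686149 202.8585423 ]
tcp_rot [-3.14133533e+00  1.46584891e-03  1.12697167e+00]
contact_force [-0.40356845  0.49193537  0.79925171]
moment [ 0.02272057 -0.0001672   0.01196679]
grip_width 91.74186137205133
scene {'fx': 368.09507616318456, 'fy': 368.09507616318456, 'cx': 253.43363617808967, 'cy': 196.77611303525637, 'D': array([-0.04226745,  0.        ,  0.        ,  0.        ,  0.        ]), 'rvec': array([ 1.01963925, -2.08308293,  1.30600363]), 'tvec': array([ 350.27124417,  275.4201558 , 1059.06429418])}
top {'fx': 479.88681355610294, 'fy': 479.88681355610294, 'cx': 246.27336466362968, 'cy': 191.48331347434913, 'D': array([-0.05977995,  0.        ,  0.        ,  0.        ,  0.        ]), 'rvec': array([ 2.10357933, -1.5041374 ,  0.49736844]), 'tvec': array([-125.13518059,  448.04848172, 1529.46753848])}
wrist {'fx': 294.7836155960151, 'fy': 294.7836155960151, 'cx': 257.77474482807827, 'cy': 190.95531378804688, 'D': array([-0.05397212,  0.        ,  0.        ,  0.        ,  0.        ]), 'rvec': array([-2.42171338, -1.5301599 , -0.24167681]), 'tvec': array([-525.24007731,  -38.82800426,  392.87667735])}
```

View pics/scene0.png

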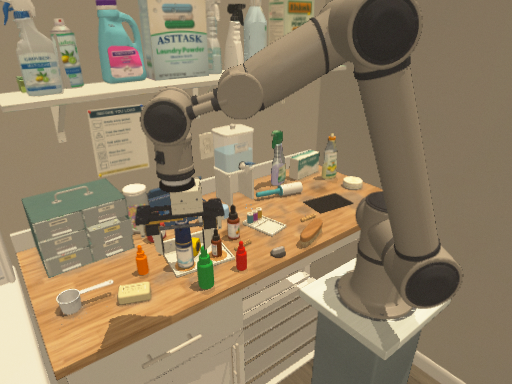

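View pics/top0.png

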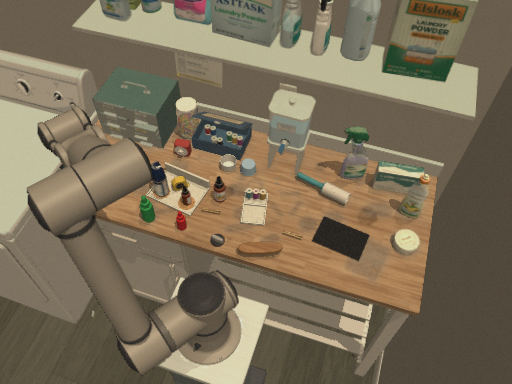

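View pics/wrist0.png

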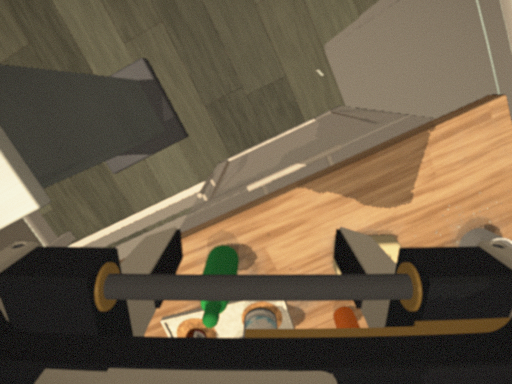

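Run:
```python
import cv2
a=cv2.imread("pics/top0.png"); b=a[140:240,130:280]; cv2.imwrite("pics/t0a.png",cv2.resize(b,None,fx=5,fy=5,interpolation=cv2.INTER_CUBIC))
b=a[170:280,260:430]; cv2.imwrite("pics/t0b.png",cv2.resize(b,None,fx=4,fy=4,interpolation=cv2.INTER_CUBIC))
a=cv2.imread("pics/scene0.png"); b=a[180:300,120:370]; cv2.imwrite("pics/s0a.png",cv2.resize(b,None,fx=3.2,fy=3.2,interpolation=cv2.INTER_CUBIC))
```

```text
(no output)
```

View pics/t0a.png

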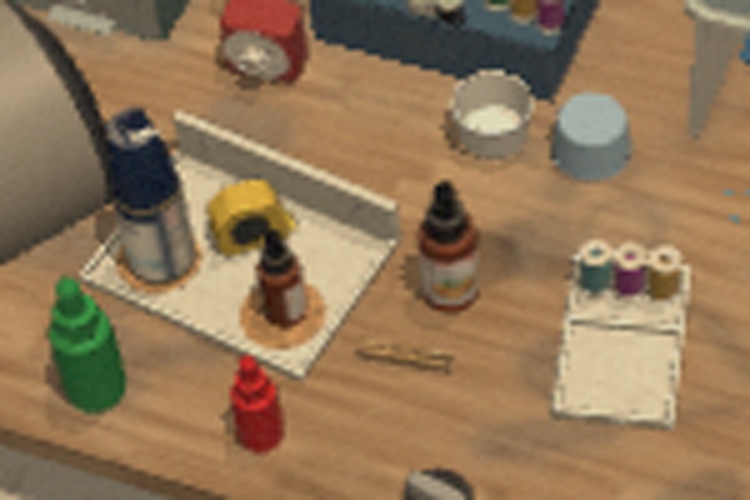

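View pics/t0b.png

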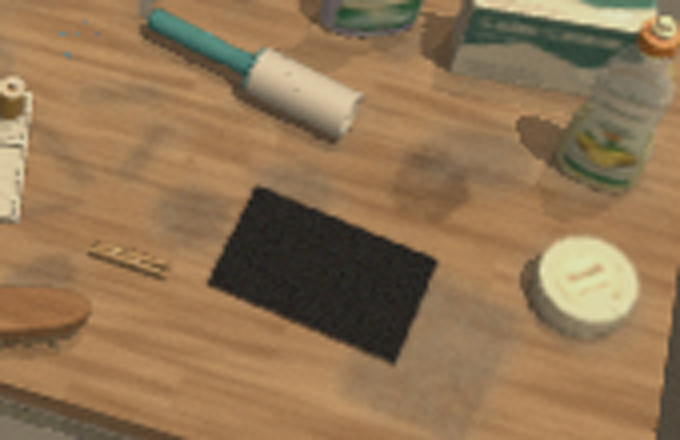

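View pics/s0a.png

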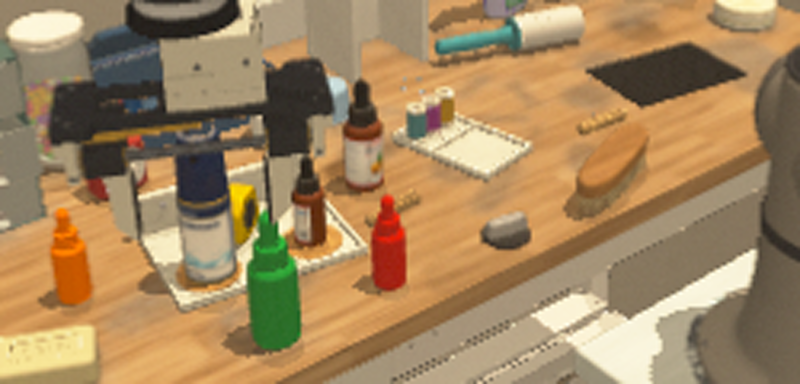

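```bash
cat > h.py <<'E'
import numpy as np, cv2
from plant import *
def cm(n):
    m=camera_model(n); K=np.array([[m['fx'],0,m['cx']],[0,m['fy'],m['cy']],[0,0,1.]])
    return K,m['D'],cv2.Rodrigues(m['rvec'])[0],np.array(m['tvec'])
def ray(c,uv):
    K,D,R,t=c
    p=cv2.undistortPoints(np.array(uv,float).reshape(-1,1,2),K,D).reshape(-1,2)
    d=np.c_[p,np.ones(len(p))]@R
    return -R.T@t,d
def onz(c,uv,z):
    o,d=ray(c,uv); s=(z-o[2])/d[:,2]; return o+s[:,None]*d
def proj(c,P):
    K,D,R,t=c
    return cv2.projectPoints(np.array(P,float).reshape(-1,1,3),cv2.Rodrigues(R)[0],t,K,D)[0].reshape(-1,2)
E
python3 - <<'E'
from h import *
c=cm("top"); a=cv2.imread("pics/top0.png"); hsv=cv2.cvtColor(a,cv2.COLOR_BGR2HSV)
np.set_printoptions(precision=1,suppress=True)
m=((hsv[...,2]<60)*255).astype(np.uint8); m[:190]=0; m[270:]=0; m[:,:300]=0; m[:,380:]=0
n,l,s,ce=cv2.connectedComponentsWithStats(m); i=1+np.argmax(s[1:,4]); print(s[i],ce[i])
pts=np.argwhere(l==i)[:,::-1]
r=cv2.minAreaRect(np.float32(onz(c,pts,4)[:,:2])); print("mat",r)
A=lambda p:(np.array(p,float)+.5)/5+[129.5,139.5]
t=onz(c,[A((82,276)),A((302,377)),A((398,240))],10);print("tray corners L,FR,BR",t); print(np.linalg.norm(t[0]-t[1]),np.linalg.norm(t[2]-t[1]))
t=onz(c,[A((178,114)),A((398,206))],50);print("board top",t,np.linalg.norm(t[0]-t[1]))
t=onz(c,[A((553,413)),A((674,425)),A((690,255)),A((578,240))],10);print("sew",t,[np.linalg.norm(t[k]-t[k-1]) for k in range(4)])
print("cork R",onz(c,[A((242,312)),A((326,312)),A((284,348))],4))
print("peg",onz(c,[A((357,350)),A((452,362))],6))
B=lambda p:(np.array(p,float)+.5)/4+[259.5,169.5]
print("peg",onz(c,[B((90,248)),B((166,271))],6))
print("lever", onz(c,[A((700,135))],198))
E
```

```text
[ 312  217   57   43 1344] [340.5 237.8]
mat ((479.39190673828125, -329.6578369140625), (175.8761444091797, 116.82108306884766), 81.60491943359375)
tray corners L,FR,BR [[419.6 416.5  10. ]
 [389.  220.9  10. ]
 [530.5 199.8  10. ]]
197.9155008149972 143.03254959790365
board top [[562.2 395.   50. ]
 [533.6 198.5  50. ]] 198.5630686370572
sew [[419.8  34.2  10. ]
 [438.7 -53.1  10. ]
 [590.2 -18.2  10. ]
 [575.8  68.   10. ]] [np.float64(159.63786717753885), np.float64(89.30832145585069), np.float64(155.4533873611334), np.float64(87.47520726915492)]
cork R [[432.3 289.1   4. ]
 [453.1 228.6   4. ]
 [412.3 245.9   4. ]]
peg [[427.2 192.6   6. ]
 [440.3 121.3   6. ]]
peg [[ 433.3 -122.6    6. ]
 [ 432.2 -194.4    6. ]]
lever [[557.5 -27.8 198. ]]
```

Run:
```python
from h import *
import plant
np.set_printoptions(precision=3,suppress=True)
print([k for k in dir(plant) if not k.startswith('__')])
o=get_obs(); 
from scipy.spatial.transform import Rotation as Ro
R=Ro.from_euler('xyz',o['tcp_rot']).as_matrix()
c=cm("wrist"); C=-c[2].T@c[3]
print("cam in tool",R.T@(C-o['tool_pos']),"axes in tool (rows x,y,z):\n",c[2]@R)
A=lambda p:(np.array(p,float)+.5)/5+[129.5,139.5]
t=cm("top")
def height(base,top,r):
    b=onz(t,[A(base)],0)[0]
    ori,d=ray(t,[A(top)]); 
    # front base edge->axis: push r away from camera
    v=b[:2]-ori[:2]; v/=np.linalg.norm(v); ax=b[:2]+r*v
    s=np.linalg.norm(ax-ori[:2])/np.linalg.norm(d[0,:2]); return ax,(ori+s*d[0])[2]
for n,b,tp,r in [("red",(260,450),(248,358),14),("green",(95,410),(68,282),20),("brown",(450,307),(445,183),20),("dropper",(290,325),(272,233),16),("can",(165,283),(130,110),26)]:
    print(n,height(b,tp,r))
```

```text
['Unreachable', 'camera_model', 'capture', 'close_job', 'get_obs', 'tcp_to_tips']
cam in tool [   0.865  -84.73  -181.988] axes in tool (rows x,y,z):
 [[ 1.     0.    -0.   ]
 [-0.     0.951 -0.31 ]
 [ 0.     0.31   0.951]]
red (array([337.437, 236.271]), np.float64(99.08868745481732))
green (array([333.185, 370.96 ]), np.float64(133.19289061349605))
brown (array([509.026, 150.32 ]), np.float64(127.7753590270122))
dropper (array([449.348, 259.383]), np.float64(96.13182745657855))
can (array([461.739, 372.612]), np.float64(176.56075711451012))
```

Call:
{"fn": "drive_tool", "kwargs": {
  "deltas": [
    {"hand": -1, "wz": 0.96, "tz": -0.14},
    {"hand": -1, "wz": 0.96, "tz": -0.14},
    {"hand": -1, "wz": 0.96, "tz": -0.14},
    {"hand": -1, "wz": 0.96, "tz": -0.14},
    {"hand": -1, "wz": 0.96, "tz": -0.14},
    {"hand": -1, "wz": 0.96, "tz": -0.14},
    {"hand": -1, "wz": 0.96, "tz": -0.14},
    {"hand": -1, "wz": 0.96, "tz": -0.14},
    {"hand": -1, "wz": 0.96, "tz": -0.14},
    {"hand": -1, "wz": 0.96, "tz": -0.14},
    {"hand": -1, "wz": 0.96, "tz": -0.14},
    {"hand": -1, "wz": 0.96, "tz": -0.14},
    {"hand": -1, "wz": 0.96, "tz": -0.14},
    {"hand": -1, "wz": 0.96, "tz": -0.14},
    {"hand": -1, "wz": 0.96, "tz": -0.14},
    {"hand": -1, "wz": 0.96, "tz": -0.14},
    {"hand": -1, "wz": 0.96, "tz": -0.14},
    {"hand": -1, "wz": 0.96, "tz": -0.14}
  ]
}}

```text
invalid input
```

Call:
{"fn": "drive_tool", "kwargs": {
  "deltas": [
    {"hand": -1.0, "tx": 0.0, "ty": 0.0, "tz": -0.14, "wx": 0.0, "wy": 0.0, "wz": 0.96},
    {"hand": -1.0, "tx": 0.0, "ty": 0.0, "tz": -0.14, "wx": 0.0, "wy": 0.0, "wz": 0.96}
  ]
}}

```text
time: 0.32
tool_pos: [225.2, 473.8, 214.3]
tcp_rot: [3.142, 0.002, 0.956]
contact_force: [-0.0, 0.1, 0.3]
grip_width: 91.7
```

Call:
{"fn": "drive_tool", "kwargs": {
  "deltas": [
    {"hand": -1, "tx": 0, "ty": 0, "tz": -0.14, "wx": 0, "wy": 0, "wz": 0.96},
    {"hand": -1, "tx": 0, "ty": 0, "tz": -0.14, "wx": 0, "wy": 0, "wz": 0.96},
    {"hand": -1, "tx": 0, "ty": 0, "tz": -0.14, "wx": 0, "wy": 0, "wz": 0.96},
    {"hand": -1, "tx": 0, "ty": 0, "tz": -0.14, "wx": 0, "wy": 0, "wz": 0.96},
    {"hand": -1, "tx": 0, "ty": 0, "tz": -0.14, "wx": 0, "wy": 0, "wz": 0.96},
    {"hand": -1, "tx": 0, "ty": 0, "tz": -0.14, "wx": 0, "wy": 0, "wz": 0.96},
    {"hand": -1, "tx": 0, "ty": 0, "tz": -0.14, "wx": 0, "wy": 0, "wz": 0.96},
    {"hand": -1, "tx": 0, "ty": 0, "tz": -0.14, "wx": 0, "wy": 0, "wz": 0.96},
    {"hand": -1, "tx": 0, "ty": 0, "tz": -0.14, "wx": 0, "wy": 0, "wz": 0.96},
    {"hand": -1, "tx": 0, "ty": 0, "tz": -0.14, "wx": 0, "wy": 0, "wz": 0.96},
    {"hand": -1, "tx": 0, "ty": 0, "tz": -0.14, "wx": 0, "wy": 0, "wz": 0.96},
    {"hand": -1, "tx": 0, "ty": 0, "tz": -0.14, "wx": 0, "wy": 0, "wz": 0.96},
    {"hand": -1, "tx": 0, "ty": 0, "tz": -0.14, "wx": 0, "wy": 0, "wz": 0.96},
    {"hand": -1, "tx": 0, "ty": 0, "tz": -0.14, "wx": 0, "wy": 0, "wz": 0.96},
    {"hand": -1, "tx": 0, "ty": 0, "tz": -0.14, "wx": 0, "wy": 0, "wz": 0.96},
    {"hand": -1, "tx": 0, "ty": 0, "tz": -0.14, "wx": 0, "wy": 0, "wz": 0.96}
  ]
}}

```text
time: 1.65
tool_pos: [225.3, 474.0, 304.3]
tcp_rot: [3.141, 0.0, -0.385]
contact_force: [0.5, -1.0, 0.6]
grip_width: 92.4
```

```bash
cat >> h.py <<'E'
def delta(target,yaw_deg=None):
    "prints units (4cm) from current pose to target in tool axes"
    o=get_obs(); from scipy.spatial.transform import Rotation as Ro
    R=Ro.from_euler('xyz',o['tcp_rot']); d=R.inv().apply(np.array(target,float)-o['tool_pos'])/40
    print("pos",np.round(o['tool_pos'],1),"rot",np.round(np.degrees(o['tcp_rot']),2),"t",round(o['time'],2),"w",round(o['grip_width'],1))
    s="units t: "+str(np.round(d,3))
    if yaw_deg is not None:
        s+=" wz units %.3f"%(-(yaw_deg-np.degrees(o['tcp_rot'][2]))/5)
    print(s)
def snap(n,name):
    c=cm(n); im=capture(n)[:,:,::-1].copy(); cv2.imwrite(f"pics/{name}.png",im); np.savez(f"pics/{name}.npz",K=c[0],D=c[1],R=c[2],t=c[3]); return c,im
def load(name):
    z=np.load(f"pics/{name}.npz"); return z['K'],z['D'],z['R'],z['t']
E
python3 - <<'E'
from h import *
delta([420,240,300]); print(tcp_to_tips() if callable(tcp_to_tips) else tcp_to_tips)
E
```

```text
pos [225.3 474.  304.3] rot [ 1.7996e+02  1.0000e-02 -2.2070e+01] t 1.65 w 92.4
units t: [6.709 3.593 0.108]
14.0
```

Call:
{"fn": "drive_tool", "kwargs": {
  "deltas": [
    {"hand": -1, "tx": 0.67, "ty": 0.36, "tz": 0, "wx": 0, "wy": 0, "wz": 0},
    {"hand": -1, "tx": 0.67, "ty": 0.36, "tz": 0, "wx": 0, "wy": 0, "wz": 0},
    {"hand": -1, "tx": 0.67, "ty": 0.36, "tz": 0, "wx": 0, "wy": 0, "wz": 0},
    {"hand": -1, "tx": 0.67, "ty": 0.36, "tz": 0, "wx": 0, "wy": 0, "wz": 0},
    {"hand": -1, "tx": 0.67, "ty": 0.36, "tz": 0, "wx": 0, "wy": 0, "wz": 0},
    {"hand": -1, "tx": 0.67, "ty": 0.36, "tz": 0, "wx": 0, "wy": 0, "wz": 0},
    {"hand": -1, "tx": 0.67, "ty": 0.36, "tz": 0, "wx": 0, "wy": 0, "wz": 0},
    {"hand": -1, "tx": 0.67, "ty": 0.36, "tz": 0, "wx": 0, "wy": 0, "wz": 0},
    {"hand": -1, "tx": 0.67, "ty": 0.36, "tz": 0, "wx": 0, "wy": 0, "wz": 0},
    {"hand": -1, "tx": 0.67, "ty": 0.36, "tz": 0, "wx": 0, "wy": 0, "wz": 0},
    {"hand": -1, "tx": 0, "ty": 0, "tz": 0, "wx": 0, "wy": 0, "wz": 0},
    {"hand": -1, "tx": 0, "ty": 0, "tz": 0, "wx": 0, "wy": 0, "wz": 0}
  ]
}}

```text
time: 2.65
tool_pos: [421.2, 239.8, 303.9]
tcp_rot: [3.141, 0.001, -0.384]
contact_force: [-0.4, -0.2, 0.4]
grip_width: 92.2
```

Run:
```python
from h import *
delta([420,240,300]); snap("wrist","w1");
```

```text
pos [421.2 239.8 303.9] rot [ 1.7997e+02  5.0000e-02 -2.2000e+01] t 2.65 w 92.2
units t: [-0.029  0.006  0.097]
```

View pics/w1.png

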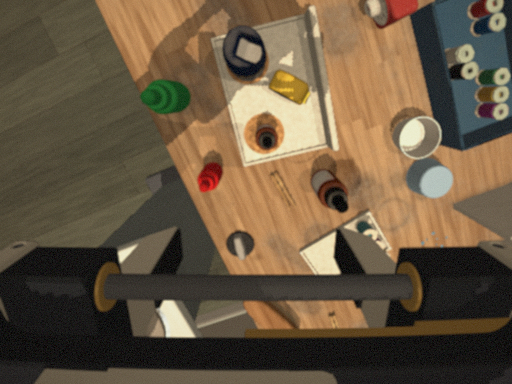

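Run:
```python
import cv2
a=cv2.imread("pics/w1.png"); b=a[0:180,195:355]; cv2.imwrite("pics/w1a.png",cv2.resize(b,None,fx=4,fy=3.3333,interpolation=cv2.INTER_CUBIC))
b=a[0:100,205:330]; cv2.imwrite("pics/w1b.png",cv2.resize(b,None,fx=6,fy=6,interpolation=cv2.INTER_CUBIC))
```

```text
(no output)
```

View pics/w1a.png

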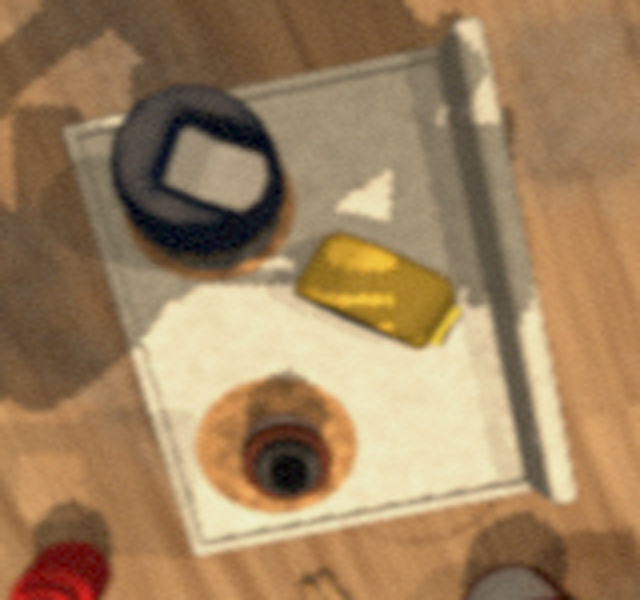

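View pics/w1b.png

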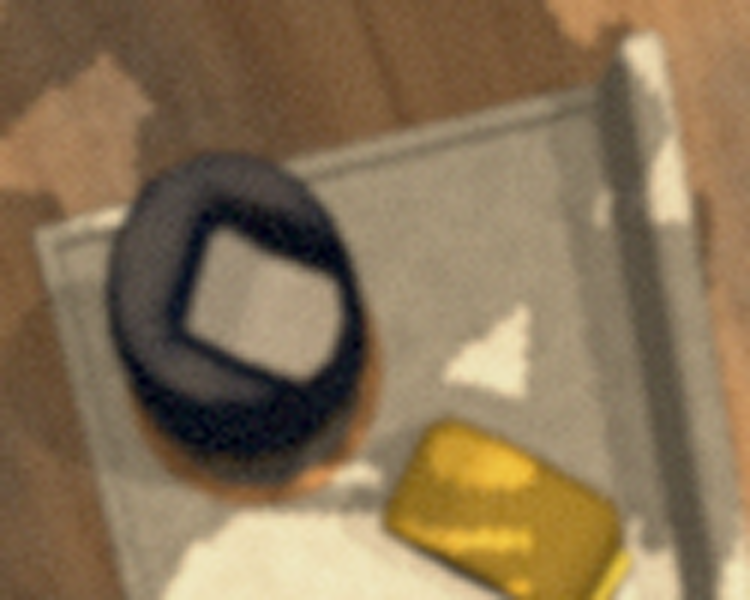

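Run:
```python
from h import *
np.set_printoptions(precision=1,suppress=True)
c=load("w1")
A=lambda p:(np.array(p,float)+.5)/[4,3.33333]+[194.5,-.5]
t=onz(c,[A((66,128)),A((197,553)),A((548,490))],10)[:,:2]
print("tray L FR BR~",t,np.linalg.norm(t[0]-t[1]))
y=(t[0]-t[1]);y/=np.linalg.norm(y);x=np.array([y[1],-y[0]]);ctr=(t[0]+t[1])/2+75*x
print("yaw",np.degrees(np.arctan2(x[1],x[0])),"centre",ctr,"pads +",ctr-30*x+56*y,"-",ctr-30*x-56*y)
b=onz(c,[A((455,20)),A((483,20)),A((575,497)),A((548,497))],50)[:,:2];print("board top",b, (b-ctr)@np.c_[x,y])
# cork ellipse of dropper pad
k=[A(p) for p in [(195,445),(357,440),(280,512),(290,370),(225,395),(225,495),(335,400),(335,485)]]
P=onz(c,k,4)[:,:2]; print("cork pts c",cv2.minEnclosingCircle(np.float32(P)))
# cap top of can, z=165, bulb top z=106
im=cv2.imread("pics/w1.png").astype(int)
B=lambda p:(np.array(p,float)+.5)/6+[204.5,-.5]
cap=onz(c,[B((108,280)),B((215,152)),B((360,280)),B((145,185)),B((320,195))],163)[:,:2]
print("cap circ",cap,cv2.minEnclosingCircle(np.float32(cap)))
print("bulb",onz(c,[A((289,472))],106),"dropper shoulder", onz(c,[A((286,455))],72))
print("tape top",onz(c,[A((300,285)),A((330,235)),A((455,290)),A((425,348))],57))
```

```text
tray L FR BR~ [[419.7 420.5]
 [389.9 224.7]
 [534.3 200.4]] 198.10546304855134
yaw -8.664668787721247 centre [478.9 311.3] pads + [457.7 371.2] - [440.9 260.5]
board top [[557.5 400.2]
 [566.1 396.9]
 [536.  203.6]
 [526.5 207.4]] [[ 64.3  99.7]
 [ 73.3  97.7]
 [ 72.6 -97.9]
 [ 62.7 -95.6]]
cork pts c ((441.4521789550781, 261.7631530761719), 34.29597473144531)
cap circ [[438.  376.5]
 [462.3 387.9]
 [477.1 360.6]
 [449.6 387.6]
 [475.8 375.3]] ((457.5857849121094, 368.5811767578125), 21.108388900756836)
bulb [[442.5 262.2 106. ]] dropper shoulder [[443.2 264.1  72. ]]
tape top [[473.1 325.5  57. ]
 [489.7 339.8  57. ]
 [522.1 303.8  57. ]
 [504.6 285.6  57. ]]
```

Run:
```python
from h import *
delta([457.6,370,120])
```

```text
pos [420.5 240.7 304. ] rot [ 1.7999e+02  6.0000e-02 -2.1910e+01] t 2.7 w 91.6
units t: [-0.342 -3.346  4.6  ]
```

Call:
{"fn": "drive_tool", "kwargs": {
  "deltas": [
    {"hand": -1, "tx": -0.07, "ty": -0.67, "tz": 0, "wx": 0, "wy": 0, "wz": 0},
    {"hand": -1, "tx": -0.07, "ty": -0.67, "tz": 0, "wx": 0, "wy": 0, "wz": 0},
    {"hand": -1, "tx": -0.07, "ty": -0.67, "tz": 0, "wx": 0, "wy": 0, "wz": 0},
    {"hand": -1, "tx": -0.07, "ty": -0.67, "tz": 0, "wx": 0, "wy": 0, "wz": 0},
    {"hand": -1, "tx": -0.07, "ty": -0.67, "tz": 0, "wx": 0, "wy": 0, "wz": 0},
    {"hand": -1, "tx": 0, "ty": 0, "tz": 0, "wx": 0, "wy": 0, "wz": 0},
    {"hand": -1, "tx": 0, "ty": 0, "tz": 0.6, "wx": 0, "wy": 0, "wz": 0},
    {"hand": -1, "tx": 0, "ty": 0, "tz": 0.6, "wx": 0, "wy": 0, "wz": 0},
    {"hand": -1, "tx": 0, "ty": 0, "tz": 0.6, "wx": 0, "wy": 0, "wz": 0},
    {"hand": -1, "tx": 0, "ty": 0, "tz": 0.6, "wx": 0, "wy": 0, "wz": 0},
    {"hand": -1, "tx": 0, "ty": 0, "tz": 0.6, "wx": 0, "wy": 0, "wz": 0},
    {"hand": -1, "tx": 0, "ty": 0, "tz": 0.4, "wx": 0, "wy": 0, "wz": 0},
    {"hand": -1, "tx": 0, "ty": 0, "tz": 0.4, "wx": 0, "wy": 0, "wz": 0},
    {"hand": -1, "tx": 0, "ty": 0, "tz": 0.4, "wx": 0, "wy": 0, "wz": 0},
    {"hand": -1, "tx": 0, "ty": 0, "tz": 0.4, "wx": 0, "wy": 0, "wz": 0},
    {"hand": -1, "tx": 0, "ty": 0, "tz": 0, "wx": 0, "wy": 0, "wz": 0}
  ]
}}

```text
time: 4.03
tool_pos: [454.6, 369.8, 117.3]
tcp_rot: [3.137, 0.004, -0.38]
contact_force: [0.2, -0.1, -0.6]
grip_width: 91.6
```

Run:
```python
from h import *
delta([457.6,370,120]); snap("wrist","w2")
```

```text
pos [454.6 369.8 117.3] rot [179.71   0.22 -21.75] t 4.03 w 91.6
units t: [ 0.068 -0.031 -0.069]
```

View pics/w2.png

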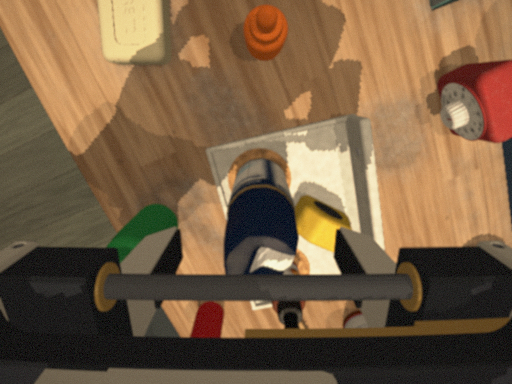

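Call:
{"fn": "drive_tool", "kwargs": {
  "deltas": [
    {"hand": -1, "tx": 0.06, "ty": -0.03, "tz": -0.07, "wx": 0, "wy": 0, "wz": 0},
    {"hand": 1, "tx": 0, "ty": 0, "tz": 0, "wx": 0, "wy": 0, "wz": 0},
    {"hand": 1, "tx": 0, "ty": 0, "tz": 0, "wx": 0, "wy": 0, "wz": 0},
    {"hand": 1, "tx": 0, "ty": 0, "tz": 0, "wx": 0, "wy": 0, "wz": 0},
    {"hand": 1, "tx": 0, "ty": 0, "tz": 0, "wx": 0, "wy": 0, "wz": 0},
    {"hand": 1, "tx": 0, "ty": 0, "tz": 0, "wx": 0, "wy": 0, "wz": 0},
    {"hand": 1, "tx": 0, "ty": 0, "tz": 0, "wx": 0, "wy": 0, "wz": 0},
    {"hand": 1, "tx": 0, "ty": 0, "tz": 0, "wx": 0, "wy": 0, "wz": 0},
    {"hand": 1, "tx": 0, "ty": 0, "tz": 0, "wx": 0, "wy": 0, "wz": 0}
  ]
}}

```text
time: 4.83
tool_pos: [460.1, 370.7, 123.1]
tcp_rot: [3.142, 0.0, -0.381]
contact_force: [-1.1, -0.3, 1.1]
grip_width: 43.1
```

Call:
{"fn": "drive_tool", "kwargs": {
  "deltas": [
    {"hand": 1, "tx": 0, "ty": 0, "tz": 0, "wx": 0, "wy": 0, "wz": 0},
    {"hand": 1, "tx": 0, "ty": 0, "tz": 0, "wx": 0, "wy": 0, "wz": 0},
    {"hand": 1, "tx": 0, "ty": 0, "tz": 0, "wx": 0, "wy": 0, "wz": 0}
  ]
}}

```text
time: 5.08
tool_pos: [459.9, 370.7, 123.1]
tcp_rot: [3.142, 0.0, -0.381]
contact_force: [-0.5, 0.8, 0.1]
grip_width: 39.0
```

Run:
```python
from h import *
delta([457.6,370,120]); snap("wrist","w3"); snap("top","t3")
a=cv2.imread("pics/t3.png")[140:240,130:280]; cv2.imwrite("pics/t3a.png",cv2.resize(a,None,fx=4,fy=4,interpolation=cv2.INTER_CUBIC))
```

```text
pos [459.9 370.7 123.1] rot [ 1.800e+02  2.000e-02 -2.183e+01] t 5.08 w 39.0
units t: [-0.047  0.039  0.077]
```

View pics/w3.png

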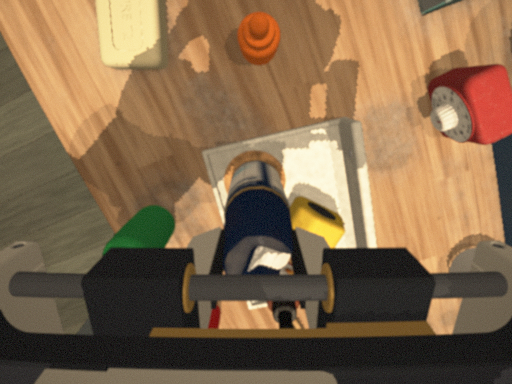

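View pics/t3a.png

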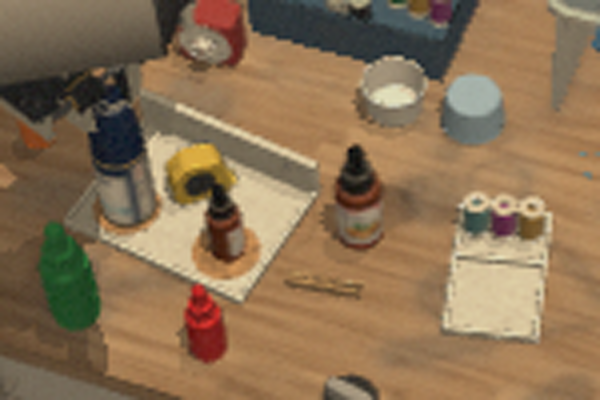

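Call:
{"fn": "drive_tool", "kwargs": {
  "deltas": [
    {"hand": 1, "tx": 0, "ty": 0, "tz": 0, "wx": 0, "wy": 0, "wz": 0},
    {"hand": 1, "tx": 0, "ty": 0, "tz": 0, "wx": 0, "wy": 0, "wz": 0}
  ]
}}

```text
time: 5.35
tool_pos: [460.0, 370.7, 123.1]
tcp_rot: [3.142, 0.0, -0.381]
contact_force: [-1.3, 0.8, -0.7]
grip_width: 38.7
```

Run:
```python
from h import *
delta([457.6,370,120]); snap("wrist","w4"); a=cv2.imread("pics/w4.png")[130:310,160:360]; cv2.imwrite("pics/w4a.png",cv2.resize(a,None,fx=3.3,fy=3.3,interpolation=cv2.INTER_CUBIC))
```

```text
pos [460.  370.7 123.1] rot [ 1.7999e+02  1.0000e-02 -2.1820e+01] t 5.35 w 38.7
units t: [-0.049  0.038  0.077]
```

View pics/w4a.png

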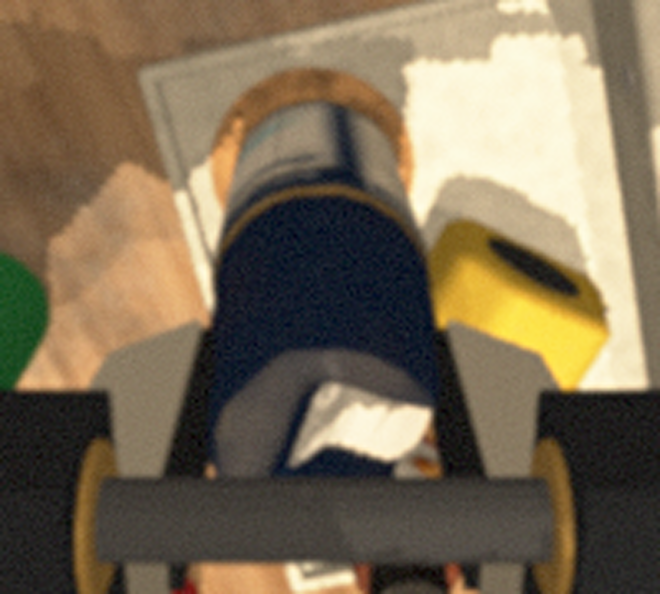

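Run:
```python
from h import *
c=load("w4"); im=cv2.imread("pics/w4.png")
th=np.linspace(0,2*np.pi,60)
def circ(x,y,z,r,col):
    p=proj(c,np.c_[x+r*np.cos(th),y+r*np.sin(th),0*th+z]); 
    for q in p: cv2.circle(big,tuple(int(v) for v in (q+.5-[160,130])*3.3),1,col,-1)
big=cv2.imread("pics/w4a.png")
circ(457.7,370.5,4,33,(0,0,255)); circ(457.7,370.5,4,26,(0,255,0)); circ(457.7,370.5,165,20,(255,255,0)); circ(457.7,370.5,124,24,(0,255,255))
circ(460,370.7,123,3,(255,0,255))
cv2.imwrite("pics/w4b.png",big)
```

```text
(no output)
```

View pics/w4b.png

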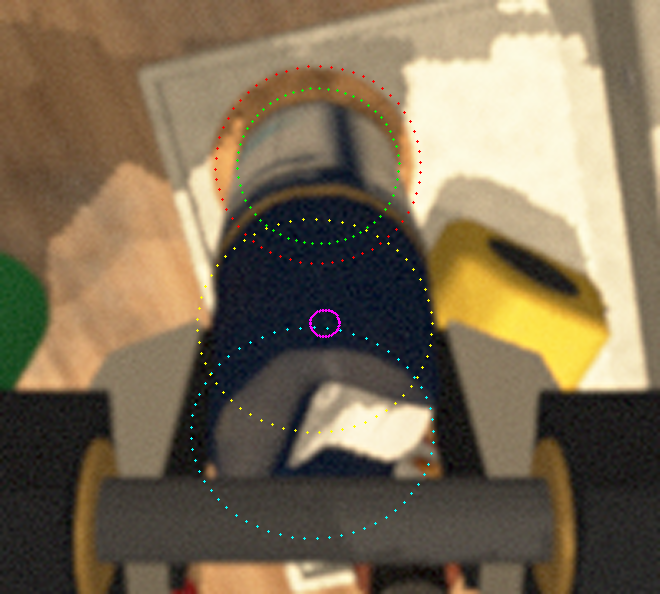

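Call:
{"fn": "drive_tool", "kwargs": {
  "deltas": [
    {"hand": 1, "tx": 0, "ty": 0, "tz": -0.1, "wx": 0, "wy": 0, "wz": 0},
    {"hand": 1, "tx": 0, "ty": 0, "tz": -0.2, "wx": 0, "wy": 0, "wz": 0},
    {"hand": 1, "tx": 0, "ty": 0, "tz": -0.2, "wx": 0, "wy": 0, "wz": 0},
    {"hand": 1, "tx": 0, "ty": 0, "tz": 0, "wx": 0, "wy": 0, "wz": 0},
    {"hand": 1, "tx": 0, "ty": 0, "tz": 0, "wx": 0, "wy": 0, "wz": 0}
  ]
}}

```text
time: 5.82
tool_pos: [460.7, 370.9, 144.1]
tcp_rot: [-3.14, -0.001, -0.381]
contact_force: [-0.3, -0.4, -2.8]
grip_width: 39.4
```

Run:
```python
from h import *
delta([457.6,370,120]); snap("wrist","w5"); snap("top","t5"); snap("scene","s5"); a=cv2.imread("pics/w5.png")[130:310,160:360]; 
b=cv2.imread("pics/t5.png")[140:240,130:230]; d=cv2.imread("pics/s5.png")[180:300,130:250]
cv2.imwrite("pics/w5a.png",np.hstack([cv2.resize(q,(400,400),interpolation=cv2.INTER_CUBIC) for q in (b,d)]));cv2.imwrite("pics/w5b.png",cv2.resize(a,None,fx=3.3,fy=3.3,interpolation=cv2.INTER_CUBIC))
```

```text
pos [460.7 370.9 144.1] rot [-1.799e+02 -7.000e-02 -2.183e+01] t 5.82 w 39.4
units t: [-0.064  0.051  0.602]
```

View pics/w5a.png

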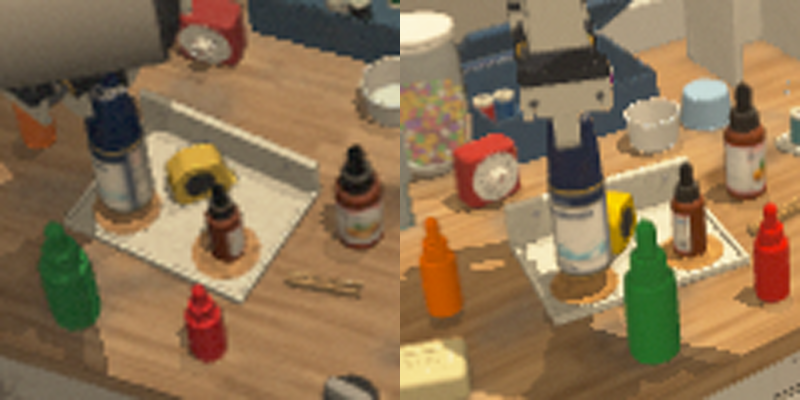

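View pics/w5b.png

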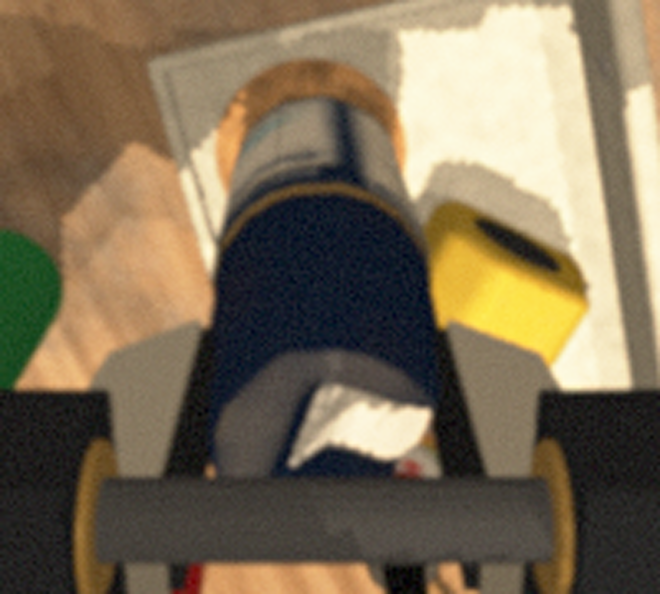

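Call:
{"fn": "drive_tool", "kwargs": {
  "deltas": [
    {"hand": 1, "tx": 0, "ty": 0, "tz": -0.3, "wx": 0, "wy": 0, "wz": 0},
    {"hand": 1, "tx": 0, "ty": 0, "tz": -0.5, "wx": 0, "wy": 0, "wz": 0},
    {"hand": 1, "tx": 0, "ty": 0, "tz": -0.5, "wx": 0, "wy": 0, "wz": 0},
    {"hand": 1, "tx": 0, "ty": 0, "tz": -0.5, "wx": 0, "wy": 0, "wz": 0},
    {"hand": 1, "tx": 0, "ty": 0, "tz": -0.5, "wx": 0, "wy": 0, "wz": 0},
    {"hand": 1, "tx": 0, "ty": 0, "tz": -0.4, "wx": 0, "wy": 0, "wz": 0},
    {"hand": 1, "tx": 0.07, "ty": 0.2, "tz": -0.2, "wx": 0, "wy": 0, "wz": 0},
    {"hand": 1, "tx": 0.12, "ty": 0.43, "tz": 0, "wx": 0, "wy": 0, "wz": 0},
    {"hand": 1, "tx": 0.19, "ty": 0.64, "tz": 0, "wx": 0, "wy": 0, "wz": 0},
    {"hand": 1, "tx": 0.19, "ty": 0.64, "tz": 0, "wx": 0, "wy": 0, "wz": 0},
    {"hand": 1, "tx": 0.19, "ty": 0.64, "tz": 0, "wx": 0, "wy": 0, "wz": 0},
    {"hand": 1, "tx": 0.19, "ty": 0.64, "tz": 0, "wx": 0, "wy": 0, "wz": 0},
    {"hand": 1, "tx": 0.19, "ty": 0.64, "tz": 0, "wx": 0, "wy": 0, "wz": 0},
    {"hand": 1, "tx": 0.19, "ty": 0.64, "tz": 0, "wx": 0, "wy": 0, "wz": 0},
    {"hand": 1, "tx": 0.19, "ty": 0.64, "tz": 0, "wx": 0, "wy": 0, "wz": 0},
    {"hand": 1, "tx": 0.19, "ty": 0.64, "tz": 0, "wx": 0, "wy": 0, "wz": 0},
    {"hand": 1, "tx": 0.19, "ty": 0.64, "tz": 0, "wx": 0, "wy": 0, "wz": 0},
    {"hand": 1, "tx": 0.19, "ty": 0.64, "tz": 0, "wx": 0, "wy": 0, "wz": 0},
    {"hand": 1, "tx": 0.19, "ty": 0.64, "tz": 0, "wx": 0, "wy": 0, "wz": 0},
    {"hand": 1, "tx": 0.19, "ty": 0.64, "tz": 0, "wx": 0, "wy": 0, "wz": 0}
  ]
}}

```text
time: 7.63
tool_pos: [427.1, 23.8, 258.5]
tcp_rot: [3.141, 0.001, -0.381]
contact_force: [-0.2, 0.6, -2.3]
grip_width: 39.4
```

Run:
```python
from h import *
delta([472,-379,260]);
```

```text
pos [427.1  23.8 258.5] rot [ 1.7998e+02  6.0000e-02 -2.1830e+01] t 7.63 w 39.4
units t: [ 4.786  8.931 -0.039]
```

Call:
{"fn": "drive_tool", "kwargs": {
  "deltas": [
    {"hand": 1, "tx": 0.31, "ty": 0.58, "tz": 0, "wx": 0, "wy": 0, "wz": 0},
    {"hand": 1, "tx": 0.31, "ty": 0.58, "tz": 0, "wx": 0, "wy": 0, "wz": 0},
    {"hand": 1, "tx": 0.31, "ty": 0.58, "tz": 0, "wx": 0, "wy": 0, "wz": 0},
    {"hand": 1, "tx": 0.31, "ty": 0.58, "tz": 0, "wx": 0, "wy": 0, "wz": 0},
    {"hand": 1, "tx": 0.31, "ty": 0.58, "tz": 0, "wx": 0, "wy": 0, "wz": 0},
    {"hand": 1, "tx": 0.31, "ty": 0.58, "tz": 0, "wx": 0, "wy": 0, "wz": 0},
    {"hand": 1, "tx": 0.31, "ty": 0.58, "tz": 0, "wx": 0, "wy": 0, "wz": 0},
    {"hand": 1, "tx": 0.31, "ty": 0.58, "tz": 0, "wx": 0, "wy": 0, "wz": 0},
    {"hand": 1, "tx": 0.31, "ty": 0.58, "tz": 0, "wx": 0, "wy": 0, "wz": 0},
    {"hand": 1, "tx": 0.31, "ty": 0.58, "tz": 0, "wx": 0, "wy": 0, "wz": 0},
    {"hand": 1, "tx": 0.31, "ty": 0.58, "tz": 0, "wx": 0, "wy": 0, "wz": 0},
    {"hand": 1, "tx": 0.31, "ty": 0.58, "tz": 0, "wx": 0, "wy": 0, "wz": 0},
    {"hand": 1, "tx": 0.31, "ty": 0.58, "tz": 0, "wx": 0, "wy": 0, "wz": 0},
    {"hand": 1, "tx": 0.31, "ty": 0.58, "tz": 0, "wx": 0, "wy": 0, "wz": 0},
    {"hand": 1, "tx": 0.23, "ty": 0.4, "tz": 0, "wx": 0, "wy": 0, "wz": 0},
    {"hand": 1, "tx": 0.23, "ty": 0.4, "tz": 0, "wx": 0, "wy": 0, "wz": 0},
    {"hand": 1, "tx": 0, "ty": 0, "tz": 0, "wx": 0, "wy": 0, "wz": 0},
    {"hand": 1, "tx": 0, "ty": 0, "tz": 0, "wx": 0, "wy": 0, "wz": 0}
  ]
}}

```text
time: 9.13
tool_pos: [472.8, -377.8, 257.6]
tcp_rot: [-3.141, 0.002, -0.383]
contact_force: [0.3, 1.6, -3.4]
grip_width: 39.3
```

Run:
```python
from h import *
delta([472,-379,123.5]);snap("wrist","w6")
```

```text
pos [ 472.8 -377.8  257.6] rot [-1.7994e+02  1.4000e-01 -2.1920e+01] t 9.13 w 39.3
units t: [0.    0.039 3.354]
```

View pics/w6.png

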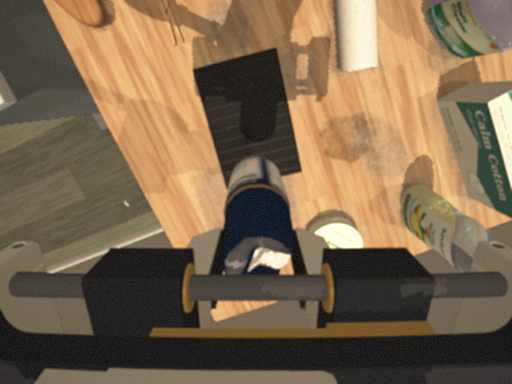

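Run:
```python
from h import *
c=load("w6"); np.set_printoptions(precision=1,suppress=True)
p=onz(c,[(194,70),(277,49),(300,172)],4)[:,:2]; print(p,(p[0]+p[2])/2,np.linalg.norm(p[0]-p[1]),np.linalg.norm(p[1]-p[2]))
```

```text
[[ 434.9 -233.2]
 [ 551.1 -251.3]
 [ 522.2 -425.6]] [ 478.6 -329.4] 117.6115950166437 176.656338063296
```

Call:
{"fn": "drive_tool", "kwargs": {
  "deltas": [
    {"hand": 1, "tx": 0, "ty": 0, "tz": 0.5, "wx": 0, "wy": 0, "wz": 0},
    {"hand": 1, "tx": 0, "ty": 0, "tz": 0.5, "wx": 0, "wy": 0, "wz": 0},
    {"hand": 1, "tx": 0, "ty": 0, "tz": 0.5, "wx": 0, "wy": 0, "wz": 0},
    {"hand": 1, "tx": 0, "ty": 0, "tz": 0.5, "wx": 0, "wy": 0, "wz": 0},
    {"hand": 1, "tx": 0, "ty": 0, "tz": 0.4, "wx": 0, "wy": 0, "wz": 0},
    {"hand": 1, "tx": 0, "ty": 0, "tz": 0.3, "wx": 0, "wy": 0, "wz": 0},
    {"hand": 1, "tx": 0, "ty": 0, "tz": 0.2, "wx": 0, "wy": 0, "wz": 0},
    {"hand": 1, "tx": 0, "ty": 0, "tz": 0.2, "wx": 0, "wy": 0, "wz": 0},
    {"hand": 1, "tx": 0, "ty": 0, "tz": 0.15, "wx": 0, "wy": 0, "wz": 0},
    {"hand": 1, "tx": 0, "ty": 0, "tz": 0.05, "wx": 0, "wy": 0, "wz": 0},
    {"hand": 1, "tx": 0, "ty": 0, "tz": 0, "wx": 0, "wy": 0, "wz": 0},
    {"hand": 1, "tx": 0, "ty": 0, "tz": 0, "wx": 0, "wy": 0, "wz": 0}
  ]
}}

```text
time: 10.18
tool_pos: [474.1, -377.4, 127.6]
tcp_rot: [3.141, -0.001, -0.381]
contact_force: [-0.2, -0.3, -2.8]
grip_width: 39.0
```

Call:
{"fn": "drive_tool", "kwargs": {
  "deltas": [
    {"hand": 1, "tx": 0, "ty": 0, "tz": 0.07, "wx": 0, "wy": 0, "wz": 0},
    {"hand": 1, "tx": 0, "ty": 0, "tz": 0.03, "wx": 0, "wy": 0, "wz": 0},
    {"hand": 1, "tx": 0, "ty": 0, "tz": 0, "wx": 0, "wy": 0, "wz": 0},
    {"hand": 1, "tx": 0, "ty": 0, "tz": 0, "wx": 0, "wy": 0, "wz": 0}
  ]
}}

```text
time: 10.52
tool_pos: [473.9, -377.3, 123.2]
tcp_rot: [-3.142, -0.0, -0.381]
contact_force: [0.6, 0.3, -2.4]
grip_width: 38.8
```

Call:
{"fn": "drive_tool", "kwargs": {
  "deltas": [
    {"hand": 1, "tx": 0, "ty": 0, "tz": 0.03, "wx": 0, "wy": 0, "wz": 0},
    {"hand": 1, "tx": 0, "ty": 0, "tz": 0, "wx": 0, "wy": 0, "wz": 0},
    {"hand": 1, "tx": 0, "ty": 0, "tz": 0, "wx": 0, "wy": 0, "wz": 0}
  ]
}}

```text
time: 10.77
tool_pos: [474.1, -377.6, 123.0]
tcp_rot: [3.141, -0.001, -0.381]
contact_force: [-2.3, 1.6, 6.2]
grip_width: 39.2
```

Contact at 6 N up; release and rise.

Call:
{"fn": "drive_tool", "kwargs": {
  "deltas": [
    {"hand": -1, "tx": 0, "ty": 0, "tz": -0.01, "wx": 0, "wy": 0, "wz": 0},
    {"hand": -1, "tx": 0, "ty": 0, "tz": 0, "wx": 0, "wy": 0, "wz": 0},
    {"hand": -1, "tx": 0, "ty": 0, "tz": 0, "wx": 0, "wy": 0, "wz": 0},
    {"hand": -1, "tx": 0, "ty": 0, "tz": 0, "wx": 0, "wy": 0, "wz": 0},
    {"hand": -1, "tx": 0, "ty": 0, "tz": 0, "wx": 0, "wy": 0, "wz": 0},
    {"hand": -1, "tx": 0, "ty": 0, "tz": 0, "wx": 0, "wy": 0, "wz": 0},
    {"hand": -1, "tx": 0, "ty": 0, "tz": 0, "wx": 0, "wy": 0, "wz": 0},
    {"hand": -1, "tx": 0, "ty": 0, "tz": 0, "wx": 0, "wy": 0, "wz": 0},
    {"hand": -1, "tx": 0, "ty": 0, "tz": -0.2, "wx": 0, "wy": 0, "wz": 0},
    {"hand": -1, "tx": 0, "ty": 0, "tz": -0.4, "wx": 0, "wy": 0, "wz": 0},
    {"hand": -1, "tx": 0, "ty": 0, "tz": -0.6, "wx": 0, "wy": 0, "wz": 0},
    {"hand": -1, "tx": 0, "ty": 0, "tz": -0.6, "wx": 0, "wy": 0, "wz": 0},
    {"hand": -1, "tx": 0, "ty": 0, "tz": -0.6, "wx": 0, "wy": 0, "wz": 0},
    {"hand": -1, "tx": 0, "ty": 0, "tz": -0.6, "wx": 0, "wy": 0, "wz": 0},
    {"hand": -1, "tx": 0, "ty": 0, "tz": -0.6, "wx": 0, "wy": 0, "wz": 0}
  ]
}}

```text
time: 12.02
tool_pos: [473.7, -377.1, 268.3]
tcp_rot: [3.141, -0.001, -0.381]
contact_force: [0.1, 0.2, -0.7]
grip_width: 91.7
```

Run:
```python
from h import *
delta([420,10,265]);snap("wrist","w7");snap("top","t7");
a=cv2.imread("pics/w7.png")[:,100:400]; b=cv2.imread("pics/t7.png")[150:270,280:400]
cv2.imwrite("pics/w7a.png",np.hstack([cv2.resize(a,(400,512)),cv2.resize(b,(400,512))[:512]]))
```

```text
pos [ 473.7 -377.1  268.3] rot [ 1.7999e+02 -4.0000e-02 -2.1830e+01] t 12.02 w 91.7
units t: [-4.845 -8.485  0.077]
```

View pics/w7a.png

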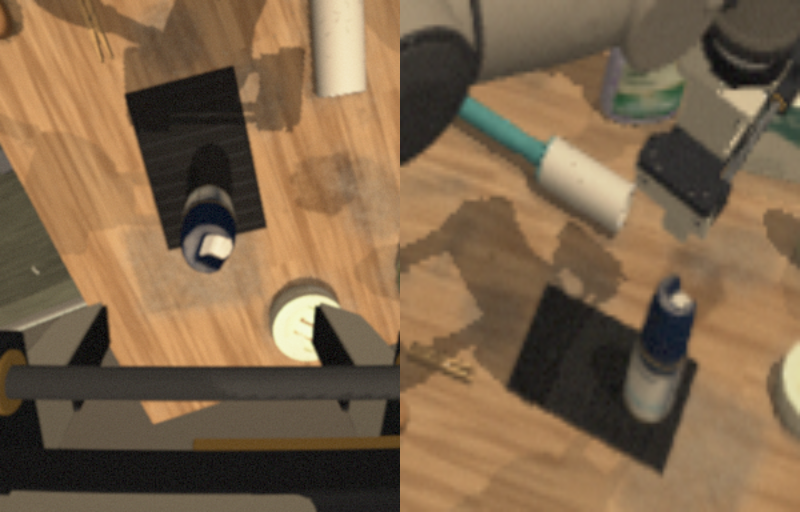

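Call:
{"fn": "drive_tool", "kwargs": {
  "deltas": [
    {"hand": -1, "tx": -0.4, "ty": -0.7, "tz": 0, "wx": 0, "wy": 0, "wz": 0},
    {"hand": -1, "tx": -0.4, "ty": -0.7, "tz": 0, "wx": 0, "wy": 0, "wz": 0},
    {"hand": -1, "tx": -0.4, "ty": -0.7, "tz": 0, "wx": 0, "wy": 0, "wz": 0},
    {"hand": -1, "tx": -0.4, "ty": -0.7, "tz": 0, "wx": 0, "wy": 0, "wz": 0},
    {"hand": -1, "tx": -0.4, "ty": -0.7, "tz": 0, "wx": 0, "wy": 0, "wz": 0},
    {"hand": -1, "tx": -0.4, "ty": -0.7, "tz": 0, "wx": 0, "wy": 0, "wz": 0},
    {"hand": -1, "tx": -0.4, "ty": -0.7, "tz": 0, "wx": 0, "wy": 0, "wz": 0},
    {"hand": -1, "tx": -0.4, "ty": -0.7, "tz": 0, "wx": 0, "wy": 0, "wz": 0},
    {"hand": -1, "tx": -0.4, "ty": -0.7, "tz": 0, "wx": 0, "wy": 0, "wz": 0},
    {"hand": -1, "tx": -0.4, "ty": -0.7, "tz": 0, "wx": 0, "wy": 0, "wz": 0},
    {"hand": -1, "tx": -0.4, "ty": -0.7, "tz": 0, "wx": 0, "wy": 0, "wz": 0},
    {"hand": -1, "tx": -0.4, "ty": -0.7, "tz": 0, "wx": 0, "wy": 0, "wz": 0},
    {"hand": -1, "tx": -0.25, "ty": -0.7, "tz": 0, "wx": 0, "wy": 0, "wz": 0},
    {"hand": -1, "tx": -0.22, "ty": -0.72, "tz": 0, "wx": 0, "wy": 0, "wz": 0},
    {"hand": -1, "tx": -0.22, "ty": -0.72, "tz": 0, "wx": 0, "wy": 0, "wz": 0},
    {"hand": -1, "tx": -0.22, "ty": -0.72, "tz": 0, "wx": 0, "wy": 0, "wz": 0},
    {"hand": -1, "tx": -0.22, "ty": -0.72, "tz": 0, "wx": 0, "wy": 0, "wz": 0},
    {"hand": -1, "tx": -0.22, "ty": -0.72, "tz": 0, "wx": 0, "wy": 0, "wz": 0},
    {"hand": -1, "tx": 0, "ty": 0, "tz": 0, "wx": 0, "wy": 0, "wz": 0},
    {"hand": -1, "tx": 0, "ty": 0, "tz": 0, "wx": 0, "wy": 0, "wz": 0}
  ]
}}

```text
time: 13.78
tool_pos: [433.9, 186.8, 265.9]
tcp_rot: [3.141, 0.001, -0.378]
contact_force: [-1.1, -0.1, 0.3]
grip_width: 91.5
```

Run:
```python
from h import *
delta([442,262,60]);snap("wrist","w8")
a=cv2.imread("pics/w8.png")[:300,140:400]; cv2.imwrite("pics/w8a.png",cv2.resize(a,None,fx=2,fy=2))
```

```text
pos [433.9 186.8 265.9] rot [ 1.7996e+02  4.0000e-02 -2.1650e+01] t 13.78 w 91.5
units t: [-0.501 -1.826  5.147]
```

View pics/w8a.png

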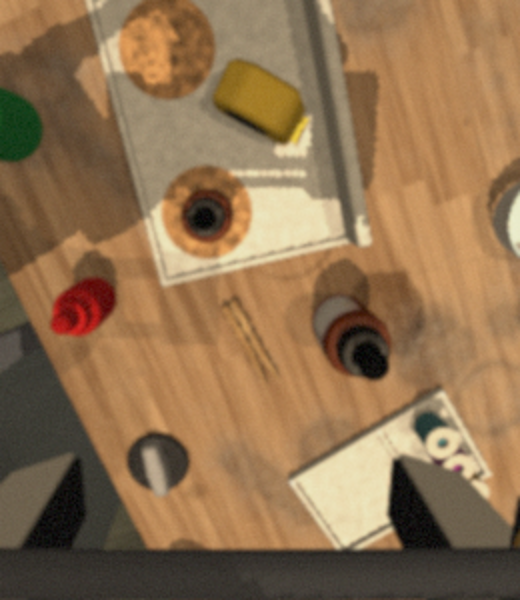

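Run:
```python
from h import *
c=load("w8"); np.set_printoptions(precision=1,suppress=True)
im=cv2.imread("pics/w8.png"); hsv=cv2.cvtColor(im,cv2.COLOR_BGR2HSV)
A=lambda p:(np.array(p,float)+.5)/2+[139.5,-.5]
L=onz(c,[A(p) for p in [(120,48),(215,50),(167,98),(134,82),(201,82),(134,14),(200,14)]],4)[:,:2]; print("corkL",cv2.minEnclosingCircle(np.float32(L)))
L=onz(c,[A(p) for p in [(162,211),(250,212),(205,257),(207,166),(175,243),(238,243),(175,180),(239,180)]],4)[:,:2]; print("corkR",cv2.minEnclosingCircle(np.float32(L)))
print("bulb",onz(c,[A((204,216))],100),"shoulder ring",onz(c,[A((208,213))],72))
print("tape",onz(c,[A(p) for p in [(213,100),(235,58),(306,102),(272,141)]],57))
```

```text
corkL ((456.2734680175781, 370.28594970703125), 32.312294006347656)
corkR ((439.77001953125, 260.6154479980469), 32.39243698120117)
bulb [[443.1 260.3 100. ]] shoulder ring [[444.3 260.6  72. ]]
tape [[471.8 321.3  57. ]
 [493.  338.1  57. ]
 [524.2 299.3  57. ]
 [496.9 285.9  57. ]]
```

Call:
{"fn": "drive_tool", "kwargs": {
  "deltas": [
    {"hand": -1, "tx": -0.17, "ty": -0.6, "tz": 0, "wx": 0, "wy": 0, "wz": 0},
    {"hand": -1, "tx": -0.17, "ty": -0.6, "tz": 0, "wx": 0, "wy": 0, "wz": 0},
    {"hand": -1, "tx": -0.16, "ty": -0.6, "tz": 0, "wx": 0, "wy": 0, "wz": 0},
    {"hand": -1, "tx": 0, "ty": 0, "tz": 0, "wx": 0, "wy": 0, "wz": 0},
    {"hand": -1, "tx": 0, "ty": 0, "tz": 0.5, "wx": 0, "wy": 0, "wz": 0},
    {"hand": -1, "tx": 0, "ty": 0, "tz": 0.5, "wx": 0, "wy": 0, "wz": 0},
    {"hand": -1, "tx": 0, "ty": 0, "tz": 0.5, "wx": 0, "wy": 0, "wz": 0},
    {"hand": -1, "tx": 0, "ty": 0, "tz": 0.5, "wx": 0, "wy": 0, "wz": 0},
    {"hand": -1, "tx": 0, "ty": 0, "tz": 0.5, "wx": 0, "wy": 0, "wz": 0},
    {"hand": -1, "tx": 0, "ty": 0, "tz": 0.5, "wx": 0, "wy": 0, "wz": 0},
    {"hand": -1, "tx": 0, "ty": 0, "tz": 0.4, "wx": 0, "wy": 0, "wz": 0},
    {"hand": -1, "tx": 0, "ty": 0, "tz": 0.4, "wx": 0, "wy": 0, "wz": 0},
    {"hand": -1, "tx": 0, "ty": 0, "tz": 0, "wx": 0, "wy": 0, "wz": 0},
    {"hand": -1, "tx": 0, "ty": 0, "tz": 0, "wx": 0, "wy": 0, "wz": 0}
  ]
}}

```text
time: 15.0
tool_pos: [442.5, 258.6, 114.2]
tcp_rot: [3.14, 0.001, -0.382]
contact_force: [0.5, 0.4, 0.3]
grip_width: 91.8
```

Run:
```python
from h import *
delta([442.5,261,60]);snap("wrist","w9")
a=cv2.imread("pics/w9.png")[100:330,140:400]; cv2.imwrite("pics/w9a.png",cv2.resize(a,None,fx=2.5,fy=2.5))
```

```text
pos [442.5 258.6 114.2] rot [ 1.7992e+02  6.0000e-02 -2.1910e+01] t 15.0 w 91.8
units t: [-0.02  -0.058  1.355]
```

View pics/w9a.png

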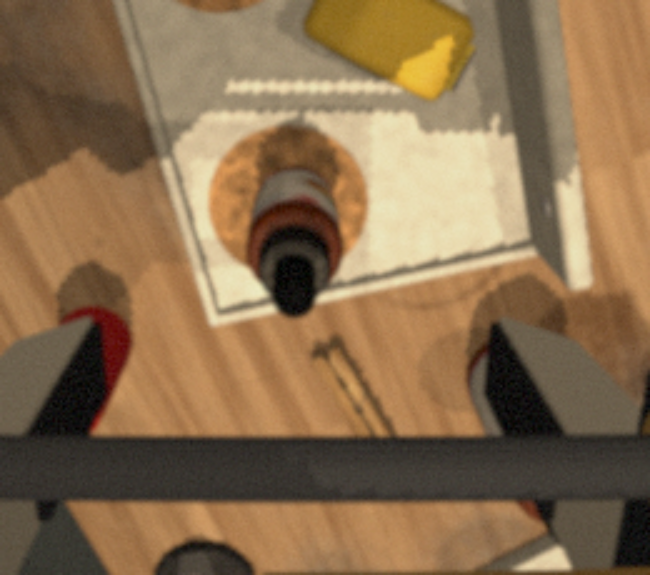

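Call:
{"fn": "drive_tool", "kwargs": {
  "deltas": [
    {"hand": -1, "tx": -0.02, "ty": -0.05, "tz": 0.3, "wx": 0, "wy": 0, "wz": 0},
    {"hand": -1, "tx": 0, "ty": 0, "tz": 0.3, "wx": 0, "wy": 0, "wz": 0},
    {"hand": -1, "tx": 0, "ty": 0, "tz": 0.3, "wx": 0, "wy": 0, "wz": 0},
    {"hand": -1, "tx": 0, "ty": 0, "tz": 0.3, "wx": 0, "wy": 0, "wz": 0},
    {"hand": -1, "tx": 0, "ty": 0, "tz": 0.1, "wx": 0, "wy": 0, "wz": 0},
    {"hand": -1, "tx": 0, "ty": 0, "tz": 0, "wx": 0, "wy": 0, "wz": 0},
    {"hand": -1, "tx": 0, "ty": 0, "tz": 0, "wx": 0, "wy": 0, "wz": 0}
  ]
}}

```text
time: 15.63
tool_pos: [443.3, 262.3, 63.4]
tcp_rot: [-3.141, -0.001, -0.381]
contact_force: [-0.3, -0.3, 0.2]
grip_width: 91.8
```

Call:
{"fn": "drive_tool", "kwargs": {
  "deltas": [
    {"hand": -1, "tx": -0.02, "ty": 0.02, "tz": 0.09, "wx": 0, "wy": 0, "wz": 0},
    {"hand": 1, "tx": 0, "ty": 0, "tz": 0, "wx": 0, "wy": 0, "wz": 0},
    {"hand": 1, "tx": 0, "ty": 0, "tz": 0, "wx": 0, "wy": 0, "wz": 0},
    {"hand": 1, "tx": 0, "ty": 0, "tz": 0, "wx": 0, "wy": 0, "wz": 0},
    {"hand": 1, "tx": 0, "ty": 0, "tz": 0, "wx": 0, "wy": 0, "wz": 0},
    {"hand": 1, "tx": 0, "ty": 0, "tz": 0, "wx": 0, "wy": 0, "wz": 0},
    {"hand": 1, "tx": 0, "ty": 0, "tz": 0, "wx": 0, "wy": 0, "wz": 0},
    {"hand": 1, "tx": 0, "ty": 0, "tz": 0, "wx": 0, "wy": 0, "wz": 0},
    {"hand": 1, "tx": 0, "ty": 0, "tz": 0, "wx": 0, "wy": 0, "wz": 0},
    {"hand": 1, "tx": 0, "ty": 0, "tz": 0, "wx": 0, "wy": 0, "wz": 0},
    {"hand": 1, "tx": 0, "ty": 0, "tz": 0, "wx": 0, "wy": 0, "wz": 0},
    {"hand": 1, "tx": 0, "ty": 0, "tz": 0, "wx": 0, "wy": 0, "wz": 0},
    {"hand": 1, "tx": 0, "ty": 0, "tz": 0, "wx": 0, "wy": 0, "wz": 0}
  ]
}}

```text
time: 16.72
tool_pos: [441.5, 261.8, 58.7]
tcp_rot: [-3.142, 0.0, -0.381]
contact_force: [-0.1, -0.4, 0.3]
grip_width: 16.7
```

Run:
```python
from h import *
delta([442.5,261,60]);snap("wrist","w10");snap("scene","s10");snap("top","t10")
a=cv2.imread("pics/w10.png")[100:330,140:400]; cv2.imwrite("pics/w10a.png",cv2.resize(a,None,fx=2.5,fy=2.5))
b=cv2.imread("pics/t10.png")[140:240,130:230]; d=cv2.imread("pics/s10.png")[180:280,170:270]
cv2.imwrite("pics/w10b.png",np.hstack([cv2.resize(q,(400,400),interpolation=cv2.INTER_CUBIC) for q in (b,d)]))
```

```text
pos [441.5 261.8  58.7] rot [-180.      0.    -21.83] t 16.72 w 16.7
units t: [ 0.03   0.009 -0.032]
```

View pics/w10a.png

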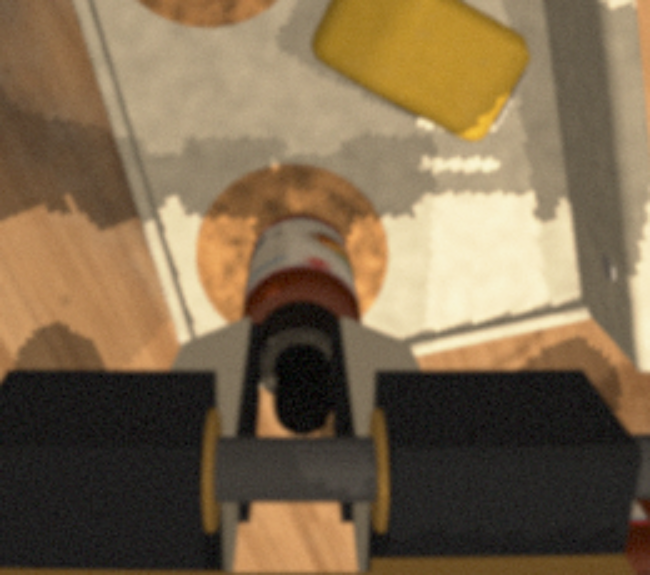

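View pics/w10b.png

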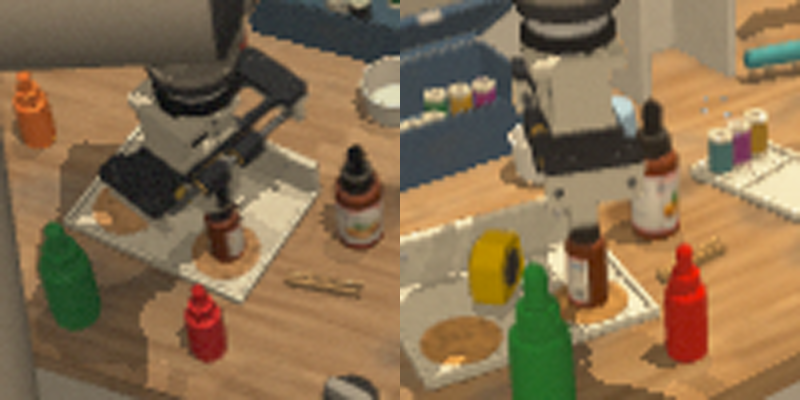

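```bash
cat >> h.py <<'E'
def ov(src,dst,circs,off,sc):
    c=load(src.replace("pics/","")); big=cv2.imread(f"pics/{src}.png"); x0,y0,x1,y1=off; big=cv2.resize(big[y0:y1,x0:x1],None,fx=sc,fy=sc,interpolation=cv2.INTER_CUBIC)
    th=np.linspace(0,2*np.pi,80)
    for (x,y,z,r,col) in circs:
        for q in proj(c,np.c_[x+r*np.cos(th),y+r*np.sin(th),0*th+z]): cv2.circle(big,tuple(int(v) for v in (q+.5-[x0,y0])*sc),1,col,-1)
    cv2.imwrite(f"pics/{dst}.png",big)
E
python3 - <<'E'
from h import *
ov("w10","w10c",[(439.8,260.6,4,33,(0,0,255)),(442.5,261,4,16,(0,255,0)),(442.5,261,74,16,(255,255,0)),(441.5,261.8,59,2,(255,0,255)),(441.5,261.8,45,2,(255,255,255))],(140,100,400,330),2.5)
E
```

```text
(no output)
```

View pics/w10c.png

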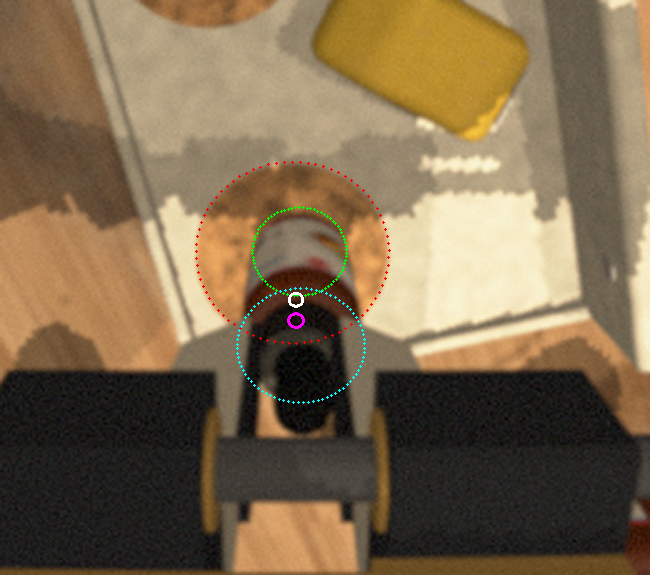

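Call:
{"fn": "drive_tool", "kwargs": {
  "deltas": [
    {"hand": 1, "tx": 0, "ty": 0, "tz": -0.1, "wx": 0, "wy": 0, "wz": 0},
    {"hand": 1, "tx": 0, "ty": 0, "tz": -0.2, "wx": 0, "wy": 0, "wz": 0},
    {"hand": 1, "tx": 0, "ty": 0, "tz": -0.2, "wx": 0, "wy": 0, "wz": 0},
    {"hand": 1, "tx": 0, "ty": 0, "tz": 0, "wx": 0, "wy": 0, "wz": 0},
    {"hand": 1, "tx": 0, "ty": 0, "tz": 0, "wx": 0, "wy": 0, "wz": 0}
  ]
}}

```text
time: 17.28
tool_pos: [442.1, 262.0, 79.7]
tcp_rot: [-3.14, -0.001, -0.381]
contact_force: [0.3, 0.2, -0.4]
grip_width: 11.9
```

Run:
```python
from h import *
delta([442.5,261,60]);snap("wrist","w11");snap("scene","s11")
a=cv2.imread("pics/w11.png")[100:330,140:400]; d=cv2.imread("pics/s11.png")[180:280,170:270]
cv2.imwrite("pics/w11b.png",np.hstack([cv2.resize(q,(400,400),interpolation=cv2.INTER_CUBIC) for q in (a,d)]))
```

```text
pos [442.1 262.   79.7] rot [-1.7991e+02 -8.0000e-02 -2.1830e+01] t 17.28 w 11.9
units t: [0.018 0.021 0.491]
```

View pics/w11b.png

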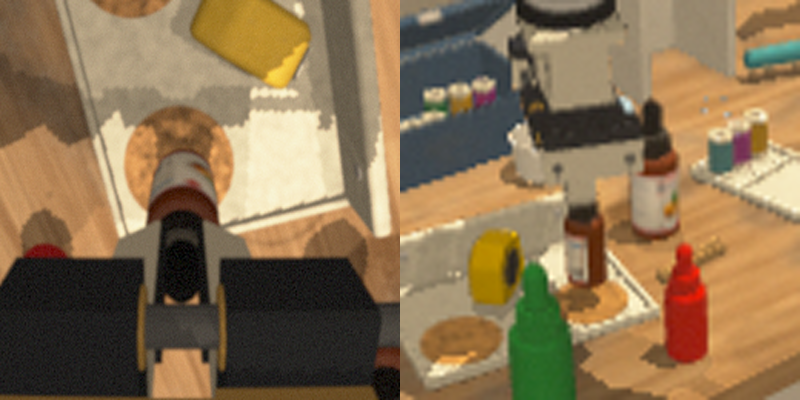

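Run:
```python
from h import *
d=cv2.imread("pics/s11.png")[205:265,195:245];e=cv2.imread("pics/s10.png")[205:265,195:245]
cv2.imwrite("pics/s11b.png",np.hstack([cv2.resize(q,(400,480),interpolation=cv2.INTER_CUBIC) for q in (e,d)]))
for s in ("s10","s11"):
    c=load(s)
    z0=58.7 if s=="s10" else 79.7
    print(s,"tip",proj(c,[[441.8,262,z0-14]]),"tcp",proj(c,[[441.8,262,z0]]),"foot on pad",proj(c,[[442.5,261,4],[442.5,261,74],[442.5,261,106]]))
```

```text
s10 tip [[214.87882638 243.98056631]] tcp [[214.65314404 240.37568144]] foot on pad [[215.66468635 254.0529181 ]
 [214.54982405 236.20394959]
 [214.02359324 227.73243125]]
s11 tip [[214.53955507 238.55923377]] tcp [[214.31086879 234.89802096]] foot on pad [[215.66468635 254.0529181 ]
 [214.54982405 236.20394959]
 [214.02359324 227.73243125]]
```

View pics/s11b.png

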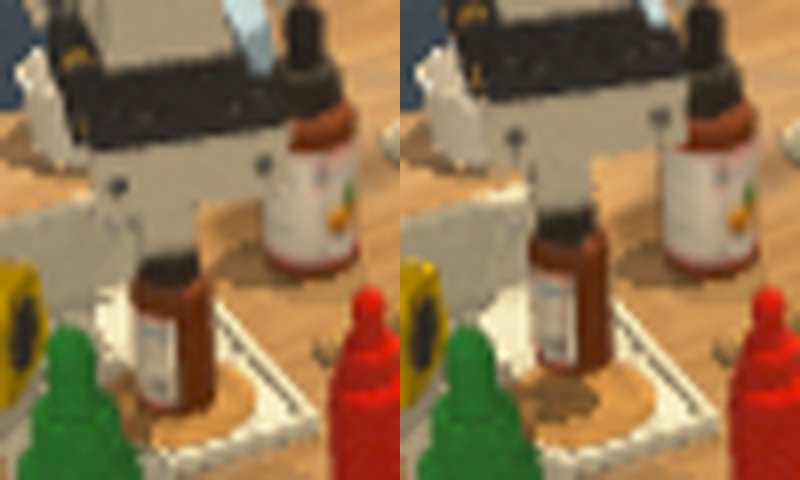

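Run:
```python
from h import *
a=cv2.imread("pics/w10.png")[200:300,190:330]; cv2.imwrite("pics/w10d.png",cv2.resize(a,None,fx=5,fy=5,interpolation=cv2.INTER_CUBIC))
```

```text
(no output)
```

View pics/w10d.png

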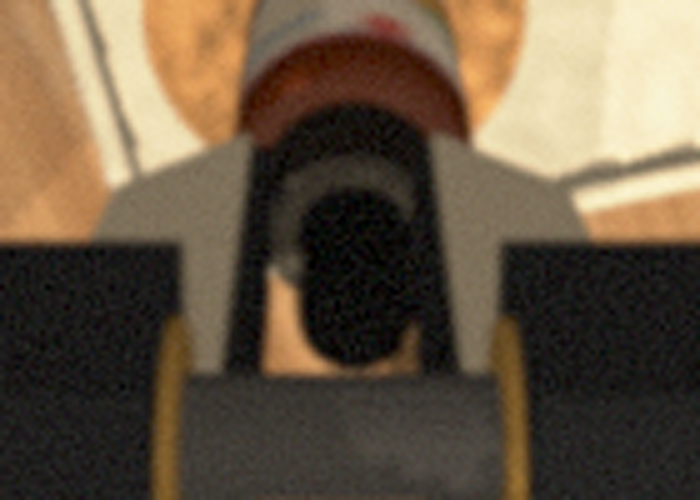

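Run:
```python
from h import *
c=load("w10"); np.set_printoptions(precision=0,suppress=True)
yaw=np.radians(-21.83); X=np.array([np.cos(yaw),np.sin(yaw),0]);Y=np.array([np.sin(yaw),-np.cos(yaw),0])
o=np.array([441.5,261.8,0])
for z in (45,55,65,75,85):
    for h in (16,10): print(z,h,[(proj(c,o+s*h*X-9.5*Y+[0,0,z])[0]-[190,200])*5 for s in (-1,1)])
c2=load("s10"); print("scene cam pos",-c2[2].T@c2[3])
for z in (45,60,75): print(z,(proj(c2,[o-16*X+[0,0,z],o-35*X+[0,0,z],o+35*X+[0,0,z]])-[195,205])*8)
```

```text
45 16 [array([227.,  36.]), array([452.,  36.])]
45 10 [array([269.,  36.]), array([410.,  36.])]
55 16 [array([222.,  62.]), array([457.,  62.])]
55 10 [array([266.,  62.]), array([413.,  62.])]
65 16 [array([216.,  92.]), array([463.,  92.])]
65 10 [array([262.,  92.]), array([417.,  92.])]
75 16 [array([210., 124.]), array([470., 124.])]
75 10 [array([258., 124.]), array([421., 124.])]
85 16 [array([202., 160.]), array([477., 160.])]
85 10 [array([254., 160.]), array([426., 160.])]
scene cam pos [-451.  784.  709.]
45 [[167. 332.]
 [176. 357.]
 [145. 268.]]
60 [[165. 301.]
 [174. 326.]
 [143. 237.]]
75 [[163. 269.]
 [172. 294.]
 [141. 207.]]
```

Run:
```python
from h import *
np.set_printoptions(precision=0,suppress=True)
yaw=np.radians(-21.9); X=np.array([np.cos(yaw),np.sin(yaw),0]);Y=np.array([np.sin(yaw),-np.cos(yaw),0])
c=load("w9");o=np.array([442.5,258.6,114.2])
for dz in (-14,0,14,28):
    print(dz,[proj(c,o+s*46*X-9.5*Y+[0,0,dz])[0] for s in (-1,1)])
a=cv2.imread("pics/w9.png")[200:384,100:420]; cv2.imwrite("pics/w9c.png",cv2.resize(a,None,fx=2.5,fy=2.5,interpolation=cv2.INTER_CUBIC))
```

```text
-14 [array([194., 207.]), array([323., 207.])]
0 [array([189., 215.]), array([327., 215.])]
14 [array([184., 223.]), array([332., 223.])]
28 [array([179., 233.]), array([338., 233.])]
```

View pics/w9c.png

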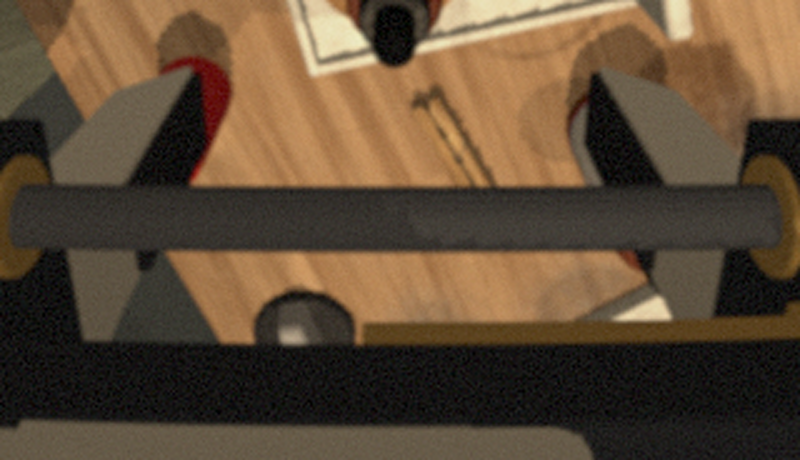

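Call:
{"fn": "drive_tool", "kwargs": {
  "deltas": [
    {"hand": 1, "tx": 0, "ty": 0, "tz": 0.2, "wx": 0, "wy": 0, "wz": 0},
    {"hand": 1, "tx": 0, "ty": 0, "tz": 0.15, "wx": 0, "wy": 0, "wz": 0},
    {"hand": 1, "tx": 0, "ty": 0, "tz": 0.08, "wx": 0, "wy": 0, "wz": 0},
    {"hand": 1, "tx": 0, "ty": 0, "tz": 0, "wx": 0, "wy": 0, "wz": 0},
    {"hand": 1, "tx": 0, "ty": 0, "tz": 0, "wx": 0, "wy": 0, "wz": 0}
  ]
}}

```text
time: 17.8
tool_pos: [441.2, 261.6, 60.9]
tcp_rot: [3.141, 0.001, -0.381]
contact_force: [-0.8, -0.4, -0.6]
grip_width: 12.0
```

Call:
{"fn": "drive_tool", "kwargs": {
  "deltas": [
    {"hand": 1, "tx": 0, "ty": 0, "tz": 0.04, "wx": 0, "wy": 0, "wz": 0},
    {"hand": 1, "tx": 0, "ty": 0, "tz": 0, "wx": 0, "wy": 0, "wz": 0},
    {"hand": 1, "tx": 0, "ty": 0, "tz": 0, "wx": 0, "wy": 0, "wz": 0}
  ]
}}

```text
time: 18.05
tool_pos: [441.6, 261.8, 60.0]
tcp_rot: [-3.141, -0.0, -0.381]
contact_force: [-0.8, 0.2, -0.0]
grip_width: 11.8
```

Run:
```python
from h import *
delta([442.5,261,26]);snap("wrist","w12");snap("scene","s12")
a=cv2.imread("pics/w12.png")[100:330,140:400]; d=cv2.imread("pics/s12.png")[205:265,190:250]
cv2.imwrite("pics/w12b.png",np.hstack([cv2.resize(q,(400,400),interpolation=cv2.INTER_CUBIC) for q in (a,d)]))
```

```text
pos [441.6 261.8  60. ] rot [-1.7999e+02 -1.0000e-02 -2.1830e+01] t 18.05 w 11.8
units t: [0.028 0.011 0.85 ]
```

View pics/w12b.png

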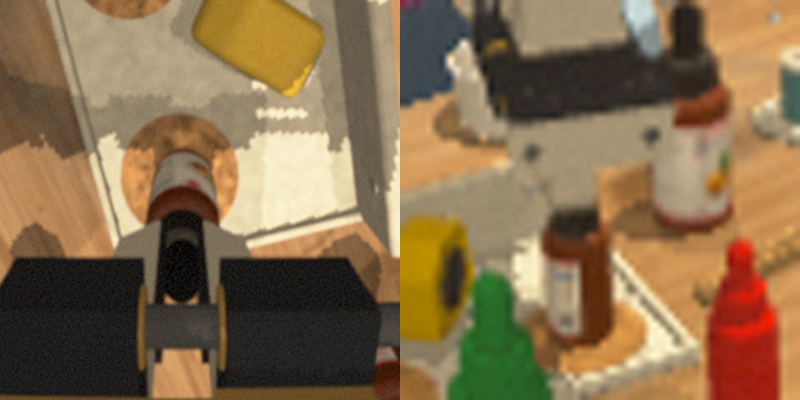

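Call:
{"fn": "drive_tool", "kwargs": {
  "deltas": [
    {"hand": 1, "tx": 0, "ty": 0, "tz": 0.03, "wx": 0, "wy": 0, "wz": 0},
    {"hand": 1, "tx": 0, "ty": 0, "tz": 0, "wx": 0, "wy": 0, "wz": 0}
  ]
}}

```text
time: 18.32
tool_pos: [441.5, 261.8, 58.7]
tcp_rot: [-3.141, -0.0, -0.381]
contact_force: [-0.1, -1.0, -0.7]
grip_width: 12.5
```

Call:
{"fn": "drive_tool", "kwargs": {
  "deltas": [
    {"hand": -1, "tx": 0, "ty": 0, "tz": 0, "wx": 0, "wy": 0, "wz": 0},
    {"hand": -1, "tx": 0, "ty": 0, "tz": 0, "wx": 0, "wy": 0, "wz": 0},
    {"hand": -1, "tx": 0, "ty": 0, "tz": 0, "wx": 0, "wy": 0, "wz": 0},
    {"hand": -1, "tx": 0, "ty": 0, "tz": 0, "wx": 0, "wy": 0, "wz": 0},
    {"hand": -1, "tx": 0, "ty": 0, "tz": 0, "wx": 0, "wy": 0, "wz": 0},
    {"hand": -1, "tx": 0, "ty": 0, "tz": 0, "wx": 0, "wy": 0, "wz": 0},
    {"hand": -1, "tx": 0, "ty": 0, "tz": 0, "wx": 0, "wy": 0, "wz": 0},
    {"hand": -1, "tx": 0, "ty": 0, "tz": 0, "wx": 0, "wy": 0, "wz": 0},
    {"hand": -1, "tx": 0, "ty": 0, "tz": 0, "wx": 0, "wy": 0, "wz": 0},
    {"hand": -1, "tx": 0, "ty": 0, "tz": 0, "wx": 0, "wy": 0, "wz": 0}
  ]
}}

```text
time: 19.15
tool_pos: [441.5, 261.8, 58.7]
tcp_rot: [-3.142, 0.0, -0.381]
contact_force: [-0.5, -0.4, -0.4]
grip_width: 73.9
```

Run:
```python
from h import *
delta([442.5,261,26]);snap("wrist","w13");snap("scene","s13")
a=cv2.imread("pics/w13.png")[100:330,140:400]; d=cv2.imread("pics/s13.png")[190:270,175:255]
cv2.imwrite("pics/w13b.png",np.hstack([cv2.resize(q,(400,400),interpolation=cv2.INTER_CUBIC) for q in (a,d)]))
```

```text
pos [441.5 261.8  58.7] rot [-180.      0.    -21.83] t 19.15 w 73.9
units t: [0.03  0.009 0.818]
```

View pics/w13b.png

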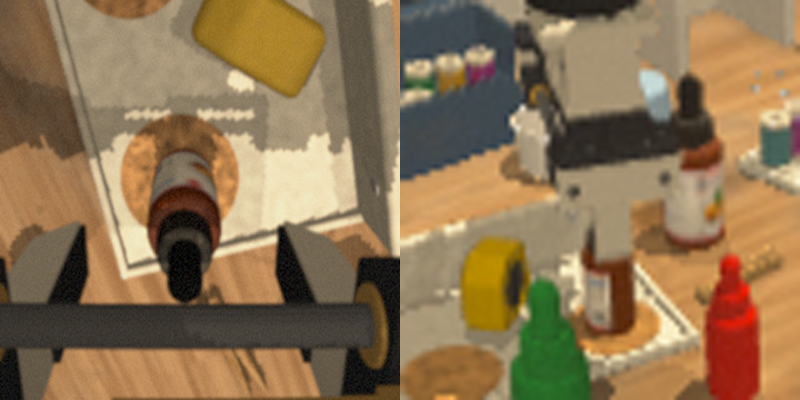

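Call:
{"fn": "drive_tool", "kwargs": {
  "deltas": [
    {"hand": -1, "tx": 0, "ty": 0, "tz": 0.2, "wx": 0, "wy": 0, "wz": 0},
    {"hand": -1, "tx": 0, "ty": 0, "tz": 0.2, "wx": 0, "wy": 0, "wz": 0},
    {"hand": -1, "tx": 0, "ty": 0, "tz": 0.1, "wx": 0, "wy": 0, "wz": 0},
    {"hand": -1, "tx": 0, "ty": 0, "tz": 0, "wx": 0, "wy": 0, "wz": 0},
    {"hand": -1, "tx": 0, "ty": 0, "tz": 0, "wx": 0, "wy": 0, "wz": 0}
  ]
}}

```text
time: 19.67
tool_pos: [441.2, 261.6, 38.1]
tcp_rot: [3.141, 0.001, -0.381]
contact_force: [-0.7, -0.3, 0.0]
grip_width: 91.7
```

Run:
```python
from h import *
delta([442.5,261,28]);snap("wrist","w14");snap("scene","s14")
a=cv2.imread("pics/w14.png")[100:330,140:400]; d=cv2.imread("pics/s14.png")[190:270,175:255]
cv2.imwrite("pics/w14b.png",np.hstack([cv2.resize(q,(400,400),interpolation=cv2.INTER_CUBIC) for q in (a,d)]))
```

```text
pos [441.2 261.6  38.1] rot [ 1.7995e+02  5.0000e-02 -2.1830e+01] t 19.67 w 91.7
units t: [0.036 0.003 0.253]
```

View pics/w14b.png

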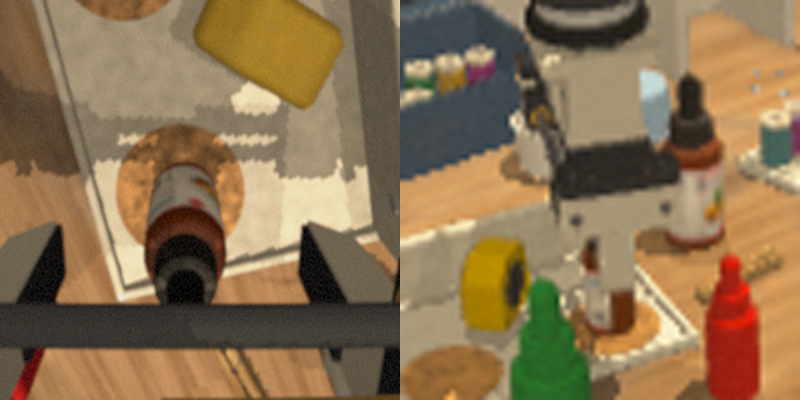

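Call:
{"fn": "drive_tool", "kwargs": {
  "deltas": [
    {"hand": -1, "tx": 0.02, "ty": 0, "tz": 0.1, "wx": 0, "wy": 0, "wz": 0},
    {"hand": -1, "tx": 0, "ty": 0, "tz": 0.1, "wx": 0, "wy": 0, "wz": 0},
    {"hand": -1, "tx": 0, "ty": 0, "tz": 0, "wx": 0, "wy": 0, "wz": 0},
    {"hand": 1, "tx": 0, "ty": 0, "tz": 0, "wx": 0, "wy": 0, "wz": 0},
    {"hand": 1, "tx": 0, "ty": 0, "tz": 0, "wx": 0, "wy": 0, "wz": 0},
    {"hand": 1, "tx": 0, "ty": 0, "tz": 0, "wx": 0, "wy": 0, "wz": 0},
    {"hand": 1, "tx": 0, "ty": 0, "tz": 0, "wx": 0, "wy": 0, "wz": 0},
    {"hand": 1, "tx": 0, "ty": 0, "tz": 0, "wx": 0, "wy": 0, "wz": 0},
    {"hand": 1, "tx": 0, "ty": 0, "tz": 0, "wx": 0, "wy": 0, "wz": 0},
    {"hand": 1, "tx": 0, "ty": 0, "tz": 0, "wx": 0, "wy": 0, "wz": 0},
    {"hand": 1, "tx": 0, "ty": 0, "tz": 0, "wx": 0, "wy": 0, "wz": 0},
    {"hand": 1, "tx": 0, "ty": 0, "tz": 0, "wx": 0, "wy": 0, "wz": 0},
    {"hand": 1, "tx": 0, "ty": 0, "tz": 0, "wx": 0, "wy": 0, "wz": 0},
    {"hand": 1, "tx": 0, "ty": 0, "tz": 0, "wx": 0, "wy": 0, "wz": 0},
    {"hand": 1, "tx": 0, "ty": 0, "tz": 0, "wx": 0, "wy": 0, "wz": 0}
  ]
}}

```text
time: 21.02
tool_pos: [442.3, 261.5, 30.7]
tcp_rot: [-3.141, -0.0, -0.381]
contact_force: [1.1, -0.7, -0.1]
grip_width: 30.8
```

Call:
{"fn": "drive_tool", "kwargs": {
  "deltas": [
    {"hand": 1, "tx": 0, "ty": 0, "tz": -0.2, "wx": 0, "wy": 0, "wz": 0},
    {"hand": 1, "tx": 0, "ty": 0, "tz": -0.5, "wx": 0, "wy": 0, "wz": 0},
    {"hand": 1, "tx": 0, "ty": 0, "tz": -0.6, "wx": 0, "wy": 0, "wz": 0},
    {"hand": 1, "tx": 0, "ty": 0, "tz": -0.6, "wx": 0, "wy": 0, "wz": 0},
    {"hand": 1, "tx": 0, "ty": 0, "tz": -0.6, "wx": 0, "wy": 0, "wz": 0},
    {"hand": 1, "tx": 0, "ty": 0, "tz": -0.6, "wx": 0, "wy": 0, "wz": 0},
    {"hand": 1, "tx": 0, "ty": 0, "tz": -0.6, "wx": 0, "wy": 0, "wz": 0},
    {"hand": 1, "tx": 0, "ty": 0, "tz": -0.5, "wx": 0, "wy": 0, "wz": 0},
    {"hand": 1, "tx": 0.08, "ty": 0.25, "tz": -0.1, "wx": 0, "wy": 0, "wz": 0},
    {"hand": 1, "tx": 0.15, "ty": 0.5, "tz": 0, "wx": 0, "wy": 0, "wz": 0},
    {"hand": 1, "tx": 0.2, "ty": 0.66, "tz": 0, "wx": 0, "wy": 0, "wz": 0},
    {"hand": 1, "tx": 0.2, "ty": 0.66, "tz": 0, "wx": 0, "wy": 0, "wz": 0},
    {"hand": 1, "tx": 0.2, "ty": 0.66, "tz": 0, "wx": 0, "wy": 0, "wz": 0},
    {"hand": 1, "tx": 0.2, "ty": 0.66, "tz": 0, "wx": 0, "wy": 0, "wz": 0},
    {"hand": 1, "tx": 0.2, "ty": 0.66, "tz": 0, "wx": 0, "wy": 0, "wz": 0},
    {"hand": 1, "tx": 0.2, "ty": 0.66, "tz": 0, "wx": 0, "wy": 0, "wz": 0},
    {"hand": 1, "tx": 0.2, "ty": 0.66, "tz": 0, "wx": 0, "wy": 0, "wz": 0},
    {"hand": 1, "tx": 0.2, "ty": 0.66, "tz": 0, "wx": 0, "wy": 0, "wz": 0}
  ]
}}

```text
time: 22.52
tool_pos: [419.2, 8.7, 202.0]
tcp_rot: [3.141, 0.001, -0.381]
contact_force: [-0.1, -0.1, -0.3]
grip_width: 30.9
```

Run:
```python
from h import *
delta([487,-280,31])
```

```text
pos [419.2   8.7 202. ] rot [ 1.7998e+02  7.0000e-02 -2.1830e+01] t 22.52 w 30.9
units t: [4.263 6.068 4.272]
```

Call:
{"fn": "drive_tool", "kwargs": {
  "deltas": [
    {"hand": 1, "tx": 0.37, "ty": 0.53, "tz": 0, "wx": 0, "wy": 0, "wz": 0},
    {"hand": 1, "tx": 0.37, "ty": 0.53, "tz": 0, "wx": 0, "wy": 0, "wz": 0},
    {"hand": 1, "tx": 0.37, "ty": 0.53, "tz": 0, "wx": 0, "wy": 0, "wz": 0},
    {"hand": 1, "tx": 0.37, "ty": 0.53, "tz": 0, "wx": 0, "wy": 0, "wz": 0},
    {"hand": 1, "tx": 0.37, "ty": 0.53, "tz": 0, "wx": 0, "wy": 0, "wz": 0},
    {"hand": 1, "tx": 0.37, "ty": 0.53, "tz": 0, "wx": 0, "wy": 0, "wz": 0},
    {"hand": 1, "tx": 0.37, "ty": 0.53, "tz": 0, "wx": 0, "wy": 0, "wz": 0},
    {"hand": 1, "tx": 0.37, "ty": 0.53, "tz": 0, "wx": 0, "wy": 0, "wz": 0},
    {"hand": 1, "tx": 0.37, "ty": 0.53, "tz": 0, "wx": 0, "wy": 0, "wz": 0},
    {"hand": 1, "tx": 0.37, "ty": 0.53, "tz": 0, "wx": 0, "wy": 0, "wz": 0},
    {"hand": 1, "tx": 0.3, "ty": 0.4, "tz": 0, "wx": 0, "wy": 0, "wz": 0},
    {"hand": 1, "tx": 0.25, "ty": 0.34, "tz": 0, "wx": 0, "wy": 0, "wz": 0},
    {"hand": 1, "tx": 0, "ty": 0, "tz": 0, "wx": 0, "wy": 0, "wz": 0},
    {"hand": 1, "tx": 0, "ty": 0, "tz": 0, "wx": 0, "wy": 0, "wz": 0}
  ]
}}

```text
time: 23.68
tool_pos: [487.4, -277.4, 201.5]
tcp_rot: [-3.141, 0.002, -0.383]
contact_force: [-0.8, -0.3, -0.8]
grip_width: 31.0
```

Run:
```python
from h import *
delta([487,-280,31]);snap("wrist","w15");snap("top","t15")
a=cv2.imread("pics/w15.png")[:,90:410]; b=cv2.imread("pics/t15.png")[150:270,280:400]
cv2.imwrite("pics/w15b.png",np.hstack([cv2.resize(q,(400,480),interpolation=cv2.INTER_CUBIC) for q in (a,b)]))
```

```text
pos [ 487.4 -277.4  201.5] rot [-1.7995e+02  1.3000e-01 -2.1920e+01] t 23.68 w 31.0
units t: [0.025 0.067 4.263]
```

View pics/w15b.png

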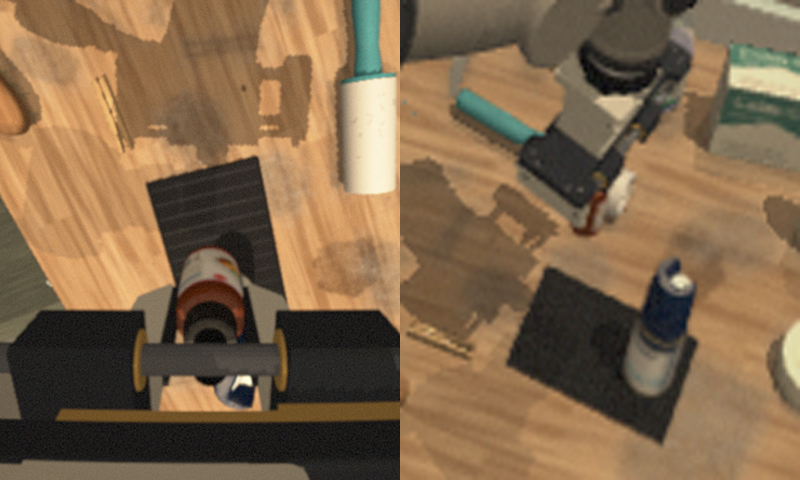

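Call:
{"fn": "drive_tool", "kwargs": {
  "deltas": [
    {"hand": 1, "tx": 0, "ty": 0.03, "tz": 0.5, "wx": 0, "wy": 0, "wz": 0},
    {"hand": 1, "tx": 0, "ty": 0.03, "tz": 0.6, "wx": 0, "wy": 0, "wz": 0},
    {"hand": 1, "tx": 0, "ty": 0, "tz": 0.6, "wx": 0, "wy": 0, "wz": 0},
    {"hand": 1, "tx": 0, "ty": 0, "tz": 0.6, "wx": 0, "wy": 0, "wz": 0},
    {"hand": 1, "tx": 0, "ty": 0, "tz": 0.6, "wx": 0, "wy": 0, "wz": 0},
    {"hand": 1, "tx": 0, "ty": 0, "tz": 0.5, "wx": 0, "wy": 0, "wz": 0},
    {"hand": 1, "tx": 0, "ty": 0, "tz": 0.3, "wx": 0, "wy": 0, "wz": 0},
    {"hand": 1, "tx": 0, "ty": 0, "tz": 0.2, "wx": 0, "wy": 0, "wz": 0},
    {"hand": 1, "tx": 0, "ty": 0, "tz": 0.1, "wx": 0, "wy": 0, "wz": 0},
    {"hand": 1, "tx": 0, "ty": 0, "tz": 0.1, "wx": 0, "wy": 0, "wz": 0},
    {"hand": 1, "tx": 0, "ty": 0, "tz": 0.05, "wx": 0, "wy": 0, "wz": 0},
    {"hand": 1, "tx": 0, "ty": 0, "tz": 0, "wx": 0, "wy": 0, "wz": 0},
    {"hand": 1, "tx": 0, "ty": 0, "tz": 0, "wx": 0, "wy": 0, "wz": 0}
  ]
}}

```text
time: 24.87
tool_pos: [488.0, -279.5, 37.3]
tcp_rot: [3.141, -0.001, -0.381]
contact_force: [0.0, 0.1, -0.4]
grip_width: 31.0
```

Call:
{"fn": "drive_tool", "kwargs": {
  "deltas": [
    {"hand": 1, "tx": 0, "ty": 0, "tz": 0.1, "wx": 0, "wy": 0, "wz": 0},
    {"hand": 1, "tx": 0, "ty": 0, "tz": 0.04, "wx": 0, "wy": 0, "wz": 0},
    {"hand": 1, "tx": 0, "ty": 0, "tz": 0, "wx": 0, "wy": 0, "wz": 0},
    {"hand": 1, "tx": 0, "ty": 0, "tz": 0, "wx": 0, "wy": 0, "wz": 0}
  ]
}}

```text
time: 25.2
tool_pos: [487.6, -279.3, 31.0]
tcp_rot: [-3.141, 0.0, -0.381]
contact_force: [-0.5, 0.3, -0.3]
grip_width: 30.6
```

Call:
{"fn": "drive_tool", "kwargs": {
  "deltas": [
    {"hand": 1, "tx": 0, "ty": 0, "tz": 0.02, "wx": 0, "wy": 0, "wz": 0},
    {"hand": 1, "tx": 0, "ty": 0, "tz": 0, "wx": 0, "wy": 0, "wz": 0},
    {"hand": 1, "tx": 0, "ty": 0, "tz": 0, "wx": 0, "wy": 0, "wz": 0}
  ]
}}

```text
time: 25.45
tool_pos: [487.8, -279.5, 30.7]
tcp_rot: [3.141, -0.001, -0.381]
contact_force: [-0.8, 1.1, 3.2]
grip_width: 31.1
```

Call:
{"fn": "drive_tool", "kwargs": {
  "deltas": [
    {"hand": -1, "tx": 0, "ty": 0, "tz": 0, "wx": 0, "wy": 0, "wz": 0},
    {"hand": -1, "tx": 0, "ty": 0, "tz": 0, "wx": 0, "wy": 0, "wz": 0},
    {"hand": -1, "tx": 0, "ty": 0, "tz": 0, "wx": 0, "wy": 0, "wz": 0},
    {"hand": -1, "tx": 0, "ty": 0, "tz": 0, "wx": 0, "wy": 0, "wz": 0},
    {"hand": -1, "tx": 0, "ty": 0, "tz": 0, "wx": 0, "wy": 0, "wz": 0},
    {"hand": -1, "tx": 0, "ty": 0, "tz": 0, "wx": 0, "wy": 0, "wz": 0},
    {"hand": -1, "tx": 0, "ty": 0, "tz": 0, "wx": 0, "wy": 0, "wz": 0},
    {"hand": -1, "tx": 0, "ty": 0, "tz": 0, "wx": 0, "wy": 0, "wz": 0},
    {"hand": -1, "tx": 0, "ty": 0, "tz": -0.3, "wx": 0, "wy": 0, "wz": 0},
    {"hand": -1, "tx": 0, "ty": 0, "tz": -0.6, "wx": 0, "wy": 0, "wz": 0},
    {"hand": -1, "tx": 0, "ty": 0, "tz": -0.8, "wx": 0, "wy": 0, "wz": 0},
    {"hand": -1, "tx": 0, "ty": 0, "tz": -0.8, "wx": 0, "wy": 0, "wz": 0},
    {"hand": -1, "tx": 0, "ty": 0, "tz": -0.8, "wx": 0, "wy": 0, "wz": 0},
    {"hand": -1, "tx": 0, "ty": 0, "tz": -0.8, "wx": 0, "wy": 0, "wz": 0},
    {"hand": -1, "tx": 0, "ty": 0, "tz": -0.8, "wx": 0, "wy": 0, "wz": 0},
    {"hand": -1, "tx": 0, "ty": 0, "tz": 0, "wx": 0, "wy": 0, "wz": 0}
  ]
}}

```text
time: 26.78
tool_pos: [490.0, -281.1, 233.3]
tcp_rot: [3.138, -0.012, -0.381]
contact_force: [0.9, -0.3, 0.2]
grip_width: 91.7
```

Run:
```python
from h import *
delta([430,20,220]);snap("wrist","w16");snap("top","t16")
a=cv2.imread("pics/w16.png")[:,90:410]; b=cv2.imread("pics/t16.png")[150:270,280:400]
cv2.imwrite("pics/w16b.png",np.hstack([cv2.resize(q,(400,480),interpolation=cv2.INTER_CUBIC) for q in (a,b)]))
```

```text
pos [ 490.  -281.1  233.3] rot [179.82  -0.67 -21.82] t 26.78 w 91.7
units t: [-4.195 -6.431  0.264]
```

View pics/w16b.png

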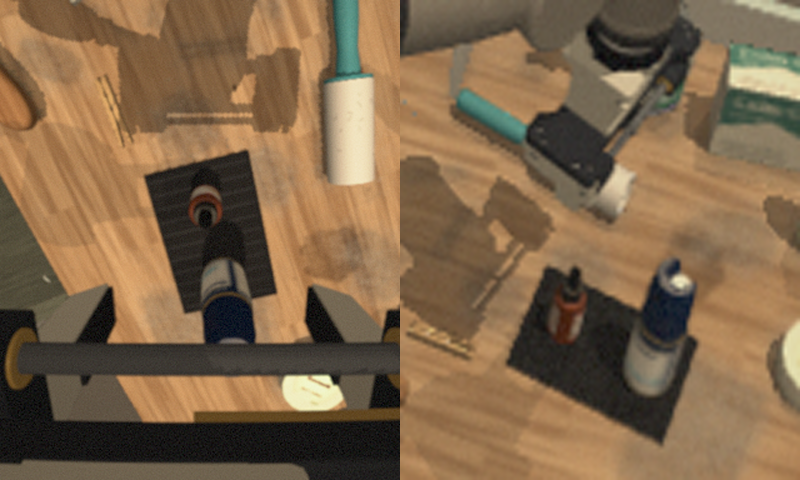

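Run:
```python
from h import *
a=cv2.imread("pics/w14.png")[95:170,255:365]; b=cv2.imread("pics/s14.png")[225:265,170:215]; d=cv2.imread("pics/w8.png")[15:85,235:305]
cv2.imwrite("pics/tapez.png",np.hstack([cv2.resize(q,(s,300),interpolation=cv2.INTER_CUBIC) for q,s in ((a,440),(b,337))]));cv2.imwrite("pics/tapez2.png",cv2.resize(d,(500,500),interpolation=cv2.INTER_CUBIC))
c=load("w14"); print(proj(c,[500,312,57]))
```

```text
[[323.62310872 127.72584347]]
```

View pics/tapez.png

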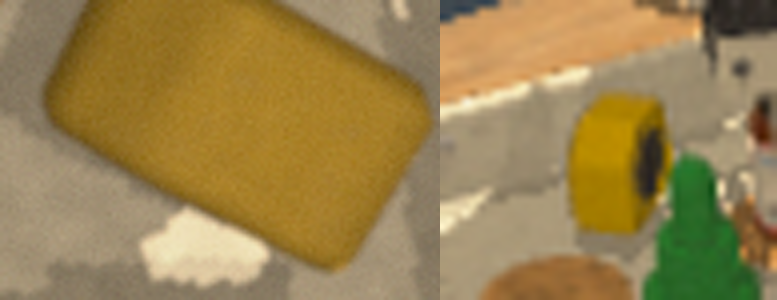

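View pics/tapez2.png

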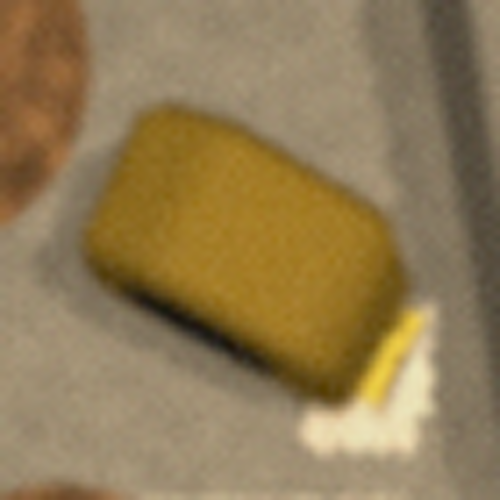

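Run:
```python
from h import *
np.set_printoptions(precision=1,suppress=True)
c=load("w14"); A=lambda p:(np.array(p,float)+.5)/4+[254.5,94.5]
for z in (57,45,30):
    p=onz(c,[A((45,110)),A((335,272)),A((432,120)),A((125,-20))],z); print(p[:,:2],np.linalg.norm(p[0]-p[1]),np.linalg.norm(p[1]-p[2]))
c=load("w8"); A=lambda p:(np.array(p,float)+.5)/[500/70,500/70]+[234.5,14.5]
p=onz(c,[A((85,250)),A((320,400)),A((405,270)),A((150,105))],57); print(p[:,:2],np.linalg.norm(p[0]-p[1]),np.linalg.norm(p[1]-p[2]),p.mean(0))
p=onz(c,[A((360,402)),A((420,310))],10); print("hook",p)
```

```text
[[471.8 326.4]
 [501.8 290.3]
 [520.5 305.7]
 [487.7 338.2]] 46.94334031019148 24.269196000782625
[[471.7 325.4]
 [503.9 286.6]
 [524.  303.1]
 [488.8 338. ]] 50.39819655124028 26.05531907414082
[[471.5 324. ]
 [506.5 281.9]
 [528.4 299.9]
 [490.1 337.8]] 54.71676685255132 28.287972915838697
[[472.2 321.3]
 [501.  283.9]
 [521.9 298.3]
 [490.9 338.4]] 47.251225171709315 25.41929138762403 [496.5 310.5  57. ]
hook [[512.4 282.8  10. ]
 [528.9 294.3  10. ]]
```

Call:
{"fn": "drive_tool", "kwargs": {
  "deltas": [
    {"hand": -1, "tx": -0.39, "ty": -0.55, "tz": 0, "wx": 0, "wy": 0, "wz": 0},
    {"hand": -1, "tx": -0.39, "ty": -0.55, "tz": 0, "wx": 0, "wy": 0, "wz": 0},
    {"hand": -1, "tx": -0.39, "ty": -0.55, "tz": 0, "wx": 0, "wy": 0, "wz": 0},
    {"hand": -1, "tx": -0.39, "ty": -0.55, "tz": 0, "wx": 0, "wy": 0, "wz": 0},
    {"hand": -1, "tx": -0.39, "ty": -0.55, "tz": 0, "wx": 0, "wy": 0, "wz": 0},
    {"hand": -1, "tx": -0.39, "ty": -0.55, "tz": 0, "wx": 0, "wy": 0, "wz": 0},
    {"hand": -1, "tx": -0.39, "ty": -0.55, "tz": 0, "wx": 0, "wy": 0, "wz": 0},
    {"hand": -1, "tx": -0.39, "ty": -0.55, "tz": 0, "wx": 0, "wy": 0, "wz": 0},
    {"hand": -1, "tx": 0, "ty": 0, "tz": 0, "wx": 0, "wy": 0, "wz": 0},
    {"hand": -1, "tx": 0, "ty": 0, "tz": 0, "wx": 0, "wy": 0, "wz": 0}
  ]
}}

```text
time: 27.72
tool_pos: [436.4, -68.5, 225.2]
tcp_rot: [3.141, 0.002, -0.379]
contact_force: [0.3, 0.0, 0.0]
grip_width: 91.7
```

Run:
```python
from h import *
delta([430,20,220]);snap("wrist","w17")
a=cv2.imread("pics/w17.png")[0:230,170:400];cv2.imwrite("pics/w17a.png",cv2.resize(a,None,fx=2.6,fy=2.6,interpolation=cv2.INTER_CUBIC))
```

```text
pos [436.4 -68.5 225.2] rot [ 1.7999e+02  1.3000e-01 -2.1690e+01] t 27.72 w 91.7
units t: [-0.966 -1.998  0.131]
```

View pics/w17a.png

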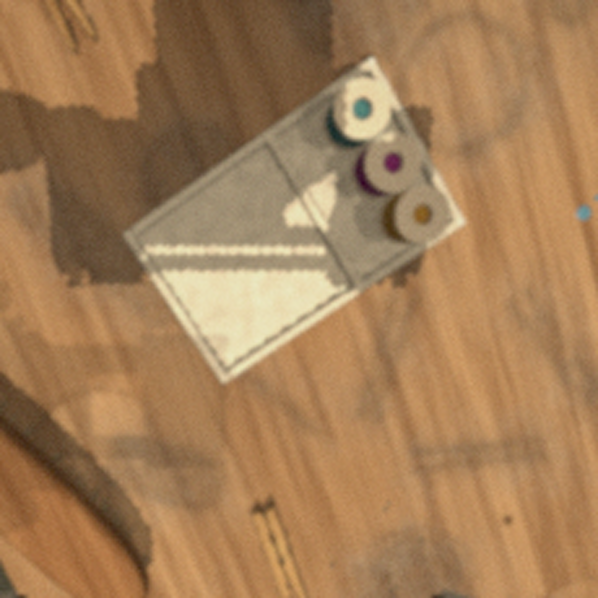

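Run:
```python
from h import *
np.set_printoptions(precision=1,suppress=True)
c=load("w17"); A=lambda p:(np.array(p,float)+.5)/2.6+[169.5,-.5]
p=onz(c,[A(q) for q in [(125,235),(224,382),(466,222),(372,57)]],10)[:,:2]
print(p,[np.linalg.norm(p[i]-p[i-1]) for i in range(4)])
x=(p[2]-p[1]+p[3]-p[0]);x/=np.linalg.norm(x); print("yaw",np.degrees(np.arctan2(x[1],x[0])),"pocket",(p[0]+p[1])/2+45*x)
q=onz(c,[A(q) for q in [(267,143),(352,290)]],10)[:,:2]; print("inner back",q, q.mean(0)-40*x)
s=onz(c,[A(q) for q in [(362,108),(393,163),(423,215)]],47)[:,:2]; print("spools",s,s.mean(0)-78*x)
```

```text
[[422.1  36.2]
 [440.4 -49.7]
 [580.9 -19.8]
 [561.5  67. ]] [np.float64(142.72251091509352), np.float64(87.87127891301208), np.float64(143.6462984523307), np.float64(88.88924184190499)]
yaw 12.240400242360256 pocket [475.2   2.8]
inner back [[502.3  49.7]
 [517.6 -30.2]] [470.8   1.3]
spools [[542.2  44.3]
 [547.6  18.3]
 [553.2  -7.1]] [471.4   2. ]
```

Call:
{"fn": "drive_tool", "kwargs": {
  "deltas": [
    {"hand": -0.35, "tx": -0.17, "ty": -0.78, "tz": 0, "wx": 0, "wy": 0, "wz": 0},
    {"hand": -0.35, "tx": -0.17, "ty": -0.78, "tz": 0, "wx": 0, "wy": 0, "wz": 0},
    {"hand": -0.35, "tx": -0.17, "ty": -0.78, "tz": 0, "wx": 0, "wy": 0, "wz": 0},
    {"hand": -0.35, "tx": -0.17, "ty": -0.78, "tz": 0, "wx": 0, "wy": 0, "wz": 0},
    {"hand": -0.35, "tx": -0.17, "ty": -0.78, "tz": 0, "wx": 0, "wy": 0, "wz": 0},
    {"hand": -0.35, "tx": -0.17, "ty": -0.78, "tz": 0, "wx": 0, "wy": 0, "wz": 0},
    {"hand": -0.35, "tx": -0.17, "ty": -0.78, "tz": 0, "wx": 0, "wy": 0, "wz": 0},
    {"hand": -0.35, "tx": -0.17, "ty": -0.78, "tz": 0, "wx": 0, "wy": 0, "wz": 0},
    {"hand": -0.35, "tx": -0.17, "ty": -0.78, "tz": 0, "wx": 0, "wy": 0, "wz": 0},
    {"hand": -0.35, "tx": -0.17, "ty": -0.78, "tz": 0, "wx": 0, "wy": 0, "wz": 0},
    {"hand": -0.35, "tx": -0.17, "ty": -0.78, "tz": 0, "wx": 0, "wy": 0, "wz": 0},
    {"hand": -0.35, "tx": -0.17, "ty": -0.78, "tz": 0, "wx": 0, "wy": 0, "wz": 0}
  ]
}}

```text
time: 28.77
tool_pos: [501.7, 308.7, 225.1]
tcp_rot: [3.14, 0.001, -0.382]
contact_force: [-0.3, 0.4, -0.0]
grip_width: 61.8
```

Call:
{"fn": "drive_tool", "kwargs": {
  "deltas": [
    {"hand": -0.35, "tx": 0, "ty": 0, "tz": 0, "wx": 0, "wy": 0, "wz": -1},
    {"hand": -0.35, "tx": 0, "ty": 0, "tz": 0, "wx": 0, "wy": 0, "wz": -1},
    {"hand": -0.35, "tx": 0, "ty": 0, "tz": 0, "wx": 0, "wy": 0, "wz": -1},
    {"hand": -0.35, "tx": 0, "ty": 0, "tz": 0, "wx": 0, "wy": 0, "wz": -1},
    {"hand": -0.35, "tx": 0, "ty": 0, "tz": 0, "wx": 0, "wy": 0, "wz": -1},
    {"hand": -0.35, "tx": 0, "ty": 0, "tz": 0, "wx": 0, "wy": 0, "wz": -1},
    {"hand": -0.35, "tx": 0, "ty": 0, "tz": 0, "wx": 0, "wy": 0, "wz": -1},
    {"hand": -0.35, "tx": 0, "ty": 0, "tz": 0, "wx": 0, "wy": 0, "wz": -1},
    {"hand": -0.35, "tx": 0, "ty": 0, "tz": 0, "wx": 0, "wy": 0, "wz": -1},
    {"hand": -0.35, "tx": 0, "ty": 0, "tz": 0, "wx": 0, "wy": 0, "wz": -1},
    {"hand": -0.35, "tx": 0, "ty": 0, "tz": 0, "wx": 0, "wy": 0, "wz": -1},
    {"hand": -0.35, "tx": 0, "ty": 0, "tz": 0, "wx": 0, "wy": 0, "wz": -1},
    {"hand": -0.35, "tx": 0, "ty": 0, "tz": 0, "wx": 0, "wy": 0, "wz": 0},
    {"hand": -0.35, "tx": 0, "ty": 0, "tz": 0, "wx": 0, "wy": 0, "wz": 0}
  ]
}}

```text
time: 29.93
tool_pos: [501.4, 307.4, 225.4]
tcp_rot: [-3.141, 0.001, 0.662]
contact_force: [-0.2, 0.5, 0.2]
grip_width: 61.6
```

Run:
```python
from h import *
delta([497,312,60],39);snap("wrist","w18")
a=cv2.imread("pics/w18.png")[0:330,90:420];cv2.imwrite("pics/w18a.png",cv2.resize(a,None,fx=1.8,fy=1.8,interpolation=cv2.INTER_CUBIC))
```

```text
pos [501.4 307.4 225.4] rot [-1.7999e+02  7.0000e-02  3.7950e+01] t 29.93 w 61.6
units t: [-0.012 -0.157  4.135] wz units -0.211
```

View pics/w18a.png

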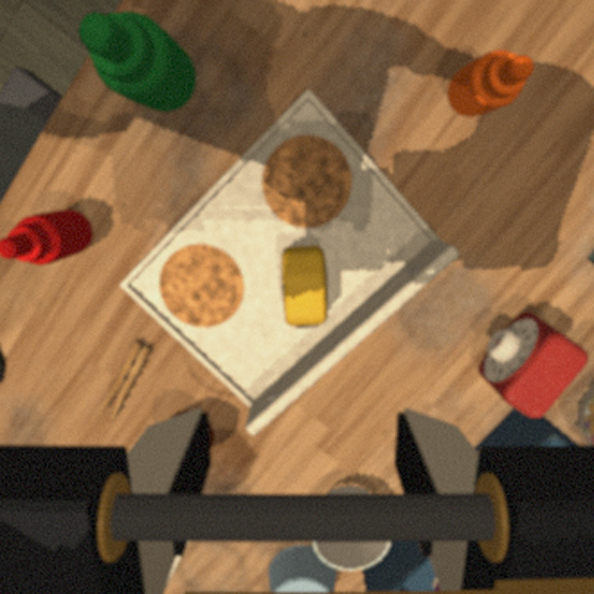

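Run:
```python
from h import *
np.set_printoptions(precision=1,suppress=True)
c=load("w18"); im=cv2.imread("pics/w18.png"); hsv=cv2.cvtColor(im,cv2.COLOR_BGR2HSV)
m=cv2.inRange(hsv,(18,130,60),(32,255,255)); m[:120]=0;m[200:]=0;m[:,:230]=0;m[:,290:]=0
n,l,s,ce=cv2.connectedComponentsWithStats(m); i=1+np.argmax(s[1:,4]); print(s[i])
pts=np.argwhere(l==i)[:,::-1]
for z in (57,40): print(z,cv2.minAreaRect(np.float32(onz(c,pts,z)[:,:2])))
A=lambda p:(np.array(p,float)+.5)/1.8+[89.5,-.5]
p=onz(c,[A(q) for q in [(283,250),(320,247),(327,322),(287,326)]],57)[:,:2]; print(p,p.mean(0)); print([np.degrees(np.arctan2(*(p[j]-p[i])[::-1])) for i,j in((0,3),(1,2))])
pa=onz(c,[A(q) for q in [(307,181),(202,285)]],4);print("corks",pa)
cv2.imwrite("pics/m.png",cv2.resize(m[110:210,220:300],None,fx=5,fy=5))
```

```text
[247 137  25  44 994]
57 ((495.9275207519531, 317.7373962402344), (28.937719345092773, 53.022640228271484), 38.71158218383789)
40 ((498.1660461425781, 314.9554138183594), (30.341781616210938, 55.59516143798828), 38.711448669433594)
[[469.6 328.3]
 [487.6 344.8]
 [523.2 307.7]
 [503.3 288.6]] [496.  317.3]
[np.float64(-49.66241007691517), np.float64(-46.13908406166285)]
corks [[455.9 372.    4. ]
 [439.5 261.3   4. ]]
```

View pics/m.png

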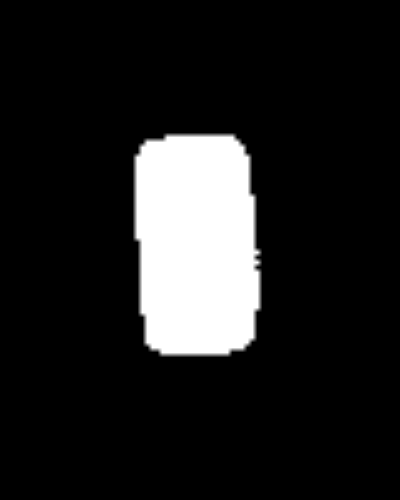

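Call:
{"fn": "drive_tool", "kwargs": {
  "deltas": [
    {"hand": -0.35, "tx": 0, "ty": -0.17, "tz": 0.3, "wx": 0, "wy": 0, "wz": -0.4},
    {"hand": -0.35, "tx": 0, "ty": 0, "tz": 0.6, "wx": 0, "wy": 0, "wz": 0},
    {"hand": -0.35, "tx": 0, "ty": 0, "tz": 0.6, "wx": 0, "wy": 0, "wz": 0},
    {"hand": -0.35, "tx": 0, "ty": 0, "tz": 0.6, "wx": 0, "wy": 0, "wz": 0},
    {"hand": -0.35, "tx": 0, "ty": 0, "tz": 0.6, "wx": 0, "wy": 0, "wz": 0},
    {"hand": -0.35, "tx": 0, "ty": 0, "tz": 0.6, "wx": 0, "wy": 0, "wz": 0},
    {"hand": -0.35, "tx": 0, "ty": 0, "tz": 0.5, "wx": 0, "wy": 0, "wz": 0},
    {"hand": -0.35, "tx": 0, "ty": 0, "tz": 0.3, "wx": 0, "wy": 0, "wz": 0},
    {"hand": -0.35, "tx": 0, "ty": 0, "tz": 0, "wx": 0, "wy": 0, "wz": 0},
    {"hand": -0.35, "tx": 0, "ty": 0, "tz": 0, "wx": 0, "wy": 0, "wz": 0}
  ]
}}

```text
time: 30.82
tool_pos: [496.5, 313.4, 61.9]
tcp_rot: [-3.141, 0.001, 0.699]
contact_force: [-0.0, -0.8, 0.6]
grip_width: 61.8
```

Run:
```python
from h import *
delta([497.5,313,30],39.5);snap("wrist","w19");snap("scene","s19")
a=cv2.imread("pics/w19.png")[100:350,130:390];b=cv2.imread("pics/s19.png")[190:270,155:235];cv2.imwrite("pics/w19a.png",np.hstack([cv2.resize(q,(400,400),interpolation=cv2.INTER_CUBIC) for q in (a,b)]))
```

```text
pos [496.5 313.4  61.9] rot [-1.7998e+02  7.0000e-02  4.0080e+01] t 30.82 w 61.8
units t: [0.015 0.024 0.796] wz units 0.115
```

View pics/w19a.png

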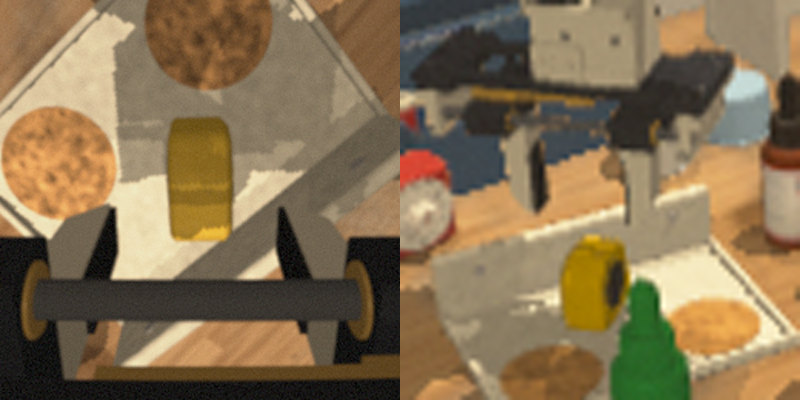

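Call:
{"fn": "drive_tool", "kwargs": {
  "deltas": [
    {"hand": -0.35, "tx": 0, "ty": 0.02, "tz": 0.2, "wx": 0, "wy": 0, "wz": 0},
    {"hand": -0.35, "tx": 0, "ty": 0, "tz": 0.2, "wx": 0, "wy": 0, "wz": 0},
    {"hand": -0.35, "tx": 0, "ty": 0, "tz": 0.1, "wx": 0, "wy": 0, "wz": 0},
    {"hand": -0.35, "tx": 0, "ty": 0, "tz": 0.1, "wx": 0, "wy": 0, "wz": 0},
    {"hand": -0.35, "tx": 0, "ty": 0, "tz": 0.1, "wx": 0, "wy": 0, "wz": 0},
    {"hand": -0.35, "tx": 0, "ty": 0, "tz": 0, "wx": 0, "wy": 0, "wz": 0},
    {"hand": -0.35, "tx": 0, "ty": 0, "tz": 0, "wx": 0, "wy": 0, "wz": 0}
  ]
}}

```text
time: 31.5
tool_pos: [496.9, 313.0, 34.1]
tcp_rot: [-3.141, 0.0, 0.701]
contact_force: [0.0, -0.8, 0.3]
grip_width: 62.1
```

Call:
{"fn": "drive_tool", "kwargs": {
  "deltas": [
    {"hand": -0.35, "tx": 0, "ty": 0, "tz": 0.1, "wx": 0, "wy": 0, "wz": 0},
    {"hand": -0.35, "tx": 0, "ty": 0, "tz": 0.1, "wx": 0, "wy": 0, "wz": 0},
    {"hand": -0.35, "tx": 0, "ty": 0, "tz": 0, "wx": 0, "wy": 0, "wz": 0}
  ]
}}

```text
time: 31.75
tool_pos: [496.6, 312.9, 25.5]
tcp_rot: [-3.141, 0.001, 0.701]
contact_force: [-0.4, 0.5, 0.1]
grip_width: 62.0
```

Run:
```python
from h import *
delta([497.5,313,0],39.5);snap("wrist","w20");snap("scene","s20")
a=cv2.imread("pics/w20.png")[100:350,130:390];b=cv2.imread("pics/s20.png")[190:270,155:235];cv2.imwrite("pics/w20a.png",np.hstack([cv2.resize(q,(400,400),interpolation=cv2.INTER_CUBIC) for q in (a,b)]))
```

```text
pos [496.6 312.9  25.5] rot [-1.7998e+02  6.0000e-02  4.0170e+01] t 31.75 w 62.0
units t: [0.021 0.013 0.638] wz units 0.135
```

View pics/w20a.png

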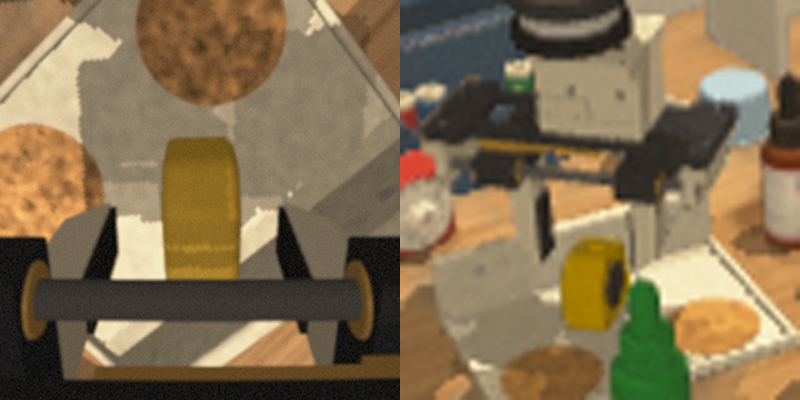

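Call:
{"fn": "drive_tool", "kwargs": {
  "deltas": [
    {"hand": -0.35, "tx": 0, "ty": 0, "tz": 0.1, "wx": 0, "wy": 0, "wz": 0},
    {"hand": -0.35, "tx": 0, "ty": 0, "tz": 0.1, "wx": 0, "wy": 0, "wz": 0},
    {"hand": -0.35, "tx": 0, "ty": 0, "tz": 0, "wx": 0, "wy": 0, "wz": 0}
  ]
}}

```text
time: 32.1
tool_pos: [496.5, 312.8, 17.4]
tcp_rot: [-3.141, 0.001, 0.701]
contact_force: [-0.1, 0.3, -0.8]
grip_width: 62.0
```

Call:
{"fn": "drive_tool", "kwargs": {
  "deltas": [
    {"hand": -0.35, "tx": 0, "ty": 0, "tz": 0.1, "wx": 0, "wy": 0, "wz": 0},
    {"hand": -0.35, "tx": 0, "ty": 0, "tz": 0.1, "wx": 0, "wy": 0, "wz": 0},
    {"hand": -0.35, "tx": 0, "ty": 0, "tz": 0.1, "wx": 0, "wy": 0, "wz": 0},
    {"hand": -0.35, "tx": 0, "ty": 0, "tz": 0, "wx": 0, "wy": 0, "wz": 0}
  ]
}}

```text
time: 32.43
tool_pos: [496.4, 312.8, 5.3]
tcp_rot: [-3.141, 0.002, 0.701]
contact_force: [-0.2, -0.1, -0.2]
grip_width: 62.2
```

Run:
```python
from h import *
delta([497.5,313,0],39.5);snap("wrist","w21");snap("scene","s21")
a=cv2.imread("pics/w21.png")[100:350,130:390];b=cv2.imread("pics/s21.png")[190:270,155:235];cv2.imwrite("pics/w21a.png",np.hstack([cv2.resize(q,(400,400),interpolation=cv2.INTER_CUBIC) for q in (a,b)]))
```

```text
pos [496.4 312.8   5.3] rot [-1.7997e+02  9.0000e-02  4.0170e+01] t 32.43 w 62.2
units t: [0.025 0.014 0.132] wz units 0.135
```

View pics/w21a.png

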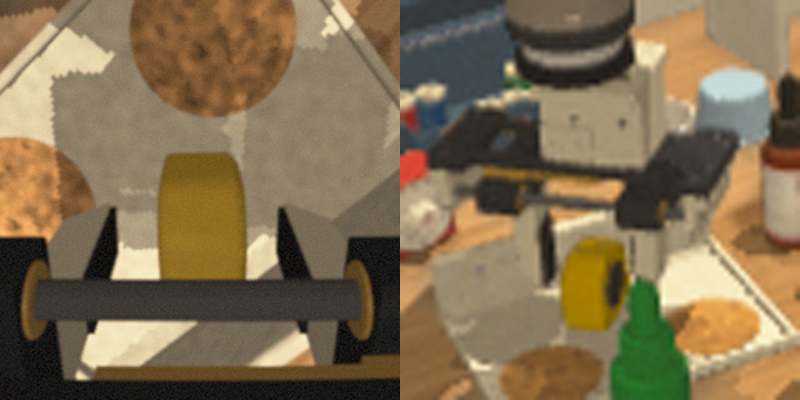

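Call:
{"fn": "drive_tool", "kwargs": {
  "deltas": [
    {"hand": -0.35, "tx": 0, "ty": 0, "tz": 0.1, "wx": 0, "wy": 0, "wz": 0},
    {"hand": -0.35, "tx": 0, "ty": 0, "tz": 0, "wx": 0, "wy": 0, "wz": 0},
    {"hand": 1, "tx": 0, "ty": 0, "tz": 0, "wx": 0, "wy": 0, "wz": 0},
    {"hand": 1, "tx": 0, "ty": 0, "tz": 0, "wx": 0, "wy": 0, "wz": 0},
    {"hand": 1, "tx": 0, "ty": 0, "tz": 0, "wx": 0, "wy": 0, "wz": 0},
    {"hand": 1, "tx": 0, "ty": 0, "tz": 0, "wx": 0, "wy": 0, "wz": 0},
    {"hand": 1, "tx": 0, "ty": 0, "tz": 0, "wx": 0, "wy": 0, "wz": 0},
    {"hand": 1, "tx": 0, "ty": 0, "tz": 0, "wx": 0, "wy": 0, "wz": 0},
    {"hand": 1, "tx": 0, "ty": 0, "tz": 0, "wx": 0, "wy": 0, "wz": 0},
    {"hand": 1, "tx": 0, "ty": 0, "tz": 0, "wx": 0, "wy": 0, "wz": 0},
    {"hand": 1, "tx": 0, "ty": 0, "tz": 0, "wx": 0, "wy": 0, "wz": 0}
  ]
}}

```text
time: 33.45
tool_pos: [497.1, 313.1, 2.4]
tcp_rot: [3.142, -0.0, 0.701]
contact_force: [0.6, -0.6, 1.2]
grip_width: 30.0
```

Run:
```python
from h import *
delta([497.5,313,0],39.5);snap("wrist","w22");snap("scene","s22")
a=cv2.imread("pics/w22.png")[100:350,130:390];b=cv2.imread("pics/s22.png")[190:270,155:235];cv2.imwrite("pics/w22a.png",np.hstack([cv2.resize(q,(400,400),interpolation=cv2.INTER_CUBIC) for q in (a,b)]))
```

```text
pos [497.1 313.1   2.4] rot [ 1.800e+02 -2.000e-02  4.017e+01] t 33.45 w 30.0
units t: [0.005 0.009 0.061] wz units 0.134
```

View pics/w22a.png

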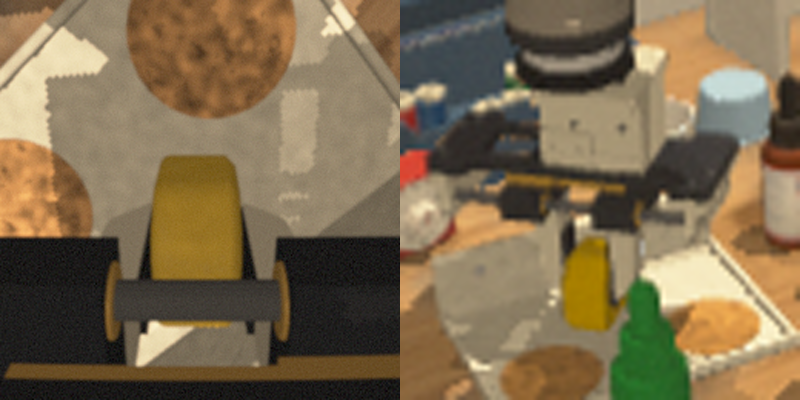

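Call:
{"fn": "drive_tool", "kwargs": {
  "deltas": [
    {"hand": 1, "tx": 0, "ty": 0, "tz": -0.1, "wx": 0, "wy": 0, "wz": 0},
    {"hand": 1, "tx": 0, "ty": 0, "tz": -0.3, "wx": 0, "wy": 0, "wz": 0},
    {"hand": 1, "tx": 0, "ty": 0, "tz": -0.5, "wx": 0, "wy": 0, "wz": 0},
    {"hand": 1, "tx": 0, "ty": 0, "tz": -0.6, "wx": 0, "wy": 0, "wz": 0},
    {"hand": 1, "tx": 0, "ty": 0, "tz": -0.6, "wx": 0, "wy": 0, "wz": 0},
    {"hand": 1, "tx": 0, "ty": 0, "tz": -0.6, "wx": 0, "wy": 0, "wz": 0},
    {"hand": 1, "tx": 0, "ty": 0, "tz": -0.6, "wx": 0, "wy": 0, "wz": 0},
    {"hand": 1, "tx": 0, "ty": 0, "tz": -0.4, "wx": 0, "wy": 0, "wz": 0},
    {"hand": 1, "tx": 0, "ty": 0, "tz": 0, "wx": 0, "wy": 0, "wz": 0}
  ]
}}

```text
time: 34.3
tool_pos: [498.9, 314.0, 155.2]
tcp_rot: [3.14, -0.008, 0.701]
contact_force: [0.9, 0.6, -1.6]
grip_width: 30.1
```

Run:
```python
from h import *
delta([469.5,4,150],61);snap("wrist","w23");snap("scene","s23")
a=cv2.imread("pics/w23.png")[100:350,130:390];b=cv2.imread("pics/s23.png")[170:270,155:255];cv2.imwrite("pics/w23a.png",np.hstack([cv2.resize(q,(400,400),interpolation=cv2.INTER_CUBIC) for q in (a,b)]))
```

```text
pos [498.9 314.  155.2] rot [179.88  -0.44  40.18] t 34.3 w 30.1
units t: [-5.562  5.448  0.099] wz units -4.165
```

View pics/w23a.png

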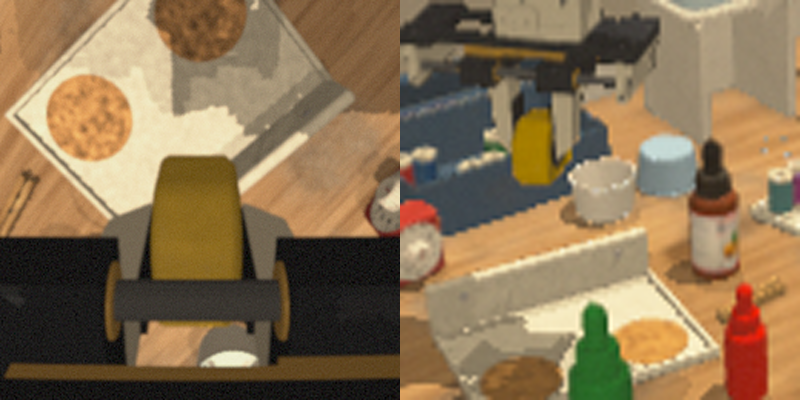

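Tape is lifted, level in the grip. Carry to above the pocket.

Call:
{"fn": "drive_tool", "kwargs": {
  "deltas": [
    {"hand": 1, "tx": -0.15, "ty": 0.15, "tz": 0, "wx": 0, "wy": 0, "wz": 0},
    {"hand": 1, "tx": -0.3, "ty": 0.3, "tz": 0, "wx": 0, "wy": 0, "wz": 0},
    {"hand": 1, "tx": -0.4, "ty": 0.4, "tz": 0, "wx": 0, "wy": 0, "wz": 0},
    {"hand": 1, "tx": -0.4, "ty": 0.4, "tz": 0, "wx": 0, "wy": 0, "wz": 0},
    {"hand": 1, "tx": -0.4, "ty": 0.4, "tz": 0, "wx": 0, "wy": 0, "wz": 0},
    {"hand": 1, "tx": -0.4, "ty": 0.4, "tz": 0, "wx": 0, "wy": 0, "wz": 0},
    {"hand": 1, "tx": -0.4, "ty": 0.4, "tz": 0, "wx": 0, "wy": 0, "wz": 0},
    {"hand": 1, "tx": -0.4, "ty": 0.4, "tz": 0, "wx": 0, "wy": 0, "wz": 0},
    {"hand": 1, "tx": -0.4, "ty": 0.4, "tz": 0, "wx": 0, "wy": 0, "wz": 0},
    {"hand": 1, "tx": -0.4, "ty": 0.4, "tz": 0, "wx": 0, "wy": 0, "wz": 0},
    {"hand": 1, "tx": -0.4, "ty": 0.4, "tz": 0, "wx": 0, "wy": 0, "wz": 0},
    {"hand": 1, "tx": -0.4, "ty": 0.4, "tz": 0, "wx": 0, "wy": 0, "wz": 0},
    {"hand": 1, "tx": -0.4, "ty": 0.38, "tz": 0, "wx": 0, "wy": 0, "wz": 0},
    {"hand": 1, "tx": -0.4, "ty": 0.34, "tz": 0, "wx": 0, "wy": 0, "wz": 0},
    {"hand": 1, "tx": -0.3, "ty": 0.3, "tz": 0, "wx": 0, "wy": 0, "wz": 0},
    {"hand": 1, "tx": 0, "ty": 0, "tz": 0, "wx": 0, "wy": 0, "wz": 0},
    {"hand": 1, "tx": 0, "ty": 0, "tz": 0, "wx": 0, "wy": 0, "wz": 0}
  ]
}}

```text
time: 35.82
tool_pos: [467.5, 2.0, 149.2]
tcp_rot: [-3.14, 0.002, 0.699]
contact_force: [-0.4, 0.5, -1.2]
grip_width: 30.1
```

Call:
{"fn": "drive_tool", "kwargs": {
  "deltas": [
    {"hand": 1, "tx": 0, "ty": 0, "tz": 0, "wx": 0, "wy": 0, "wz": -0.5},
    {"hand": 1, "tx": 0, "ty": 0, "tz": 0, "wx": 0, "wy": 0, "wz": -0.7},
    {"hand": 1, "tx": 0, "ty": 0, "tz": 0, "wx": 0, "wy": 0, "wz": -0.7},
    {"hand": 1, "tx": 0, "ty": 0, "tz": 0, "wx": 0, "wy": 0, "wz": -0.7},
    {"hand": 1, "tx": 0, "ty": 0, "tz": 0, "wx": 0, "wy": 0, "wz": -0.7},
    {"hand": 1, "tx": 0, "ty": 0, "tz": 0, "wx": 0, "wy": 0, "wz": -0.5},
    {"hand": 1, "tx": 0, "ty": 0, "tz": 0, "wx": 0, "wy": 0, "wz": -0.3},
    {"hand": 1, "tx": 0, "ty": 0, "tz": 0, "wx": 0, "wy": 0, "wz": 0},
    {"hand": 1, "tx": 0, "ty": 0, "tz": 0, "wx": 0, "wy": 0, "wz": 0}
  ]
}}

```text
time: 36.57
tool_pos: [468.1, 3.4, 149.8]
tcp_rot: [-3.14, 0.0, 1.059]
contact_force: [-1.1, 0.2, -0.7]
grip_width: 29.6
```

Run:
```python
from h import *
delta([469.5,4,3],61);snap("wrist","w24");snap("scene","s24")
a=cv2.imread("pics/w24.png")[100:350,130:390];b=cv2.imread("pics/s24.png")[170:270,210:310];cv2.imwrite("pics/w24a.png",np.hstack([cv2.resize(q,(400,400),interpolation=cv2.INTER_CUBIC) for q in (a,b)]))
```

```text
pos [468.1   3.4 149.8] rot [-1.7993e+02  1.0000e-02  6.0670e+01] t 36.57 w 29.6
units t: [0.03  0.028 3.67 ] wz units -0.065
```

View pics/w24a.png

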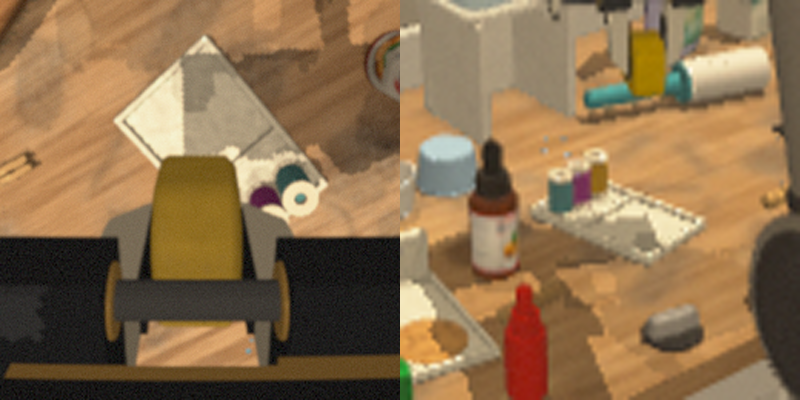

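Call:
{"fn": "drive_tool", "kwargs": {
  "deltas": [
    {"hand": 1, "tx": 0.03, "ty": 0.03, "tz": 0.4, "wx": 0, "wy": 0, "wz": 0},
    {"hand": 1, "tx": 0, "ty": 0, "tz": 0.5, "wx": 0, "wy": 0, "wz": 0},
    {"hand": 1, "tx": 0, "ty": 0, "tz": 0.5, "wx": 0, "wy": 0, "wz": 0},
    {"hand": 1, "tx": 0, "ty": 0, "tz": 0.5, "wx": 0, "wy": 0, "wz": 0},
    {"hand": 1, "tx": 0, "ty": 0, "tz": 0.5, "wx": 0, "wy": 0, "wz": 0},
    {"hand": 1, "tx": 0, "ty": 0, "tz": 0.4, "wx": 0, "wy": 0, "wz": 0},
    {"hand": 1, "tx": 0, "ty": 0, "tz": 0.3, "wx": 0, "wy": 0, "wz": 0},
    {"hand": 1, "tx": 0, "ty": 0, "tz": 0.2, "wx": 0, "wy": 0, "wz": 0},
    {"hand": 1, "tx": 0, "ty": 0, "tz": 0, "wx": 0, "wy": 0, "wz": 0},
    {"hand": 1, "tx": 0, "ty": 0, "tz": 0, "wx": 0, "wy": 0, "wz": 0}
  ]
}}

```text
time: 37.5
tool_pos: [470.2, 3.2, 18.3]
tcp_rot: [-3.141, 0.0, 1.059]
contact_force: [0.0, 0.0, -1.7]
grip_width: 29.9
```

Run:
```python
from h import *
delta([469.5,4,3],61);snap("wrist","w25");snap("top","t25");snap("scene","s25")
a=cv2.imread("pics/w25.png")[100:350,130:390];b=cv2.imread("pics/s25.png")[190:270,240:320];d=cv2.imread("pics/t25.png")[170:240,220:290];cv2.imwrite("pics/w25a.png",np.hstack([cv2.resize(q,(260,400),interpolation=cv2.INTER_CUBIC) if 0 else cv2.resize(q,(266,266),interpolation=cv2.INTER_CUBIC) for q in (a,b,d)]))
```

```text
pos [470.2   3.2  18.3] rot [-179.98    0.     60.67] t 37.5 w 29.9
units t: [ 0.009 -0.024  0.383] wz units -0.067
```

View pics/w25a.png

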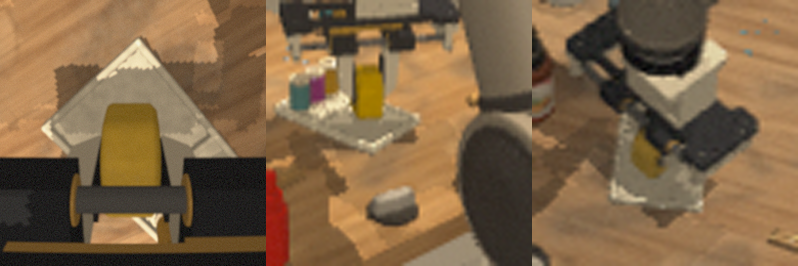

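Call:
{"fn": "drive_tool", "kwargs": {
  "deltas": [
    {"hand": 1, "tx": 0, "ty": 0, "tz": 0.15, "wx": 0, "wy": 0, "wz": 0},
    {"hand": 1, "tx": 0, "ty": 0, "tz": 0.1, "wx": 0, "wy": 0, "wz": 0},
    {"hand": 1, "tx": 0, "ty": 0, "tz": 0.08, "wx": 0, "wy": 0, "wz": 0},
    {"hand": 1, "tx": 0, "ty": 0, "tz": 0.04, "wx": 0, "wy": 0, "wz": 0},
    {"hand": 1, "tx": 0, "ty": 0, "tz": 0, "wx": 0, "wy": 0, "wz": 0},
    {"hand": 1, "tx": 0, "ty": 0, "tz": 0, "wx": 0, "wy": 0, "wz": 0}
  ]
}}

```text
time: 38.15
tool_pos: [470.1, 3.2, 3.4]
tcp_rot: [-3.141, 0.0, 1.059]
contact_force: [1.0, -0.7, -1.8]
grip_width: 29.8
```

Call:
{"fn": "drive_tool", "kwargs": {
  "deltas": [
    {"hand": 1, "tx": 0, "ty": 0, "tz": 0.03, "wx": 0, "wy": 0, "wz": 0},
    {"hand": 1, "tx": 0, "ty": 0, "tz": 0, "wx": 0, "wy": 0, "wz": 0},
    {"hand": 1, "tx": 0, "ty": 0, "tz": 0, "wx": 0, "wy": 0, "wz": 0}
  ]
}}

```text
time: 38.4
tool_pos: [470.4, 3.1, 2.5]
tcp_rot: [3.141, -0.0, 1.059]
contact_force: [0.6, 0.4, -1.1]
grip_width: 30.1
```

Call:
{"fn": "drive_tool", "kwargs": {
  "deltas": [
    {"hand": 1, "tx": 0, "ty": 0, "tz": 0.02, "wx": 0, "wy": 0, "wz": 0},
    {"hand": 1, "tx": 0, "ty": 0, "tz": 0, "wx": 0, "wy": 0, "wz": 0},
    {"hand": 1, "tx": 0, "ty": 0, "tz": 0, "wx": 0, "wy": 0, "wz": 0}
  ]
}}

```text
time: 38.65
tool_pos: [470.4, 3.4, 2.2]
tcp_rot: [3.141, -0.001, 1.059]
contact_force: [-2.3, 1.5, 7.6]
grip_width: 29.8
```

Call:
{"fn": "drive_tool", "kwargs": {
  "deltas": [
    {"hand": -0.35, "tx": 0, "ty": 0, "tz": 0, "wx": 0, "wy": 0, "wz": 0},
    {"hand": -0.35, "tx": 0, "ty": 0, "tz": 0, "wx": 0, "wy": 0, "wz": 0},
    {"hand": -0.35, "tx": 0, "ty": 0, "tz": 0, "wx": 0, "wy": 0, "wz": 0},
    {"hand": -0.35, "tx": 0, "ty": 0, "tz": 0, "wx": 0, "wy": 0, "wz": 0},
    {"hand": -0.35, "tx": 0, "ty": 0, "tz": 0, "wx": 0, "wy": 0, "wz": 0},
    {"hand": -0.35, "tx": 0, "ty": 0, "tz": 0, "wx": 0, "wy": 0, "wz": 0},
    {"hand": -0.35, "tx": 0, "ty": 0, "tz": -0.2, "wx": 0, "wy": 0, "wz": 0},
    {"hand": -0.35, "tx": 0, "ty": 0, "tz": -0.5, "wx": 0, "wy": 0, "wz": 0},
    {"hand": -0.35, "tx": 0, "ty": 0, "tz": -0.7, "wx": 0, "wy": 0, "wz": 0},
    {"hand": -0.35, "tx": 0, "ty": 0, "tz": -0.7, "wx": 0, "wy": 0, "wz": 0},
    {"hand": -0.35, "tx": 0, "ty": 0, "tz": -0.7, "wx": 0, "wy": 0, "wz": 0},
    {"hand": -0.35, "tx": 0, "ty": 0, "tz": -0.7, "wx": 0, "wy": 0, "wz": 0},
    {"hand": -0.35, "tx": 0, "ty": 0, "tz": 0, "wx": 0, "wy": 0, "wz": 0}
  ]
}}

```text
time: 39.73
tool_pos: [473.2, 2.7, 147.2]
tcp_rot: [3.132, -0.004, 1.059]
contact_force: [2.0, -0.2, 0.3]
grip_width: 61.8
```

Run:
```python
from h import *
delta([469.5,4,3],61);snap("wrist","w26");snap("top","t26");snap("scene","s26")
a=cv2.imread("pics/w26.png")[50:300,130:390];b=cv2.imread("pics/s26.png")[190:270,230:310];d=cv2.imread("pics/t26.png")[160:270,220:400];cv2.imwrite("pics/w26a.png",np.hstack([cv2.resize(q,(400,400),interpolation=cv2.INTER_CUBIC) for q in (a,b)]));cv2.imwrite("pics/t26a.png",cv2.resize(d,None,fx=4,fy=4,interpolation=cv2.INTER_CUBIC))
```

```text
pos [473.2   2.7 147.2] rot [179.46  -0.2   60.68] t 39.73 w 61.8
units t: [-0.03  -0.129  3.603] wz units -0.064
```

View pics/w26a.png

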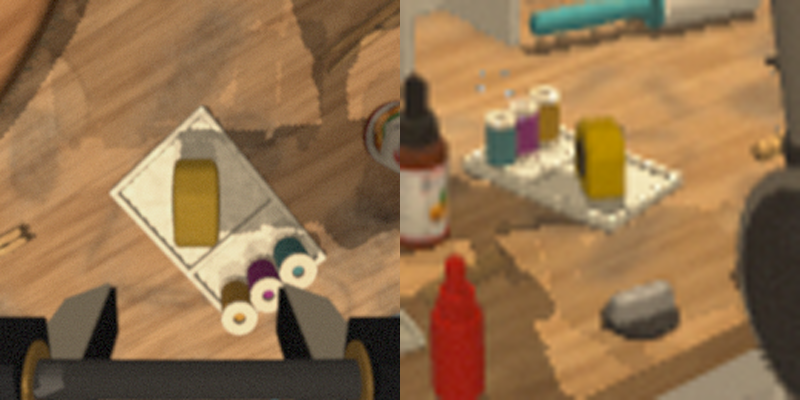

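View pics/t26a.png

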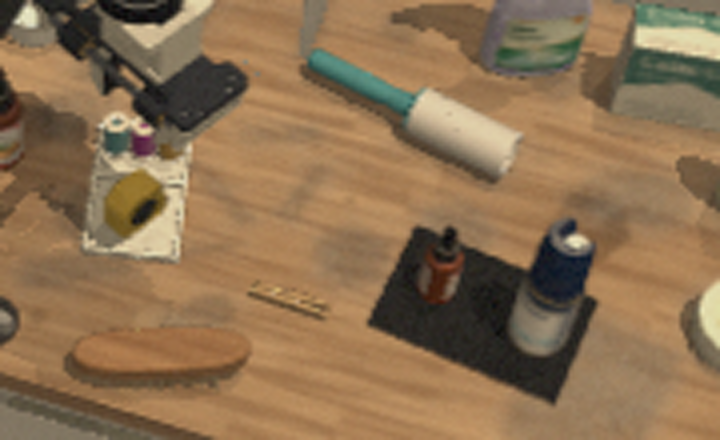

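Run:
```python
from h import *
np.set_printoptions(precision=1,suppress=True)
c=load("w26"); im=cv2.imread("pics/w26.png"); hsv=cv2.cvtColor(im,cv2.COLOR_BGR2HSV)
m=cv2.inRange(hsv,(18,130,60),(32,255,255)); m[:140]=0;m[210:]=0;m[:,:235]=0;m[:,280:]=0
n,l,s,ce=cv2.connectedComponentsWithStats(m); i=1+np.argmax(s[1:,4]); print(s[i])
pts=np.argwhere(l==i)[:,::-1]
for z in (57,40): print(z,cv2.minAreaRect(np.float32(onz(c,pts,z)[:,:2])))
A=lambda p:(np.array(p,float)+.5)/[400/260,1.6]+[129.5,49.5]
p=onz(c,[A(q) for q in [(205,106),(110,193),(219,310),(325,257)]],10)[:,:2]; x=p[3]-p[0]; x/=np.linalg.norm(x); print(p,"pocket",(p[0]+p[1])/2+45*x,np.degrees(np.arctan2(x[1],x[0])),np.linalg.norm(p[0]-p[1]))
```

```text
[ 243  149   30   55 1531]
57 ((465.4615478515625, 8.218597412109375), (27.88680076599121, 53.868919372558594), 59.7707405090332)
40 ((469.6980895996094, 5.898138046264648), (29.633901596069336, 57.24379348754883), 59.770713806152344)
[[422.   39.4]
 [439.9 -49.2]
 [559.2 -24. ]
 [560.8  67.1]] pocket [475.1   3.9] 11.266441456801305 90.4284460735542
```

Call:
{"fn": "drive_tool", "kwargs": {
  "deltas": [
    {"hand": -1, "tx": -0.44, "ty": 0, "tz": -0.4, "wx": 0, "wy": 0, "wz": 0},
    {"hand": -1, "tx": -0.44, "ty": 0, "tz": -0.4, "wx": 0, "wy": 0, "wz": 0},
    {"hand": -1, "tx": -0.44, "ty": 0, "tz": -0.4, "wx": 0, "wy": 0, "wz": 0},
    {"hand": -1, "tx": -0.44, "ty": 0, "tz": -0.4, "wx": 0, "wy": 0, "wz": 0.5},
    {"hand": -1, "tx": 0, "ty": 0, "tz": 0, "wx": 0, "wy": 0, "wz": 1},
    {"hand": -1, "tx": 0, "ty": 0, "tz": 0, "wx": 0, "wy": 0, "wz": 1},
    {"hand": -1, "tx": 0, "ty": 0, "tz": 0, "wx": 0, "wy": 0, "wz": 1},
    {"hand": -1, "tx": 0, "ty": 0, "tz": 0, "wx": 0, "wy": 0, "wz": 1},
    {"hand": -1, "tx": 0, "ty": 0, "tz": 0, "wx": 0, "wy": 0, "wz": 1},
    {"hand": -1, "tx": 0, "ty": 0, "tz": 0, "wx": 0, "wy": 0, "wz": 1},
    {"hand": -1, "tx": 0, "ty": 0, "tz": 0, "wx": 0, "wy": 0, "wz": 1},
    {"hand": -1, "tx": 0, "ty": 0, "tz": 0, "wx": 0, "wy": 0, "wz": 1},
    {"hand": -1, "tx": 0, "ty": 0, "tz": 0, "wx": 0, "wy": 0, "wz": 1},
    {"hand": -1, "tx": 0, "ty": 0, "tz": 0, "wx": 0, "wy": 0, "wz": 1},
    {"hand": -1, "tx": 0, "ty": 0, "tz": 0, "wx": 0, "wy": 0, "wz": 1},
    {"hand": -1, "tx": 0, "ty": 0, "tz": 0, "wx": 0, "wy": 0, "wz": 1},
    {"hand": -1, "tx": 0, "ty": 0, "tz": 0, "wx": 0, "wy": 0, "wz": 1},
    {"hand": -1, "tx": 0, "ty": 0, "tz": 0, "wx": 0, "wy": 0, "wz": 1},
    {"hand": -1, "tx": 0, "ty": 0, "tz": 0, "wx": 0, "wy": 0, "wz": 1},
    {"hand": -1, "tx": 0, "ty": 0, "tz": 0, "wx": 0, "wy": 0, "wz": 1}
  ]
}}

```text
time: 41.55
tool_pos: [434.8, -58.0, 203.9]
tcp_rot: [3.141, 0.004, -0.385]
contact_force: [-0.8, 0.9, 0.6]
grip_width: 91.8
```

Run:
```python
from h import *
delta([487.8,-279.5,160],-21.8)
```

```text
pos [434.8 -58.  203.9] rot [179.99   0.21 -22.08] t 41.55 w 91.8
units t: [3.314 4.633 1.087] wz units -0.056
```

Call:
{"fn": "drive_tool", "kwargs": {
  "deltas": [
    {"hand": -1, "tx": 0.41, "ty": 0.58, "tz": 0, "wx": 0, "wy": 0, "wz": 0},
    {"hand": -1, "tx": 0.41, "ty": 0.58, "tz": 0, "wx": 0, "wy": 0, "wz": 0},
    {"hand": -1, "tx": 0.41, "ty": 0.58, "tz": 0, "wx": 0, "wy": 0, "wz": 0},
    {"hand": -1, "tx": 0.41, "ty": 0.58, "tz": 0, "wx": 0, "wy": 0, "wz": 0},
    {"hand": -1, "tx": 0.41, "ty": 0.58, "tz": 0, "wx": 0, "wy": 0, "wz": 0},
    {"hand": -1, "tx": 0.41, "ty": 0.58, "tz": 0, "wx": 0, "wy": 0, "wz": 0},
    {"hand": -1, "tx": 0.41, "ty": 0.58, "tz": 0, "wx": 0, "wy": 0, "wz": 0},
    {"hand": -1, "tx": 0.41, "ty": 0.58, "tz": 0, "wx": 0, "wy": 0, "wz": -0.06},
    {"hand": -1, "tx": 0, "ty": 0, "tz": 0, "wx": 0, "wy": 0, "wz": 0},
    {"hand": -1, "tx": 0, "ty": 0, "tz": 0, "wx": 0, "wy": 0, "wz": 0}
  ]
}}

```text
time: 42.38
tool_pos: [487.6, -279.9, 203.2]
tcp_rot: [-3.14, 0.004, -0.378]
contact_force: [-0.1, 0.5, -0.4]
grip_width: 91.8
```

Run:
```python
from h import *
delta([487.8,-279.5,31],-21.8);snap("wrist","w27")
a=cv2.imread("pics/w27.png")[50:330,130:390];cv2.imwrite("pics/w27a.png",cv2.resize(a,None,fx=2,fy=2))
```

```text
pos [ 487.6 -279.9  203.2] rot [-179.92    0.23  -21.65] t 42.38 w 91.8
units t: [ 0.017 -0.006  4.305] wz units 0.030
```

View pics/w27a.png

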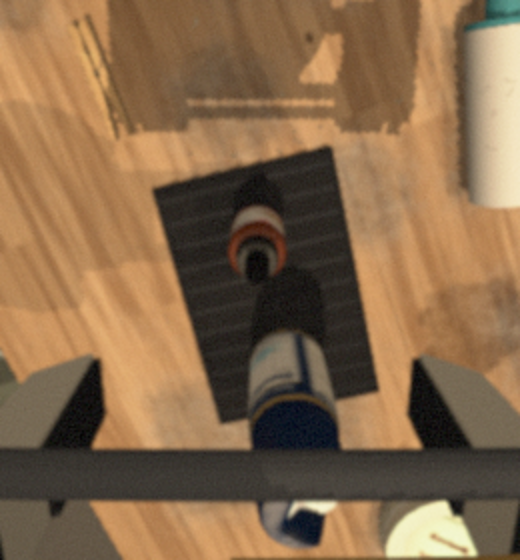

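Call:
{"fn": "drive_tool", "kwargs": {
  "deltas": [
    {"hand": -1, "tx": 0.01, "ty": 0, "tz": 0.5, "wx": 0, "wy": 0, "wz": 0},
    {"hand": -1, "tx": 0, "ty": 0, "tz": 0.6, "wx": 0, "wy": 0, "wz": 0},
    {"hand": -1, "tx": 0, "ty": 0, "tz": 0.6, "wx": 0, "wy": 0, "wz": 0},
    {"hand": -1, "tx": 0, "ty": 0, "tz": 0.6, "wx": 0, "wy": 0, "wz": 0},
    {"hand": -1, "tx": 0, "ty": 0, "tz": 0.5, "wx": 0, "wy": 0, "wz": 0},
    {"hand": -1, "tx": 0, "ty": 0, "tz": 0.5, "wx": 0, "wy": 0, "wz": 0},
    {"hand": -1, "tx": 0, "ty": 0, "tz": 0.4, "wx": 0, "wy": 0, "wz": 0},
    {"hand": -1, "tx": 0, "ty": 0, "tz": 0.3, "wx": 0, "wy": 0, "wz": 0},
    {"hand": -1, "tx": 0, "ty": 0, "tz": 0.1, "wx": 0, "wy": 0, "wz": 0},
    {"hand": -1, "tx": 0, "ty": 0, "tz": 0.1, "wx": 0, "wy": 0, "wz": 0},
    {"hand": -1, "tx": 0, "ty": 0, "tz": 0, "wx": 0, "wy": 0, "wz": 0},
    {"hand": -1, "tx": 0, "ty": 0, "tz": 0, "wx": 0, "wy": 0, "wz": 0},
    {"hand": -1, "tx": 0, "ty": 0, "tz": 0, "wx": 0, "wy": 0, "wz": 0}
  ]
}}

```text
time: 43.52
tool_pos: [489.3, -279.6, 38.4]
tcp_rot: [3.141, -0.001, -0.376]
contact_force: [0.3, 0.1, -0.8]
grip_width: 91.6
```

Run:
```python
from h import *
delta([487.8,-279.5,31],-21.8)
```

```text
pos [ 489.3 -279.6   38.4] rot [ 1.7998e+02 -8.0000e-02 -2.1520e+01] t 43.52 w 91.6
units t: [-0.035  0.012  0.184] wz units 0.057
```

Call:
{"fn": "drive_tool", "kwargs": {
  "deltas": [
    {"hand": -1, "tx": -0.035, "ty": 0.01, "tz": 0.18, "wx": 0, "wy": 0, "wz": 0.05},
    {"hand": -1, "tx": 0, "ty": 0, "tz": 0, "wx": 0, "wy": 0, "wz": 0},
    {"hand": 1, "tx": 0, "ty": 0, "tz": 0, "wx": 0, "wy": 0, "wz": 0},
    {"hand": 1, "tx": 0, "ty": 0, "tz": 0, "wx": 0, "wy": 0, "wz": 0},
    {"hand": 1, "tx": 0, "ty": 0, "tz": 0, "wx": 0, "wy": 0, "wz": 0},
    {"hand": 1, "tx": 0, "ty": 0, "tz": 0, "wx": 0, "wy": 0, "wz": 0},
    {"hand": 1, "tx": 0, "ty": 0, "tz": 0, "wx": 0, "wy": 0, "wz": 0},
    {"hand": 1, "tx": 0, "ty": 0, "tz": 0, "wx": 0, "wy": 0, "wz": 0},
    {"hand": 1, "tx": 0, "ty": 0, "tz": 0, "wx": 0, "wy": 0, "wz": 0},
    {"hand": 1, "tx": 0, "ty": 0, "tz": 0, "wx": 0, "wy": 0, "wz": 0},
    {"hand": 1, "tx": 0, "ty": 0, "tz": 0, "wx": 0, "wy": 0, "wz": 0},
    {"hand": 1, "tx": 0, "ty": 0, "tz": 0, "wx": 0, "wy": 0, "wz": 0},
    {"hand": 1, "tx": 0, "ty": 0, "tz": 0, "wx": 0, "wy": 0, "wz": 0},
    {"hand": 1, "tx": 0, "ty": 0, "tz": 0, "wx": 0, "wy": 0, "wz": 0}
  ]
}}

```text
time: 44.68
tool_pos: [487.4, -279.3, 30.3]
tcp_rot: [-3.141, -0.0, -0.38]
contact_force: [-0.1, -0.2, -0.6]
grip_width: 30.8
```

Call:
{"fn": "drive_tool", "kwargs": {
  "deltas": [
    {"hand": 1, "tx": 0, "ty": 0, "tz": -0.2, "wx": 0, "wy": 0, "wz": 0},
    {"hand": 1, "tx": 0, "ty": 0, "tz": -0.5, "wx": 0, "wy": 0, "wz": 0},
    {"hand": 1, "tx": 0, "ty": 0, "tz": -0.6, "wx": 0, "wy": 0, "wz": 0},
    {"hand": 1, "tx": 0, "ty": 0, "tz": -0.6, "wx": 0, "wy": 0, "wz": 0},
    {"hand": 1, "tx": 0, "ty": 0, "tz": -0.6, "wx": 0, "wy": 0, "wz": 0},
    {"hand": 1, "tx": 0, "ty": 0, "tz": -0.6, "wx": 0, "wy": 0, "wz": 0},
    {"hand": 1, "tx": 0, "ty": 0, "tz": -0.6, "wx": 0, "wy": 0, "wz": 0},
    {"hand": 1, "tx": 0, "ty": 0, "tz": -0.5, "wx": 0, "wy": 0, "wz": 0},
    {"hand": 1, "tx": -0.15, "ty": -0.2, "tz": -0.1, "wx": 0, "wy": 0, "wz": 0},
    {"hand": 1, "tx": -0.3, "ty": -0.44, "tz": 0, "wx": 0, "wy": 0, "wz": 0},
    {"hand": 1, "tx": -0.38, "ty": -0.545, "tz": 0, "wx": 0, "wy": 0, "wz": 0},
    {"hand": 1, "tx": -0.38, "ty": -0.545, "tz": 0, "wx": 0, "wy": 0, "wz": 0},
    {"hand": 1, "tx": -0.38, "ty": -0.545, "tz": 0, "wx": 0, "wy": 0, "wz": 0},
    {"hand": 1, "tx": -0.38, "ty": -0.545, "tz": 0, "wx": 0, "wy": 0, "wz": 0},
    {"hand": 1, "tx": -0.38, "ty": -0.545, "tz": 0, "wx": 0, "wy": 0, "wz": 0},
    {"hand": 1, "tx": -0.38, "ty": -0.545, "tz": 0, "wx": 0, "wy": 0, "wz": 0},
    {"hand": 1, "tx": -0.38, "ty": -0.545, "tz": 0, "wx": 0, "wy": 0, "wz": 0},
    {"hand": 1, "tx": -0.38, "ty": -0.545, "tz": 0, "wx": 0, "wy": 0, "wz": 0},
    {"hand": 1, "tx": -0.38, "ty": -0.545, "tz": 0, "wx": 0, "wy": 0, "wz": 0},
    {"hand": 1, "tx": -0.38, "ty": -0.545, "tz": 0, "wx": 0, "wy": 0, "wz": 0}
  ]
}}

```text
time: 46.35
tool_pos: [418.2, 11.7, 201.6]
tcp_rot: [3.142, 0.001, -0.38]
contact_force: [0.4, -0.9, -1.2]
grip_width: 31.1
```

Run:
```python
from h import *
delta([442.3,261.5,31],-21.83)
```

```text
pos [418.2  11.7 201.6] rot [ 1.800e+02  8.000e-02 -2.178e+01] t 46.35 w 31.1
units t: [-1.752 -6.023  4.267] wz units 0.010
```

Call:
{"fn": "drive_tool", "kwargs": {
  "deltas": [
    {"hand": 1, "tx": -0.18, "ty": -0.6, "tz": 0, "wx": 0, "wy": 0, "wz": 0},
    {"hand": 1, "tx": -0.18, "ty": -0.6, "tz": 0, "wx": 0, "wy": 0, "wz": 0},
    {"hand": 1, "tx": -0.18, "ty": -0.6, "tz": 0, "wx": 0, "wy": 0, "wz": 0},
    {"hand": 1, "tx": -0.18, "ty": -0.6, "tz": 0, "wx": 0, "wy": 0, "wz": 0},
    {"hand": 1, "tx": -0.18, "ty": -0.6, "tz": 0, "wx": 0, "wy": 0, "wz": 0},
    {"hand": 1, "tx": -0.18, "ty": -0.6, "tz": 0, "wx": 0, "wy": 0, "wz": 0},
    {"hand": 1, "tx": -0.18, "ty": -0.6, "tz": 0, "wx": 0, "wy": 0, "wz": 0},
    {"hand": 1, "tx": -0.18, "ty": -0.6, "tz": 0, "wx": 0, "wy": 0, "wz": 0},
    {"hand": 1, "tx": -0.18, "ty": -0.6, "tz": 0, "wx": 0, "wy": 0, "wz": 0},
    {"hand": 1, "tx": -0.08, "ty": -0.35, "tz": 0, "wx": 0, "wy": 0, "wz": 0},
    {"hand": 1, "tx": 0, "ty": 0, "tz": 0, "wx": 0, "wy": 0, "wz": 0},
    {"hand": 1, "tx": 0, "ty": 0, "tz": 0, "wx": 0, "wy": 0, "wz": 0},
    {"hand": 1, "tx": 0, "ty": 0, "tz": 0, "wx": 0, "wy": 0, "wz": 0}
  ]
}}

```text
time: 47.43
tool_pos: [441.2, 248.1, 201.8]
tcp_rot: [3.14, 0.001, -0.38]
contact_force: [0.4, -0.3, -0.8]
grip_width: 31.0
```

Run:
```python
from h import *
delta([442.3,261.5,31],-21.83)
```

```text
pos [441.2 248.1 201.8] rot [ 1.7993e+02  5.0000e-02 -2.1770e+01] t 47.43 w 31.0
units t: [-0.095 -0.326  4.27 ] wz units 0.012
```

Call:
{"fn": "drive_tool", "kwargs": {
  "deltas": [
    {"hand": 1, "tx": -0.05, "ty": -0.16, "tz": 0.3, "wx": 0, "wy": 0, "wz": 0.01},
    {"hand": 1, "tx": -0.045, "ty": -0.16, "tz": 0.5, "wx": 0, "wy": 0, "wz": 0},
    {"hand": 1, "tx": 0, "ty": 0, "tz": 0.5, "wx": 0, "wy": 0, "wz": 0},
    {"hand": 1, "tx": 0, "ty": 0, "tz": 0.6, "wx": 0, "wy": 0, "wz": 0},
    {"hand": 1, "tx": 0, "ty": 0, "tz": 0.6, "wx": 0, "wy": 0, "wz": 0},
    {"hand": 1, "tx": 0, "ty": 0, "tz": 0.5, "wx": 0, "wy": 0, "wz": 0},
    {"hand": 1, "tx": 0, "ty": 0, "tz": 0.4, "wx": 0, "wy": 0, "wz": 0},
    {"hand": 1, "tx": 0, "ty": 0, "tz": 0.3, "wx": 0, "wy": 0, "wz": 0},
    {"hand": 1, "tx": 0, "ty": 0, "tz": 0.2, "wx": 0, "wy": 0, "wz": 0},
    {"hand": 1, "tx": 0, "ty": 0, "tz": 0, "wx": 0, "wy": 0, "wz": 0},
    {"hand": 1, "tx": 0, "ty": 0, "tz": 0, "wx": 0, "wy": 0, "wz": 0}
  ]
}}

```text
time: 48.35
tool_pos: [443.4, 261.5, 46.5]
tcp_rot: [3.141, 0.0, -0.382]
contact_force: [-0.0, -0.9, -0.3]
grip_width: 31.1
```

Run:
```python
from h import *
delta([442.3,261.5,31],-21.83); snap("wrist","w28")
a=cv2.imread("pics/w28.png")[50:330,130:390];cv2.imwrite("pics/w28a.png",cv2.resize(a,None,fx=2,fy=2))
```

```text
pos [443.4 261.5  46.5] rot [ 1.7999e+02  1.0000e-02 -2.1870e+01] t 48.35 w 31.1
units t: [-0.024  0.01   0.388] wz units -0.009
```

View pics/w28a.png

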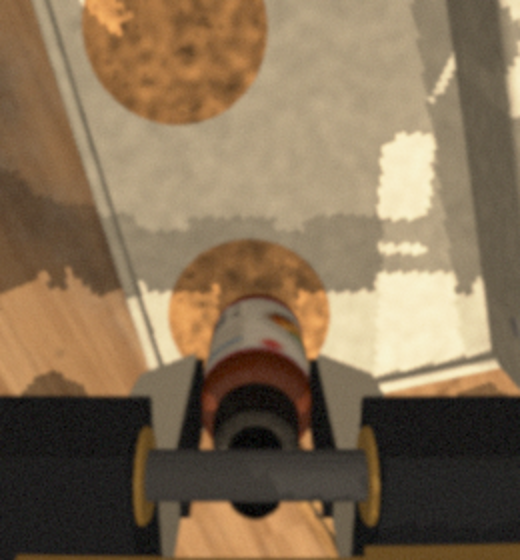

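Call:
{"fn": "drive_tool", "kwargs": {
  "deltas": [
    {"hand": 1, "tx": -0.02, "ty": 0, "tz": 0.15, "wx": 0, "wy": 0, "wz": 0},
    {"hand": 1, "tx": 0, "ty": 0, "tz": 0.1, "wx": 0, "wy": 0, "wz": 0},
    {"hand": 1, "tx": 0, "ty": 0, "tz": 0.08, "wx": 0, "wy": 0, "wz": 0},
    {"hand": 1, "tx": 0, "ty": 0, "tz": 0.04, "wx": 0, "wy": 0, "wz": 0},
    {"hand": 1, "tx": 0, "ty": 0, "tz": 0, "wx": 0, "wy": 0, "wz": 0},
    {"hand": 1, "tx": 0, "ty": 0, "tz": 0, "wx": 0, "wy": 0, "wz": 0}
  ]
}}

```text
time: 48.9
tool_pos: [442.5, 262.4, 31.5]
tcp_rot: [3.142, 0.0, -0.381]
contact_force: [-0.1, 0.6, -2.0]
grip_width: 30.9
```

Call:
{"fn": "drive_tool", "kwargs": {
  "deltas": [
    {"hand": 1, "tx": 0, "ty": 0, "tz": 0.03, "wx": 0, "wy": 0, "wz": 0},
    {"hand": 1, "tx": 0, "ty": 0, "tz": 0, "wx": 0, "wy": 0, "wz": 0},
    {"hand": 1, "tx": 0, "ty": 0, "tz": 0, "wx": 0, "wy": 0, "wz": 0}
  ]
}}

```text
time: 49.15
tool_pos: [442.6, 262.4, 30.4]
tcp_rot: [-3.141, -0.0, -0.381]
contact_force: [-0.2, -0.6, -0.8]
grip_width: 30.7
```

Call:
{"fn": "drive_tool", "kwargs": {
  "deltas": [
    {"hand": 1, "tx": 0, "ty": 0, "tz": 0.02, "wx": 0, "wy": 0, "wz": 0},
    {"hand": 1, "tx": 0, "ty": 0, "tz": 0, "wx": 0, "wy": 0, "wz": 0},
    {"hand": 1, "tx": 0, "ty": 0, "tz": 0, "wx": 0, "wy": 0, "wz": 0}
  ]
}}

```text
time: 49.4
tool_pos: [442.9, 262.5, 30.2]
tcp_rot: [-3.141, -0.001, -0.381]
contact_force: [-0.8, -0.8, 6.2]
grip_width: 30.9
```

Contact (6 N). Release and rise.

Call:
{"fn": "drive_tool", "kwargs": {
  "deltas": [
    {"hand": -1, "tx": 0, "ty": 0, "tz": 0, "wx": 0, "wy": 0, "wz": 0},
    {"hand": -1, "tx": 0, "ty": 0, "tz": 0, "wx": 0, "wy": 0, "wz": 0},
    {"hand": -1, "tx": 0, "ty": 0, "tz": 0, "wx": 0, "wy": 0, "wz": 0},
    {"hand": -1, "tx": 0, "ty": 0, "tz": 0, "wx": 0, "wy": 0, "wz": 0},
    {"hand": -1, "tx": 0, "ty": 0, "tz": 0, "wx": 0, "wy": 0, "wz": 0},
    {"hand": -1, "tx": 0, "ty": 0, "tz": 0, "wx": 0, "wy": 0, "wz": 0},
    {"hand": -1, "tx": 0, "ty": 0, "tz": 0, "wx": 0, "wy": 0, "wz": 0},
    {"hand": -1, "tx": 0, "ty": 0, "tz": 0, "wx": 0, "wy": 0, "wz": 0},
    {"hand": -1, "tx": 0, "ty": 0, "tz": -0.3, "wx": 0, "wy": 0, "wz": 0},
    {"hand": -1, "tx": 0, "ty": 0, "tz": -0.6, "wx": 0, "wy": 0, "wz": 0},
    {"hand": -1, "tx": 0, "ty": 0, "tz": -0.7, "wx": 0, "wy": 0, "wz": 0},
    {"hand": -1, "tx": 0, "ty": 0, "tz": -0.8, "wx": 0, "wy": 0, "wz": 0},
    {"hand": -1, "tx": 0, "ty": 0, "tz": -0.8, "wx": 0, "wy": 0, "wz": 0},
    {"hand": -1, "tx": 0, "ty": 0, "tz": -0.8, "wx": 0, "wy": 0, "wz": 0},
    {"hand": -1, "tx": 0, "ty": 0, "tz": -0.8, "wx": 0, "wy": 0, "wz": 0},
    {"hand": -1, "tx": 0, "ty": 0, "tz": 0, "wx": 0, "wy": 0, "wz": 0},
    {"hand": -1, "tx": 0, "ty": 0, "tz": 0, "wx": 0, "wy": 0, "wz": 0}
  ]
}}

```text
time: 50.82
tool_pos: [443.4, 262.7, 223.3]
tcp_rot: [-3.139, -0.003, -0.381]
contact_force: [-1.0, -0.2, -0.5]
grip_width: 91.8
```

Run:
```python
from h import *
delta([420,10,225],-21.83); snap("wrist","w29")
a=cv2.imread("pics/w29.png")[0:330,130:390];cv2.imwrite("pics/w29a.png",cv2.resize(a,None,fx=1.8,fy=1.8))
```

```text
pos [443.4 262.7 223.3] rot [-179.83   -0.18  -21.82] t 50.82 w 91.8
units t: [ 1.806  6.082 -0.056] wz units 0.001
```

View pics/w29a.png

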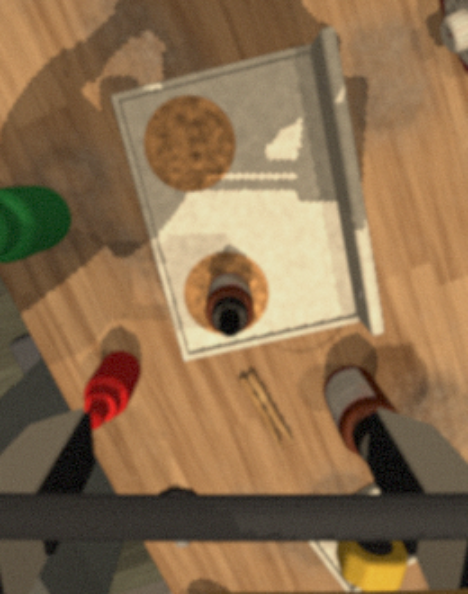

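Call:
{"fn": "drive_tool", "kwargs": {
  "deltas": [
    {"hand": -1, "tx": 0.2, "ty": 0.68, "tz": 0, "wx": 0, "wy": 0, "wz": 0},
    {"hand": -1, "tx": 0.2, "ty": 0.68, "tz": 0, "wx": 0, "wy": 0, "wz": 0},
    {"hand": -1, "tx": 0.2, "ty": 0.68, "tz": 0, "wx": 0, "wy": 0, "wz": 0},
    {"hand": -1, "tx": 0.2, "ty": 0.68, "tz": 0, "wx": 0, "wy": 0, "wz": 0},
    {"hand": -1, "tx": 0.2, "ty": 0.68, "tz": 0, "wx": 0, "wy": 0, "wz": 0},
    {"hand": -1, "tx": 0.2, "ty": 0.68, "tz": 0, "wx": 0, "wy": 0, "wz": 0},
    {"hand": -1, "tx": 0.2, "ty": 0.68, "tz": 0, "wx": 0, "wy": 0, "wz": 0},
    {"hand": -1, "tx": 0.2, "ty": 0.68, "tz": 0, "wx": 0, "wy": 0, "wz": 0},
    {"hand": -1, "tx": 0.2, "ty": 0.65, "tz": 0, "wx": 0, "wy": 0, "wz": 0},
    {"hand": -1, "tx": 0.4, "ty": 0.7, "tz": 0, "wx": 0, "wy": 0, "wz": 0},
    {"hand": -1, "tx": 0.4, "ty": 0.7, "tz": 0, "wx": 0, "wy": 0, "wz": 0},
    {"hand": -1, "tx": 0.4, "ty": 0.7, "tz": 0, "wx": 0, "wy": 0, "wz": 0},
    {"hand": -1, "tx": 0.4, "ty": 0.7, "tz": 0, "wx": 0, "wy": 0, "wz": 0},
    {"hand": -1, "tx": 0.4, "ty": 0.7, "tz": 0, "wx": 0, "wy": 0, "wz": 0},
    {"hand": -1, "tx": 0.4, "ty": 0.7, "tz": 0, "wx": 0, "wy": 0, "wz": 0},
    {"hand": -1, "tx": 0.4, "ty": 0.7, "tz": 0, "wx": 0, "wy": 0, "wz": 0},
    {"hand": -1, "tx": 0, "ty": 0, "tz": 0, "wx": 0, "wy": 0, "wz": 0}
  ]
}}

```text
time: 52.28
tool_pos: [449.6, -218.7, 219.2]
tcp_rot: [3.141, 0.002, -0.385]
contact_force: [-0.4, 0.4, 0.0]
grip_width: 91.7
```

Run:
```python
from h import *
delta([474,-377.5,225],-21.83)
```

```text
pos [ 449.6 -218.7  219.2] rot [ 1.7994e+02  1.4000e-01 -2.2060e+01] t 52.28 w 91.7
units t: [ 2.057  3.451 -0.147] wz units -0.046
```

Call:
{"fn": "drive_tool", "kwargs": {
  "deltas": [
    {"hand": -1, "tx": 0.34, "ty": 0.57, "tz": -0.02, "wx": 0, "wy": 0, "wz": 0},
    {"hand": -1, "tx": 0.34, "ty": 0.57, "tz": -0.02, "wx": 0, "wy": 0, "wz": 0},
    {"hand": -1, "tx": 0.34, "ty": 0.57, "tz": -0.02, "wx": 0, "wy": 0, "wz": 0},
    {"hand": -1, "tx": 0.34, "ty": 0.57, "tz": -0.02, "wx": 0, "wy": 0, "wz": 0},
    {"hand": -1, "tx": 0.34, "ty": 0.57, "tz": -0.02, "wx": 0, "wy": 0, "wz": 0},
    {"hand": -1, "tx": 0.34, "ty": 0.57, "tz": -0.02, "wx": 0, "wy": 0, "wz": -0.04},
    {"hand": -1, "tx": 0, "ty": 0, "tz": 0, "wx": 0, "wy": 0, "wz": 0},
    {"hand": -1, "tx": 0, "ty": 0, "tz": 0, "wx": 0, "wy": 0, "wz": 0}
  ]
}}

```text
time: 52.95
tool_pos: [474.1, -371.3, 223.9]
tcp_rot: [-3.14, 0.004, -0.379]
contact_force: [0.2, 0.7, 0.5]
grip_width: 91.6
```

Run:
```python
from h import *
delta([474,-377.5,97],-21.83); snap("wrist","w30")
a=cv2.imread("pics/w30.png")[0:330,130:390];cv2.imwrite("pics/w30a.png",cv2.resize(a,None,fx=1.8,fy=1.8))
```

```text
pos [ 474.1 -371.3  223.9] rot [-179.88    0.21  -21.71] t 52.95 w 91.6
units t: [0.066 0.151 3.172] wz units 0.023
```

View pics/w30a.png

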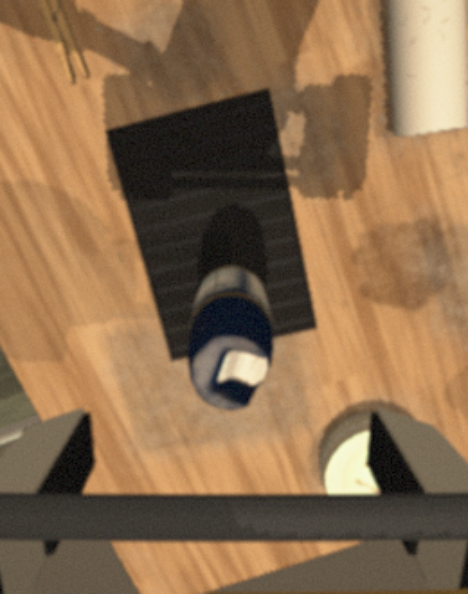

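Call:
{"fn": "drive_tool", "kwargs": {
  "deltas": [
    {"hand": -1, "tx": 0.06, "ty": 0.15, "tz": 0, "wx": 0, "wy": 0, "wz": 0.02},
    {"hand": -1, "tx": 0, "ty": 0, "tz": 0, "wx": 0, "wy": 0, "wz": 0},
    {"hand": -1, "tx": 0, "ty": 0, "tz": 0.4, "wx": 0, "wy": 0, "wz": 0},
    {"hand": -1, "tx": 0, "ty": 0, "tz": 0.5, "wx": 0, "wy": 0, "wz": 0},
    {"hand": -1, "tx": 0, "ty": 0, "tz": 0.5, "wx": 0, "wy": 0, "wz": 0},
    {"hand": -1, "tx": 0, "ty": 0, "tz": 0.5, "wx": 0, "wy": 0, "wz": 0},
    {"hand": -1, "tx": 0, "ty": 0, "tz": 0.4, "wx": 0, "wy": 0, "wz": 0},
    {"hand": -1, "tx": 0, "ty": 0, "tz": 0.3, "wx": 0, "wy": 0, "wz": 0},
    {"hand": -1, "tx": 0, "ty": 0, "tz": 0.2, "wx": 0, "wy": 0, "wz": 0},
    {"hand": -1, "tx": 0, "ty": 0, "tz": 0.2, "wx": 0, "wy": 0, "wz": 0},
    {"hand": -1, "tx": 0, "ty": 0, "tz": 0, "wx": 0, "wy": 0, "wz": 0},
    {"hand": -1, "tx": 0, "ty": 0, "tz": 0, "wx": 0, "wy": 0, "wz": 0}
  ]
}}

```text
time: 54.0
tool_pos: [474.9, -377.8, 106.5]
tcp_rot: [-3.142, -0.0, -0.379]
contact_force: [0.9, -0.7, -0.0]
grip_width: 92.0
```

Run:
```python
from h import *
delta([474,-377.5,97],-21.83); snap("wrist","w31");snap("scene","s31")
a=cv2.imread("pics/w31.png")[60:330,130:390];b=cv2.imread("pics/s31.png")[130:260,280:400];cv2.imwrite("pics/w31a.png",np.hstack([cv2.resize(q,(400,430)) for q in (a,b)]))
```

```text
pos [ 474.9 -377.8  106.5] rot [-1.800e+02 -1.000e-02 -2.171e+01] t 54.0 w 92.0
units t: [-0.025  0.002  0.238] wz units 0.023
```

View pics/w31a.png

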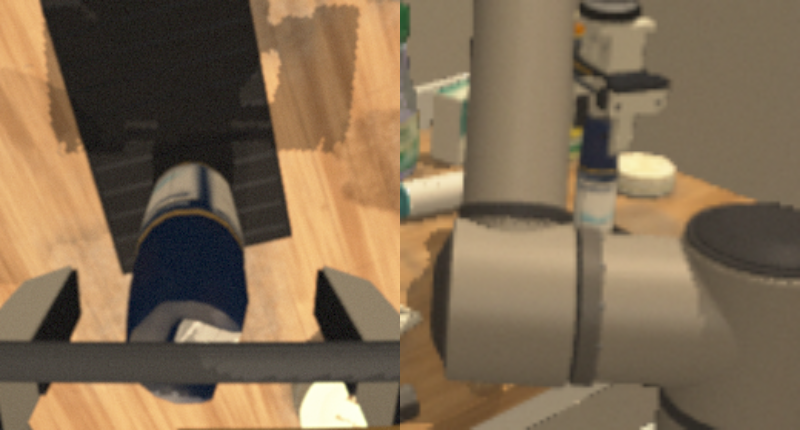

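Call:
{"fn": "drive_tool", "kwargs": {
  "deltas": [
    {"hand": -1, "tx": -0.07, "ty": 0, "tz": 0.1, "wx": 0, "wy": 0, "wz": 0.02},
    {"hand": -1, "tx": 0, "ty": 0, "tz": 0.1, "wx": 0, "wy": 0, "wz": 0},
    {"hand": -1, "tx": 0, "ty": 0, "tz": 0, "wx": 0, "wy": 0, "wz": 0},
    {"hand": 1, "tx": 0, "ty": 0, "tz": 0, "wx": 0, "wy": 0, "wz": 0},
    {"hand": 1, "tx": 0, "ty": 0, "tz": 0, "wx": 0, "wy": 0, "wz": 0},
    {"hand": 1, "tx": 0, "ty": 0, "tz": 0, "wx": 0, "wy": 0, "wz": 0},
    {"hand": 1, "tx": 0, "ty": 0, "tz": 0, "wx": 0, "wy": 0, "wz": 0},
    {"hand": 1, "tx": 0, "ty": 0, "tz": 0, "wx": 0, "wy": 0, "wz": 0},
    {"hand": 1, "tx": 0, "ty": 0, "tz": 0, "wx": 0, "wy": 0, "wz": 0},
    {"hand": 1, "tx": 0, "ty": 0, "tz": 0, "wx": 0, "wy": 0, "wz": 0},
    {"hand": 1, "tx": 0, "ty": 0, "tz": 0, "wx": 0, "wy": 0, "wz": 0},
    {"hand": 1, "tx": 0, "ty": 0, "tz": 0, "wx": 0, "wy": 0, "wz": 0},
    {"hand": 1, "tx": 0, "ty": 0, "tz": 0, "wx": 0, "wy": 0, "wz": 0}
  ]
}}

```text
time: 55.18
tool_pos: [472.1, -376.8, 98.3]
tcp_rot: [-3.141, 0.0, -0.381]
contact_force: [-0.2, 0.0, 0.2]
grip_width: 44.6
```

Call:
{"fn": "drive_tool", "kwargs": {
  "deltas": [
    {"hand": 1, "tx": 0, "ty": 0, "tz": -0.1, "wx": 0, "wy": 0, "wz": 0},
    {"hand": 1, "tx": 0, "ty": 0, "tz": -0.3, "wx": 0, "wy": 0, "wz": 0},
    {"hand": 1, "tx": 0, "ty": 0, "tz": -0.5, "wx": 0, "wy": 0, "wz": 0},
    {"hand": 1, "tx": 0, "ty": 0, "tz": -0.6, "wx": 0, "wy": 0, "wz": 0},
    {"hand": 1, "tx": 0, "ty": 0, "tz": -0.6, "wx": 0, "wy": 0, "wz": 0},
    {"hand": 1, "tx": 0, "ty": 0, "tz": -0.6, "wx": 0, "wy": 0, "wz": 0},
    {"hand": 1, "tx": 0, "ty": 0, "tz": -0.5, "wx": 0, "wy": 0, "wz": 0},
    {"hand": 1, "tx": 0, "ty": 0, "tz": -0.3, "wx": 0, "wy": 0, "wz": 0},
    {"hand": 1, "tx": 0, "ty": 0, "tz": 0, "wx": 0, "wy": 0, "wz": 0},
    {"hand": 1, "tx": 0, "ty": 0, "tz": 0, "wx": 0, "wy": 0, "wz": 0}
  ]
}}

```text
time: 56.02
tool_pos: [472.2, -376.8, 238.2]
tcp_rot: [3.142, -0.0, -0.381]
contact_force: [-0.1, 0.3, -3.5]
grip_width: 44.6
```

Run:
```python
from h import *
delta([420,10,240],-21.83); snap("wrist","w32")
a=cv2.imread("pics/w32.png")[60:330,130:390];cv2.imwrite("pics/w32a.png",cv2.resize(a,None,fx=1.8,fy=1.8))
```

```text
pos [ 472.2 -376.8  238.2] rot [ 1.800e+02 -2.000e-02 -2.183e+01] t 56.02 w 44.6
units t: [-4.807 -8.493 -0.046] wz units 0.001
```

View pics/w32a.png

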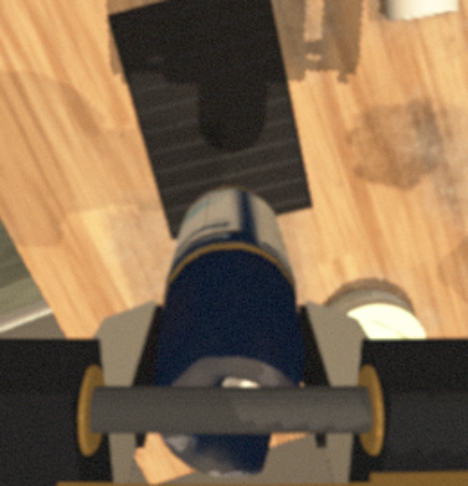

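Can held upright. Carry back.

Call:
{"fn": "drive_tool", "kwargs": {
  "deltas": [
    {"hand": 1, "tx": -0.15, "ty": -0.25, "tz": 0, "wx": 0, "wy": 0, "wz": 0},
    {"hand": 1, "tx": -0.3, "ty": -0.5, "tz": 0, "wx": 0, "wy": 0, "wz": 0},
    {"hand": 1, "tx": -0.34, "ty": -0.6, "tz": 0, "wx": 0, "wy": 0, "wz": 0},
    {"hand": 1, "tx": -0.34, "ty": -0.6, "tz": 0, "wx": 0, "wy": 0, "wz": 0},
    {"hand": 1, "tx": -0.34, "ty": -0.6, "tz": 0, "wx": 0, "wy": 0, "wz": 0},
    {"hand": 1, "tx": -0.34, "ty": -0.6, "tz": 0, "wx": 0, "wy": 0, "wz": 0},
    {"hand": 1, "tx": -0.34, "ty": -0.6, "tz": 0, "wx": 0, "wy": 0, "wz": 0},
    {"hand": 1, "tx": -0.34, "ty": -0.6, "tz": 0, "wx": 0, "wy": 0, "wz": 0},
    {"hand": 1, "tx": -0.34, "ty": -0.6, "tz": 0, "wx": 0, "wy": 0, "wz": 0},
    {"hand": 1, "tx": -0.34, "ty": -0.6, "tz": 0, "wx": 0, "wy": 0, "wz": 0},
    {"hand": 1, "tx": -0.34, "ty": -0.6, "tz": 0, "wx": 0, "wy": 0, "wz": 0},
    {"hand": 1, "tx": -0.34, "ty": -0.6, "tz": 0, "wx": 0, "wy": 0, "wz": 0},
    {"hand": 1, "tx": -0.34, "ty": -0.6, "tz": 0, "wx": 0, "wy": 0, "wz": 0},
    {"hand": 1, "tx": -0.34, "ty": -0.6, "tz": 0, "wx": 0, "wy": 0, "wz": 0},
    {"hand": 1, "tx": -0.28, "ty": -0.54, "tz": 0, "wx": 0, "wy": 0, "wz": 0}
  ]
}}

```text
time: 57.32
tool_pos: [418.4, 11.6, 237.0]
tcp_rot: [3.141, 0.003, -0.381]
contact_force: [0.2, 1.0, -2.8]
grip_width: 44.3
```

Run:
```python
from h import *
delta([460,370.7,240],-21.83)
```

```text
pos [418.4  11.6 237. ] rot [ 1.7998e+02  1.7000e-01 -2.1820e+01] t 57.32 w 44.3
units t: [-2.371 -8.721 -0.071] wz units 0.002
```

Call:
{"fn": "drive_tool", "kwargs": {
  "deltas": [
    {"hand": 1, "tx": -0.16, "ty": -0.6, "tz": -0.01, "wx": 0, "wy": 0, "wz": 0},
    {"hand": 1, "tx": -0.16, "ty": -0.6, "tz": -0.01, "wx": 0, "wy": 0, "wz": 0},
    {"hand": 1, "tx": -0.16, "ty": -0.6, "tz": -0.01, "wx": 0, "wy": 0, "wz": 0},
    {"hand": 1, "tx": -0.16, "ty": -0.6, "tz": -0.01, "wx": 0, "wy": 0, "wz": 0},
    {"hand": 1, "tx": -0.16, "ty": -0.6, "tz": -0.01, "wx": 0, "wy": 0, "wz": 0},
    {"hand": 1, "tx": -0.16, "ty": -0.6, "tz": -0.01, "wx": 0, "wy": 0, "wz": 0},
    {"hand": 1, "tx": -0.16, "ty": -0.6, "tz": 0, "wx": 0, "wy": 0, "wz": 0},
    {"hand": 1, "tx": -0.16, "ty": -0.6, "tz": 0, "wx": 0, "wy": 0, "wz": 0},
    {"hand": 1, "tx": -0.16, "ty": -0.6, "tz": 0, "wx": 0, "wy": 0, "wz": 0},
    {"hand": 1, "tx": -0.16, "ty": -0.6, "tz": 0, "wx": 0, "wy": 0, "wz": 0},
    {"hand": 1, "tx": -0.16, "ty": -0.6, "tz": 0, "wx": 0, "wy": 0, "wz": 0},
    {"hand": 1, "tx": -0.16, "ty": -0.6, "tz": 0, "wx": 0, "wy": 0, "wz": 0},
    {"hand": 1, "tx": -0.16, "ty": -0.6, "tz": 0, "wx": 0, "wy": 0, "wz": 0},
    {"hand": 1, "tx": -0.16, "ty": -0.5, "tz": 0, "wx": 0, "wy": 0, "wz": 0},
    {"hand": 1, "tx": -0.1, "ty": -0.3, "tz": 0, "wx": 0, "wy": 0, "wz": 0},
    {"hand": 1, "tx": 0, "ty": 0, "tz": 0, "wx": 0, "wy": 0, "wz": 0},
    {"hand": 1, "tx": 0, "ty": 0, "tz": 0, "wx": 0, "wy": 0, "wz": 0},
    {"hand": 1, "tx": 0, "ty": 0, "tz": 0, "wx": 0, "wy": 0, "wz": 0}
  ]
}}

```text
time: 58.82
tool_pos: [460.4, 363.2, 239.6]
tcp_rot: [3.14, 0.001, -0.381]
contact_force: [-0.4, -0.1, -2.2]
grip_width: 44.8
```

Run:
```python
from h import *
delta([459,370.7,98],-21.83); snap("wrist","w33")
a=cv2.imread("pics/w33.png")[60:330,130:390];cv2.imwrite("pics/w33a.png",cv2.resize(a,None,fx=1.8,fy=1.8))
```

```text
pos [460.4 363.2 239.6] rot [ 1.7988e+02  7.0000e-02 -2.1840e+01] t 58.82 w 44.8
units t: [-0.099 -0.169  3.54 ] wz units -0.001
```

View pics/w33a.png

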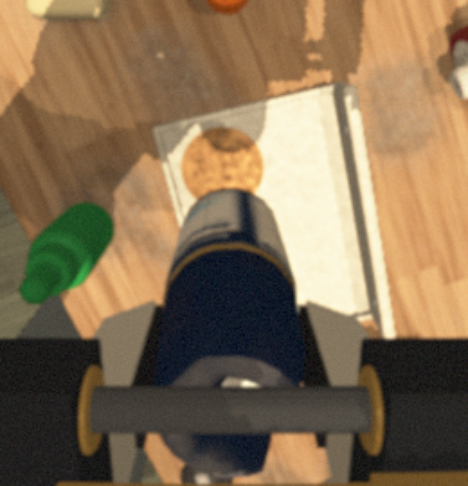

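Call:
{"fn": "drive_tool", "kwargs": {
  "deltas": [
    {"hand": 1, "tx": -0.1, "ty": -0.17, "tz": 0, "wx": 0, "wy": 0, "wz": 0},
    {"hand": 1, "tx": 0, "ty": 0, "tz": 0.3, "wx": 0, "wy": 0, "wz": 0},
    {"hand": 1, "tx": 0, "ty": 0, "tz": 0.5, "wx": 0, "wy": 0, "wz": 0},
    {"hand": 1, "tx": 0, "ty": 0, "tz": 0.5, "wx": 0, "wy": 0, "wz": 0},
    {"hand": 1, "tx": 0, "ty": 0, "tz": 0.5, "wx": 0, "wy": 0, "wz": 0},
    {"hand": 1, "tx": 0, "ty": 0, "tz": 0.5, "wx": 0, "wy": 0, "wz": 0},
    {"hand": 1, "tx": 0, "ty": 0, "tz": 0.4, "wx": 0, "wy": 0, "wz": 0},
    {"hand": 1, "tx": 0, "ty": 0, "tz": 0.3, "wx": 0, "wy": 0, "wz": 0},
    {"hand": 1, "tx": 0, "ty": 0, "tz": 0.2, "wx": 0, "wy": 0, "wz": 0},
    {"hand": 1, "tx": 0, "ty": 0, "tz": 0, "wx": 0, "wy": 0, "wz": 0},
    {"hand": 1, "tx": 0, "ty": 0, "tz": 0, "wx": 0, "wy": 0, "wz": 0}
  ]
}}

```text
time: 59.78
tool_pos: [459.8, 371.8, 113.0]
tcp_rot: [-3.141, 0.0, -0.381]
contact_force: [0.6, 0.2, -4.3]
grip_width: 44.4
```

Run:
```python
from h import *
delta([459,370.7,98.3],-21.83); snap("wrist","w34")
a=cv2.imread("pics/w34.png")[60:330,130:390];cv2.imwrite("pics/w34a.png",cv2.resize(a,None,fx=1.8,fy=1.8))
```

```text
pos [459.8 371.8 113. ] rot [-179.99    0.    -21.85] t 59.78 w 44.4
units t: [-0.009  0.035  0.368] wz units -0.003
```

View pics/w34a.png

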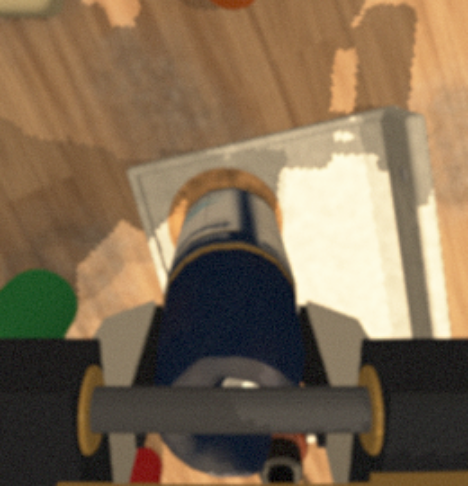

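Call:
{"fn": "drive_tool", "kwargs": {
  "deltas": [
    {"hand": 1, "tx": -0.01, "ty": 0.02, "tz": 0.15, "wx": 0, "wy": 0, "wz": 0},
    {"hand": 1, "tx": 0, "ty": 0, "tz": 0.1, "wx": 0, "wy": 0, "wz": 0},
    {"hand": 1, "tx": 0, "ty": 0, "tz": 0.06, "wx": 0, "wy": 0, "wz": 0},
    {"hand": 1, "tx": 0, "ty": 0, "tz": 0.03, "wx": 0, "wy": 0, "wz": 0},
    {"hand": 1, "tx": 0, "ty": 0, "tz": 0, "wx": 0, "wy": 0, "wz": 0},
    {"hand": 1, "tx": 0, "ty": 0, "tz": 0, "wx": 0, "wy": 0, "wz": 0}
  ]
}}

```text
time: 60.33
tool_pos: [459.1, 371.3, 99.2]
tcp_rot: [-3.141, -0.0, -0.381]
contact_force: [-0.4, -0.3, -2.7]
grip_width: 44.6
```

Call:
{"fn": "drive_tool", "kwargs": {
  "deltas": [
    {"hand": 1, "tx": 0, "ty": 0, "tz": 0.025, "wx": 0, "wy": 0, "wz": 0},
    {"hand": 1, "tx": 0, "ty": 0, "tz": 0, "wx": 0, "wy": 0, "wz": 0},
    {"hand": 1, "tx": 0, "ty": 0, "tz": 0, "wx": 0, "wy": 0, "wz": 0}
  ]
}}

```text
time: 60.58
tool_pos: [459.2, 371.3, 98.3]
tcp_rot: [-3.141, -0.0, -0.381]
contact_force: [0.6, -0.7, -1.9]
grip_width: 44.9
```

Call:
{"fn": "drive_tool", "kwargs": {
  "deltas": [
    {"hand": 1, "tx": 0, "ty": 0, "tz": 0.02, "wx": 0, "wy": 0, "wz": 0},
    {"hand": 1, "tx": 0, "ty": 0, "tz": 0, "wx": 0, "wy": 0, "wz": 0},
    {"hand": 1, "tx": 0, "ty": 0, "tz": 0, "wx": 0, "wy": 0, "wz": 0}
  ]
}}

```text
time: 60.83
tool_pos: [459.4, 371.6, 98.3]
tcp_rot: [-3.14, -0.001, -0.381]
contact_force: [-1.5, 0.1, 4.6]
grip_width: 44.6
```

Contact. Release and rise.

Call:
{"fn": "drive_tool", "kwargs": {
  "deltas": [
    {"hand": -1, "tx": 0, "ty": 0, "tz": 0, "wx": 0, "wy": 0, "wz": 0},
    {"hand": -1, "tx": 0, "ty": 0, "tz": 0, "wx": 0, "wy": 0, "wz": 0},
    {"hand": -1, "tx": 0, "ty": 0, "tz": 0, "wx": 0, "wy": 0, "wz": 0},
    {"hand": -1, "tx": 0, "ty": 0, "tz": 0, "wx": 0, "wy": 0, "wz": 0},
    {"hand": -1, "tx": 0, "ty": 0, "tz": 0, "wx": 0, "wy": 0, "wz": 0},
    {"hand": -1, "tx": 0, "ty": 0, "tz": 0, "wx": 0, "wy": 0, "wz": 0},
    {"hand": -1, "tx": 0, "ty": 0, "tz": 0, "wx": 0, "wy": 0, "wz": 0},
    {"hand": -1, "tx": 0, "ty": 0, "tz": 0, "wx": 0, "wy": 0, "wz": 0},
    {"hand": -1, "tx": 0, "ty": 0, "tz": -0.2, "wx": 0, "wy": 0, "wz": 0},
    {"hand": -1, "tx": 0, "ty": 0, "tz": -0.5, "wx": 0, "wy": 0, "wz": 0},
    {"hand": -1, "tx": 0, "ty": 0, "tz": -0.7, "wx": 0, "wy": 0, "wz": 0},
    {"hand": -1, "tx": 0, "ty": 0, "tz": -0.7, "wx": 0, "wy": 0, "wz": 0},
    {"hand": -1, "tx": 0, "ty": 0, "tz": -0.7, "wx": 0, "wy": 0, "wz": 0},
    {"hand": -1, "tx": 0, "ty": 0, "tz": -0.7, "wx": 0, "wy": 0, "wz": 0},
    {"hand": -1, "tx": 0, "ty": 0, "tz": -0.7, "wx": 0, "wy": 0, "wz": 0},
    {"hand": -1, "tx": 0, "ty": 0, "tz": -0.7, "wx": 0, "wy": 0, "wz": 0},
    {"hand": -1, "tx": 0, "ty": 0, "tz": 0, "wx": 0, "wy": 0, "wz": 0},
    {"hand": -1, "tx": 0, "ty": 0, "tz": 0, "wx": 0, "wy": 0, "wz": 0}
  ]
}}

```text
time: 62.33
tool_pos: [459.6, 371.6, 295.7]
tcp_rot: [-3.138, -0.003, -0.381]
contact_force: [-0.7, 0.1, -1.1]
grip_width: 91.9
```

Run:
```python
from h import *
delta([420.8,240.2,304],-21.83)
```

```text
pos [459.6 371.6 295.7] rot [-1.7979e+02 -1.6000e-01 -2.1830e+01] t 62.33 w 91.9
units t: [ 0.322  3.409 -0.219] wz units 0.001
```

Return to the w1 viewpoint for a like-for-like comparison.

Call:
{"fn": "drive_tool", "kwargs": {
  "deltas": [
    {"hand": -1, "tx": 0.06, "ty": 0.57, "tz": -0.04, "wx": 0, "wy": 0, "wz": 0},
    {"hand": -1, "tx": 0.06, "ty": 0.57, "tz": -0.04, "wx": 0, "wy": 0, "wz": 0},
    {"hand": -1, "tx": 0.05, "ty": 0.57, "tz": -0.04, "wx": 0, "wy": 0, "wz": 0},
    {"hand": -1, "tx": 0.05, "ty": 0.57, "tz": -0.04, "wx": 0, "wy": 0, "wz": 0},
    {"hand": -1, "tx": 0.05, "ty": 0.57, "tz": -0.03, "wx": 0, "wy": 0, "wz": 0},
    {"hand": -1, "tx": 0.05, "ty": 0.56, "tz": -0.03, "wx": 0, "wy": 0, "wz": 0},
    {"hand": -1, "tx": 0, "ty": 0, "tz": 0, "wx": 0, "wy": 0, "wz": 0},
    {"hand": -1, "tx": 0, "ty": 0, "tz": 0, "wx": 0, "wy": 0, "wz": 0},
    {"hand": -1, "tx": 0, "ty": 0, "tz": 0, "wx": 0, "wy": 0, "wz": 0}
  ]
}}

```text
time: 63.08
tool_pos: [420.2, 240.2, 301.6]
tcp_rot: [3.141, 0.001, -0.381]
contact_force: [0.7, 0.4, -0.2]
grip_width: 92.0
```

Run:
```python
from h import *
delta([420.8,240.2,304],-21.83); snap("wrist","w35"); snap("top","t35"); snap("scene","s35")
a=cv2.imread("pics/w1.png")[0:300,195:395];b=cv2.imread("pics/w35.png")[0:300,195:395];cv2.imwrite("pics/w35a.png",np.hstack([cv2.resize(q,None,fx=2,fy=2,interpolation=cv2.INTER_CUBIC) for q in (a,b)]))
cv2.imwrite("pics/t35a.png",cv2.resize(cv2.imread("pics/t35.png")[140:280,130:400],None,fx=2.9,fy=2.9,interpolation=cv2.INTER_CUBIC))
```

```text
pos [420.2 240.2 301.6] rot [ 1.7999e+02  5.0000e-02 -2.1840e+01] t 63.08 w 92.0
units t: [ 0.015 -0.007 -0.06 ] wz units -0.003
```

View pics/w35a.png

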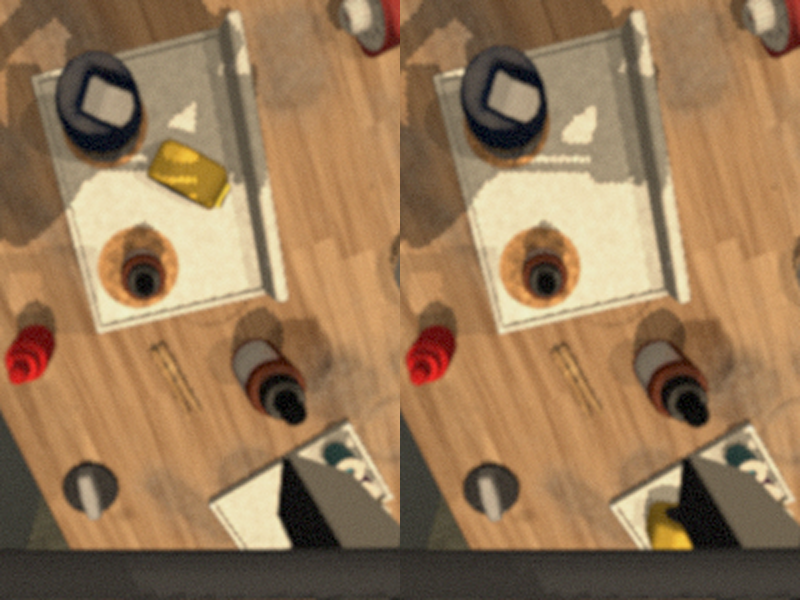

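View pics/t35a.png

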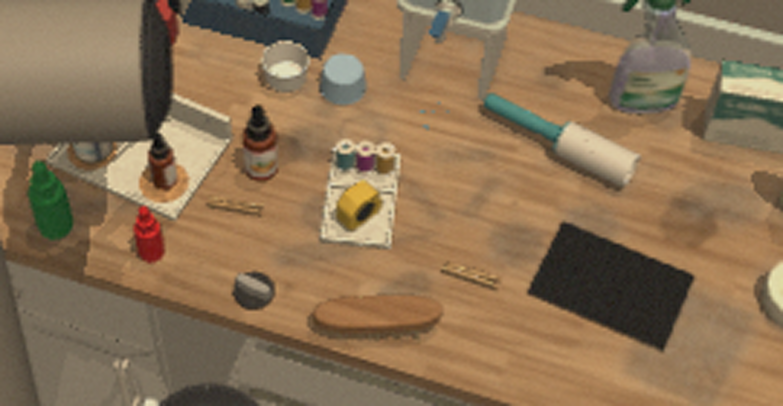

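Run:
```python
from plant import *
print(close_job()); print(get_obs()['time'])
```

```text
the job is handed in; nothing more can be done
None
the job is handed in; nothing more can be done
```

I handed the job in at about 63 s of the 134 s allowed. The can and the dropper bottle went upright onto the mat and were let go. I then laid the tape measure in the pocket and stood the bottle and the can back on their own pads. No verdict was reported.

**Last checks**
- **Can and bottle:** a repeat picture from the first viewpoint shows both upright on their pads. The can is about 2–4 mm and the bottle about 1–2 mm from where they started, against 15 mm allowed.
- **Tape measure:** it lies flat and released in the pocket. I estimate its centre within about 7 mm of the pocket's centre, against 18 mm allowed.
- **Pegs and robot:** both pegs look unmoved in the pictures. The arm was clear of everything when I handed in.

**What disagreed with the data given**
- **Fingertips:** two cameras showed them about 18–20 mm behind the TCP, not 14 mm ahead of it.
    - My first bottle grasp therefore caught its cap. I lifted it about 20 mm, set it down, and took it again lower on the glass (31 mm wide).
    - The first can grasp was also on its cap, but it held.
- **Tape measure:** 60 by 55 mm is the box around a narrower body about 30 mm thick, set diagonally. I gripped it across those 30 mm instead of the stated 55 mm.

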